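# Draw out the filter-disc carrier and rack its discs to dry

### The job

Put the hand hook into the carrier's pull ring and draw the carrier forward until it is fully clear of the low hood, then put the hook back in its tube holder. After that tip up every filter disc in its pocket by pressing down its far edge, take it by the raised edge and stand it on edge in the drying rack, one disc to a slot. Drop no disc and leave the beaker, slide box and timer alone.

Things in the scene. Friction and masses are not known exactly. Their poses are not given: they have to be found in the camera images.
- station: Fixed steel deck 250 (x) x 270 (y) mm, top 18 mm above the worktop, with a low hood over its back part: roof from x = +55 to +125 mm, underside 88 mm and top 93 mm above the worktop, sides and front open, back wall at x = +119 mm. Origin on the worktop under the deck's centre; x points from front to back, away from the robot.
- carrier: Loose grey plastic carrier, 87 (x) x 243 (y) x 54 mm, about 0.45 kg empty, on the deck, at first with its back half under the hood; it slides when pulled. Three pockets in a row along y, 73 mm wide each, front and side walls to z = 54 mm. Discs lie level and flush in them. Origin: centre of its underside; x points to its back.
- ring (a point): Centre of the steel pull ring that lies level at the carrier's front, 68 mm ahead of the carrier's centre and 28 mm above its underside: clear inside diameter 36 mm, bar 8 mm thick. Axes as the carrier's.
- pocket0 (a point): Centre of a disc lying level in the -y end pocket (carrier x = -1, y = -79, z = 49 mm). It lies on a front ledge (x = -37.5 to -27 mm) and a ridge (x = +1 to +7 mm), tops at z = 44 mm; between them is an open channel and behind the ridge a hollow, floors at z = 6 mm. Back wall inner face x = +37 mm, cut down to z = 30 mm in a finger notch 46 mm wide at the pocket's middle.
- pocket1 (a point): The same for the middle pocket (y = 0). In every pocket: a disc pressed down in the notch, 34 mm behind the carrier's centre, to z = 34 mm turns over the ridge; its far edge slides down the back wall to the floor and it stays leaning at about 60 degrees to level.
- pocket2 (a point): The same for the +y end pocket (y = +79 mm). In every pocket: a tipped disc leans on the ridge's back edge (x = +7, z = 44 mm), near edge some 25 mm above the ridge top, over the channel, where a finger fits below it. The notch's shoulders reach z = 48.5 mm.
- disc0: White porcelain filter disc, 70 mm in diameter and 10 mm thick, 90 g, in pocket 0 at the start if present. Origin at its centre, z along its axis.
- disc1: White porcelain filter disc, 70 mm in diameter and 10 mm thick, 90 g, in pocket 1 at the start if present. Origin at its centre, z along its axis.
- disc2: White porcelain filter disc, 70 mm in diameter and 10 mm thick, 90 g, in pocket 2 at the start if present. Origin at its centre, z along its axis.
- hook: Hand hook: steel shank 8 mm thick from the origin (underside of its foot) up to z = 95 mm; at the foot a toe 8 mm thick along the hook's -x, reaching 15 mm from the shank's axis; collar 58 mm wide at z = 95 to 101 mm; upright black handle 22 (x) x 32 (y) mm, z = 101 to 167 mm. 0.12 kg. When pulling, the toe lies under the ring's front bar.
- holder: Fixed upright aluminium tube, inside diameter 42 mm, outside 50 mm, 100.5 mm high, in which the hook stands with its collar on the rim (hook's origin then 5.5 mm above the holder's). Origin on the worktop on the tube's axis.
- rack: Fixed steel drying rack, 150 (x) x 62 (y) mm. Two rails along x at y = -22 and +22 mm (8 mm wide, tops at z = 20 mm) with pegs 6 mm thick up to z = 54 mm, 12 mm on either side of each slot's middle, so that each slot is 18 mm wide between its pegs. Discs stand in the slots with their axes along the rack's x. Origin on the worktop under its centre.
- slot0 (a point): Centre of a disc standing in the slot at the rack's -x end (rack frame x = -50, z = 50 mm).
- slot1 (a point): The same for the middle slot (x = 0).
- slot2 (a point): The same for the slot at the +x end (x = +50 mm).
- beaker: Glass beaker, 56 mm wide, 70 mm high, a bystander. Origin under its centre.
- slide_box: Slide box 58x80x24 mm, a bystander. Origin under its centre.
- timer: White timer 64x68x18 mm, a bystander. Origin under its centre.

How it is judged:
By the outcome, as a careful person would: the job done as asked, in the order asked, and still so for the second after the job is handed in, with the robot touching nothing.
Of disc0, disc1, disc2 only 2 to 3 are there at a start; the rules pass over those that are not, and their reading is None.
At some moment in a run one of carrier may be knocked a few centimetres aside while the robot is not near it.
It also fails if it takes over 210 s, if anything falls off the work surface, if the arm or the gripper's body presses on something with over 40 N, if the wrist force passes 120 N, or if a joint passes its speed limit or range.

### The arm

A 6-joint arm with a two-finger parallel gripper is mounted at the origin on a cart in front of the work surface, level with it; the furniture and walls round the work are solid. World frame = base frame: x ahead of the robot, y to its left, z up, the work surface at z = 0. Lengths are in mm, angles in rad, forces in N, time in s.
With the tool pointing down it reaches from about 300 to 775 mm from the base axis. Payload 14.6 kg.
Tool frame: the origin (TCP) lies midway between the tips of the shut fingers; the grasp point (between the pads) lies 19 mm behind it (manip.tcp_to_grasp is the distance from the TCP to the grasp point, in mm); z points along the fingers, x is the direction in which the jaws open and shut, and the axes are right-handed (so a half turn about z gives the same grasp; the last joint's range is limited). The gripper opens to 94 mm and grips with 3 to 60 N. Pads are 16 mm wide; open, the fingers measure 119 mm over their backs; the gripper's body (75 mm by 177 mm) begins 78 mm behind the grasp point.
Start: joints at [1.254, 0.3, 1.521, -0, 1.321, -0.067], TCP at [135.963, 532.919, 205.446] pointing down, gripper open.
Joint ranges: [-3.03, 3.03], [-0.79, 2.21], [0.23, 2.52], [-1.04, 4.18], [0, 3.07], [-2.55, 2.55]. Speed limits (rad/s): [2.22, 2.22, 2.57, 3.14, 3.14, 3.14].

### API

Orientations are given as [roll, pitch, yaw] about the fixed x, y, z axes, in that order (R = Rz(yaw) Ry(pitch) Rx(roll)).
In Python, from cell import manip gives the robot as it stands.
- The arm moves only by the tool arm_command, never from a script. Its argument "steps" is a list of rows, each a list of 3 entries, a list of its own where there are three numbers: the opening, from 0 (shut) to 1 (fully open), then the shift along the tool's x, y, z in cm, then the turn about the tool's z in rad. A call has 1 to 5 rows; each row shifts and turns the commanded pose from where the row before left it, along the tool's axes as they then stand; what a row does not reach is not made up. A row lasts 1/12 s, in which the tool goes at most 41.7 mm and 7.16 degrees, less where a joint would pass 70% of its speed; a pose out of reach is approached as far as the arm can. A call with a gripper value outside its range is refused whole. The fingers move at their own pace and stop on an object; "force" is the grip in N (left out, the last holds). Time passes only in rows, so rows that do not move let the fingers close. It gives the time, the measured TCP pose, the force and the opening at its end, in the units of the state.
- manip.read_state(): the state, without advancing time (a new reading comes with each control period).
- manip.camera(name): name is "scene" or "top" or "wrist"; returns (picture, depth): 400x640x3 uint8, red, green, blue; 400x640 float32, mm along the optical axis (not along the pixel's ray), 0 where there is no reading.
- manip.calibration(name): a dict with "fx", "fy", "cx", "cy" (pixels), "distortion" ([k1, k2, p1, p2, k3] as OpenCV has them; the pictures are not rectified), "R" (3x3) and "t" (3): a world point X has camera coordinates R X + t; the wrist camera has in their place "tool_from_camera" (4x4, takes a point from camera to tool coordinates, whose origin is the TCP and whose axes are the tool frame's). Camera axes: x right, y down, z forward; pixel columns grow to the right and rows downward; lengths in mm; the calibration is good to about 2 mm. A picture is of the moment at which its call begins: read the wrist's pose just before it. calibration takes no time and is no camera call.
- manip.sign_off(): hands the job in, once; it reports no verdict.
The state is a dict: "clock": time; "joints": joint angles; "qd": joint speeds; "effort": joint torques, N m; "eef_pos": TCP position; "eef_rot": TCP orientation; "wrist_force": force on the tool from outside, world axes, zero at the start; "moment": the same for the moment, N m; "finger_gap": finger opening in mm.
Only numpy, scipy, OpenCV 4.12 (cv2) and the standard library are available. Lean on these libraries where they do the work, as an engineer would, in place of code of your own. Each camera call takes 0.05 s, during which the arm holds its last target.

## Working session

There is one attempt and no reset: what is moved stays moved. The work goes in short steps, Python scripts to look and compute and a tool call to move; the robot and the scene stay as the last step left them, time stands still between calls to the robot, and variables do not carry over. Pictures are saved under pics/ and viewed, and the job is handed in when it is done.

Besides the shell and the picture viewer there is one more tool, called by a JSON object that holds its "op" and its "data", one argument or row to a line. arm_command: Moves the arm, as the interface text tells. Its arguments: {"type":"object","properties":{"steps":{"type":"array","items":{"type":"array"}},"force":{"type":"number"}},"required":["steps"]}

```bash
ls; mkdir -p pics
python3 - <<'E'
from cell import manip
import cv2,numpy as np
print(manip.read_state())
for n in ["scene","top","wrist"]:
    p,d=manip.camera(n); cv2.imwrite(f"pics/{n}0.png",p[:,:,::-1]); np.save(f"pics/{n}0.npy",d)
    print(n,manip.calibration(n))
E
```

```text
pics
{'clock': 0.0, 'joints': array([ 1.25439270e+00,  3.00479351e-01,  1.52160813e+00, -1.76183604e-05,
        1.32069802e+00, -6.66195785e-02]), 'qd': array([ 9.35035052e-04,  8.59488143e-04, -1.96909988e-03,  8.92647553e-05,
        1.52051139e-04,  1.36122635e-03]), 'effort': array([ 1.82052067e-03, -5.31812632e+01, -3.52729011e+01,  7.09197437e-02,
        2.45045620e-02, -8.44087458e-05]), 'eef_pos': array([135.889267  , 532.66526156, 204.87036459]), 'eef_rot': array([-3.14153027e+00,  1.19133670e-03,  1.32101669e+00]), 'wrist_force': array([ 0.21424752,  0.23610001, -0.27076419]), 'moment': array([-0.01389874, -0.00854205, -0.04649357]), 'finger_gap': 94.08753379405361}
scene {'fx': 489.64789581872515, 'fy': 489.64789581872515, 'cx': 315.67470979295916, 'cy': 196.74480293747388, 'distortion': array([-0.06884328,  0.        ,  0.        ,  0.        ,  0.        ]), 'R': array([[ 0.76752143, -0.64077587,  0.01780825],
       [-0.2741509 , -0.35323666, -0.89446361],
       [ 0.57944123,  0.68163784, -0.44678599]]), 't': array([-448.14036956,  183.02221953, 1054.99205411])}
top 
[... 254 characters left out ...]
051548,  0.02419051, -0.13525498],
       [ 0.13487531, -0.01670019, -0.99072184]]), 't': array([-35.50281561, 520.35315841, 988.41022324])}
wrist {'fx': 322.32870825026095, 'fy': 322.32870825026095, 'cx': 317.9955322953519, 'cy': 199.16070872115267, 'distortion': array([-0.06381264,  0.        ,  0.        ,  0.        ,  0.        ]), 'tool_from_camera': array([[ 9.99999655e-01, -8.24866422e-04,  9.85783332e-05,
         4.08355156e-01],
       [ 7.63146365e-04,  9.59031765e-01,  2.83297532e-01,
        -8.37460288e+01],
       [-3.28222375e-04, -2.83297359e-01,  9.59032063e-01,
        -1.79005044e+02],
       [ 0.00000000e+00,  0.00000000e+00,  0.00000000e+00,
         1.00000000e+00]])}
```

View pics/scene0.png

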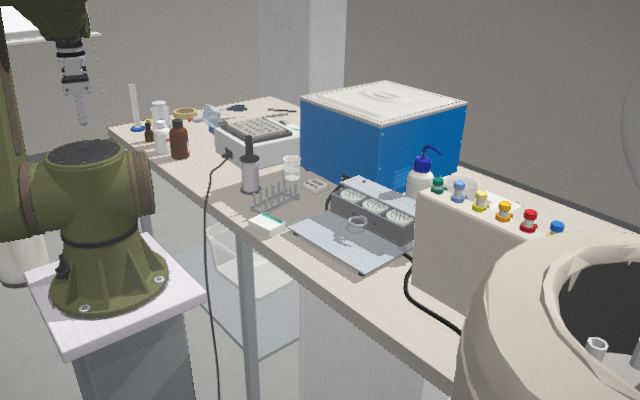

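View pics/top0.png

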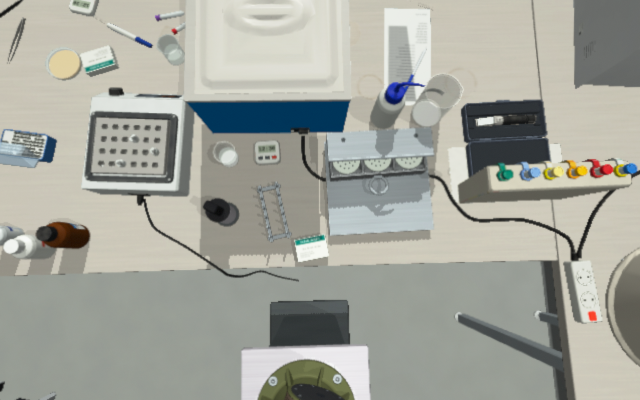

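View pics/wrist0.png

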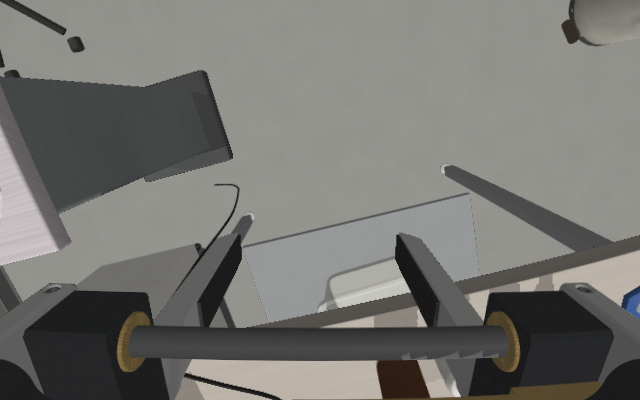

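```bash
cat > h.py <<'E'
from cell import manip
import cv2,numpy as np
from scipy.spatial.transform import Rotation as Ro
def K(c): return np.array([[c['fx'],0,c['cx']],[0,c['fy'],c['cy']],[0,0,1.]])
def pose(name,st=None):
    c=manip.calibration(name)
    if name!='wrist': return c,np.array(c['R']),np.array(c['t'])
    st=st or manip.read_state()
    T=np.eye(4);T[:3,:3]=Ro.from_euler('xyz',st['eef_rot']).as_matrix();T[:3,3]=st['eef_pos']
    M=np.linalg.inv(T@c['tool_from_camera']); return c,M[:3,:3],M[:3,3]
def onz(P,uv,z):
    c,R,t=P
    n=cv2.undistortPoints(np.array(uv,float).reshape(-1,1,2),K(c),c['distortion']).reshape(-1,2)
    r=np.c_[n,np.ones(len(n))]@R; o=-R.T@t
    return o+r*((z-o[2])/r[:,2])[:,None]
def proj(P,X):
    c,R,t=P
    return cv2.projectPoints(np.array(X,float).reshape(-1,1,3),cv2.Rodrigues(R)[0],t,K(c),c['distortion'])[0].reshape(-1,2)
def cloud(P,d):
    c,R,t=P
    v,u=np.mgrid[:400,:640]
    n=cv2.undistortPoints(np.stack([u,v],-1).reshape(-1,1,2).astype(float),K(c),c['distortion']).reshape(400,640,2)
    X=np.dstack([n*d[...,None],d]); X=(X-t)@R; X[d==0]=np.nan; return X
def crop(p,r,s,fn):
    u0,v0,u1,v1=r
    cv2.imwrite(fn,cv2.resize(p[v0:v1,u0:u1,::-1],None,fx=s,fy=s,interpolation=cv2.INTER_CUBIC))
def R2T(X,st):  # world point -> tool
    return Ro.from_euler('xyz',st['eef_rot']).as_matrix().T@(np.array(X)-st['eef_pos'])
E
python3 - <<'E'
from h import *
p=cv2.imread('pics/top0.png')[:,:,::-1];crop(p,(190,110,450,275),3,'pics/topc.png')
d=np.load('pics/top0.npy');X=cloud(pose('top'),d)
for uv in [(377,184),(346,165),(377,163),(408,161),(380,220),(334,140),(430,135),(330,235),(430,232),(210,208),(228,155),(265,152),(310,250),(300,220),(329,180),(430,177)]:
    print(uv,X[uv[1],uv[0]].round(1))
E
```

```text
(377, 184) [ 558.4 -201.    15.9]
(346, 165) [ 599.3 -116.6   69.7]
(377, 163) [ 602.2 -194.3   71.4]
(408, 161) [ 605.2 -272.    72.5]
(380, 220) [ 463.4 -204.3   17.1]
(334, 140) [657.7 -87.2  92.8]
(430, 135) [ 664.7 -324.8   93. ]
(330, 235) [427.9 -73.5  17.5]
(430, 232) [ 430.1 -337.1   -1.2]
(210, 208) [487.  194.7 171.8]
(228, 155) [642.1 186.5  28.4]
(265, 152) [652.2  92.3  12.6]
(310, 250) [390.9 -21.2  23.8]
(300, 220) [470.3   3.6  -2.9]
(329, 180) [571.1 -75.   21.3]
(430, 177) [ 574.5 -342.6   11.8]
```

View pics/topc.png

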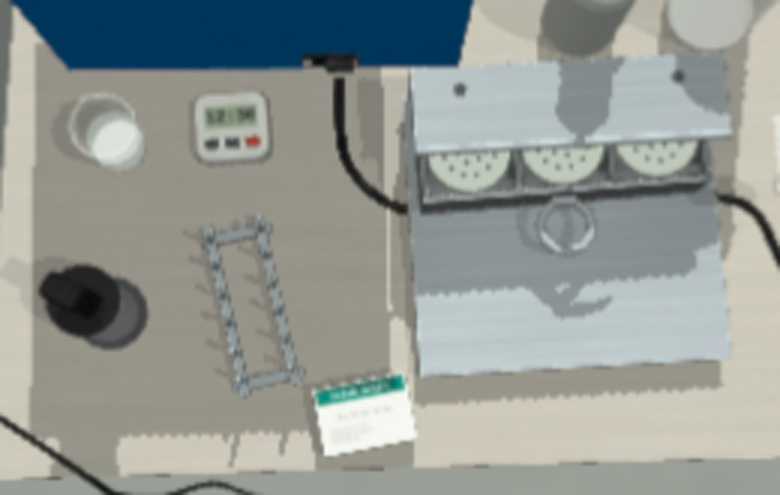

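```bash
cat >> h.py <<'E'
import json
def plan(target,yaw=None,op=1.0,step=38.,dst=0.11,st=None,pos=None):
    """rows from current measured pose (or pos=(xyz,yaw)) to target"""
    if pos is None:
        st=st or manip.read_state(); p=np.array(st['eef_pos']);y=st['eef_rot'][2]
    else: p,y=np.array(pos[0],float),pos[1]
    target=np.array(target,float)
    if yaw is None: yaw=y
    D=target-p; a=(yaw-y+np.pi)%(2*np.pi)-np.pi if abs(yaw-y)>np.pi else yaw-y
    n=int(max(np.ceil(np.linalg.norm(D)/step),np.ceil(abs(a)/dst),1))
    rows=[];yy=y
    cp=p.copy()
    for i in range(n):
        turn=round(-a/n,3)
        want=p+D*(i+1)/n-cp
        R=np.array([[np.cos(yy),np.sin(yy),0],[np.sin(yy),-np.cos(yy),0],[0,0,-1.]])
        s=np.round(R.T@want/10,2); cp=cp+R@(s*10)
        rows.append([op,[float(v)+0. for v in s],float(turn)]); yy-=turn
    for i in range(0,n,5): print(json.dumps(rows[i:i+5]))
def S():
    s=manip.read_state(); print('t',round(s['clock'],2),'p',s['eef_pos'].round(1),'rpy',s['eef_rot'].round(3),'F',s['wrist_force'].round(1),'gap',round(s['finger_gap'],1),'j',s['joints'].round(2)); return s
E
python3 - <<'E'
from h import *
st=S()
plan([136,533,290])
plan([430,60,300],np.pi/2,pos=([136,533,290],1.321))
E
```

```text
t 0.15 p [135.9 532.7 205. ] rpy [-3.142e+00  1.000e-03  1.321e+00] F [-0.6  0.3  0.1] gap 93.8 j [ 1.25  0.3   1.52 -0.    1.32 -0.07]
[[1.0, [0.01, 0.0, -2.83], -0.0], [1.0, [0.01, 0.0, -2.84], -0.0], [1.0, [0.01, 0.0, -2.83], -0.0]]
[[1.0, [-2.57, 2.68, -0.07], -0.017], [1.0, [-2.62, 2.63, -0.06], -0.017], [1.0, [-2.66, 2.59, -0.07], -0.017], [1.0, [-2.7, 2.55, -0.07], -0.017], [1.0, [-2.75, 2.5, -0.06], -0.017]]
[[1.0, [-2.79, 2.45, -0.07], -0.017], [1.0, [-2.83, 2.4, -0.07], -0.017], [1.0, [-2.87, 2.35, -0.06], -0.017], [1.0, [-2.91, 2.31, -0.07], -0.017], [1.0, [-2.95, 2.25, -0.07], -0.017]]
[[1.0, [-2.99, 2.21, -0.06], -0.017], [1.0, [-3.02, 2.15, -0.07], -0.017], [1.0, [-3.06, 2.11, -0.07], -0.017], [1.0, [-3.1, 2.05, -0.06], -0.017], [1.0, [-3.13, 1.99, -0.07], -0.017]]
```

{"op": "arm_command", "data": {
  "steps": [
    [1, [0, 0, -2.8], 0],
    [1, [0, 0, -2.8], 0],
    [1, [0, 0, -2.9], 0]
  ]
}}

```text
clock: 0.4
eef_pos: [135.9, 532.6, 291.0]
eef_rot: [-3.141, 0.002, 1.321]
wrist_force: [0.4, 0.6, 0.1]
finger_gap: 93.8
```

{"op": "arm_command", "data": {
  "steps": [
    [1, [-2.6, 2.7, -0.1], -0.017],
    [1, [-2.6, 2.6, 0], -0.017],
    [1, [-2.7, 2.6, -0.1], -0.017],
    [1, [-2.7, 2.5, -0.1], -0.017],
    [1, [-2.7, 2.5, 0], -0.017]
  ]
}}

```text
clock: 0.82
eef_pos: [233.9, 373.7, 293.5]
eef_rot: [3.142, -0.0, 1.407]
wrist_force: [-0.4, 0.4, -0.0]
finger_gap: 94.0
```

{"op": "arm_command", "data": {
  "steps": [
    [1, [-2.8, 2.4, -0.1], -0.017],
    [1, [-2.8, 2.4, -0.1], -0.017],
    [1, [-2.9, 2.4, 0], -0.017],
    [1, [-2.9, 2.3, -0.1], -0.017],
    [1, [-2.9, 2.3, -0.1], -0.017]
  ]
}}

```text
clock: 1.23
eef_pos: [332.2, 216.4, 297.5]
eef_rot: [3.141, -0.0, 1.492]
wrist_force: [0.1, 1.2, 0.1]
finger_gap: 94.0
```

{"op": "arm_command", "data": {
  "steps": [
    [1, [-3, 2.2, -0.1], -0.017],
    [1, [-3, 2.2, -0.1], -0.017],
    [1, [-3.1, 2.1, 0], -0.017],
    [1, [-3.1, 2.0, -0.1], -0.017],
    [1, [-3.1, 2, 0], -0.017]
  ]
}}

```text
clock: 1.65
eef_pos: [430.3, 58.5, 300.6]
eef_rot: [3.141, -0.0, 1.577]
wrist_force: [0.1, 1.1, 0.7]
finger_gap: 94.0
```

Run:
```python
from h import *
S()
p,d=manip.camera('wrist');S(); cv2.imwrite('pics/w1.png',p[:,:,::-1]);np.save('pics/w1.npy',d)
```

```text
t 1.65 p [430.3  58.5 300.6] rpy [ 3.141 -0.     1.577] F [0.1 1.1 0.7] gap 94.0 j [ 0.05 -0.03  1.67 -0.    1.5  -1.53]
t 1.7 p [432.5  54.6 300. ] rpy [-3.141e+00  1.000e-03  1.575e+00] F [ 1.  -1.6 -1.3] gap 93.8 j [ 0.04 -0.02  1.67 -0.    1.5  -1.53]
```

View pics/w1.png

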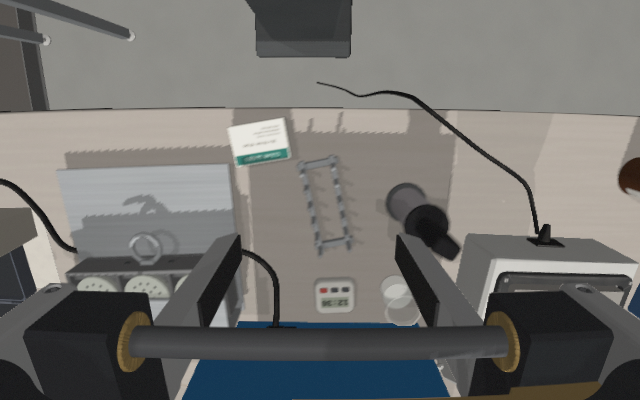

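Run:
```python
from h import *
manip.camera('top')
st=S()
p,d=manip.camera('wrist'); cv2.imwrite('pics/w2.png',p[:,:,::-1]);np.save('pics/w2.npy',d)
P=pose('wrist',st);X=cloud(P,d)
def box(n,lo,hi):
    m=np.all((X>lo)&(X<hi),-1); q=X[m]; print(n,m.sum(),q.mean(0).round(1) if len(q) else '',q.min(0).round(0) if len(q) else '',q.max(0).round(0)if len(q) else ''); return q
q=box('handle top',[430,140,155],[540,260,185])
print(cv2.minAreaRect(q[:,:2].astype(np.float32)))
q=box('handle',[430,140,115],[540,260,185])
q=box('collar',[430,140,95],[540,260,110]); print(cv2.minAreaRect(q[:,:2].astype(np.float32)), cv2.minEnclosingCircle(q[:,:2].astype(np.float32)))
q=box('pegs',[380,-20,40],[600,100,60])
crop(p,(370,160,480,280),6,'pics/w2h.png'); crop(p,(280,130,380,270),5,'pics/w2r.png')
P2=pose('top'); p2,d2=manip.camera('top'); X=cloud(P2,d2)
q=box('handle',[430,140,155],[540,260,185]);print(cv2.minAreaRect(q[:,:2].astype(np.float32)))
```

```text
t 1.75 p [431.2  57.  299.8] rpy [-3.141e+00  1.000e-03  1.572e+00] F [ 0.  -0.6 -0.8] gap 93.8 j [ 0.05 -0.02  1.67 -0.    1.5  -1.52]
handle top 701 [487.9 194.2 168.9] [475. 180. 155.] [506. 213. 174.]
((490.57843017578125, 196.57073974609375), (32.29551696777344, 22.687545776367188), 61.6712532043457)
handle 1071 [485.9 192.4 157.4] [475. 180. 115.] [506. 213. 174.]
collar 867 [482.6 193.6 105.9] [463. 168.  99.] [518. 226. 109.]
((488.9330139160156, 196.6456298828125), (52.59699249267578, 52.78647994995117), 47.234466552734375) ((490.4828186035156, 197.58145141601562), 29.167043685913086)
pegs 243 [487.2  67.3  49.5] [426.  37.  40.] [562. 100.  56.]
handle 0   
((0.0, 0.0), (0.0, 0.0), 0.0)
```

View pics/w2h.png

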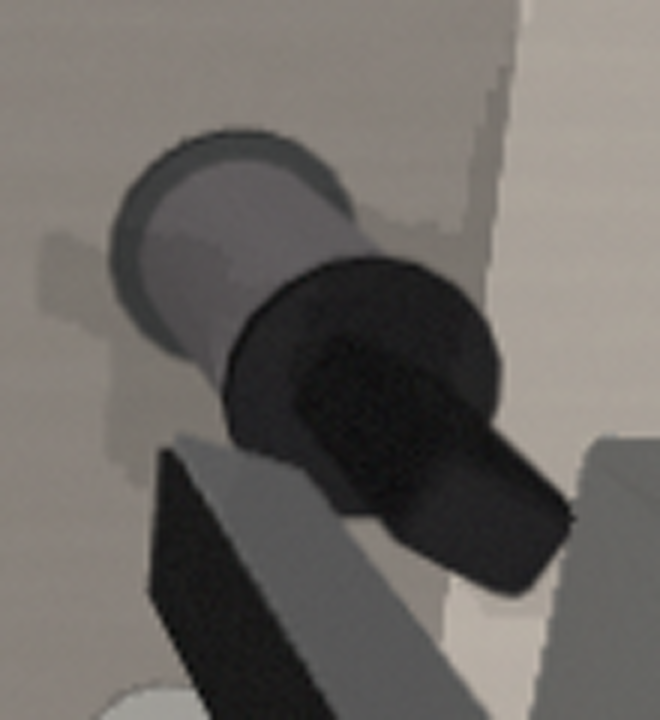

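View pics/w2r.png

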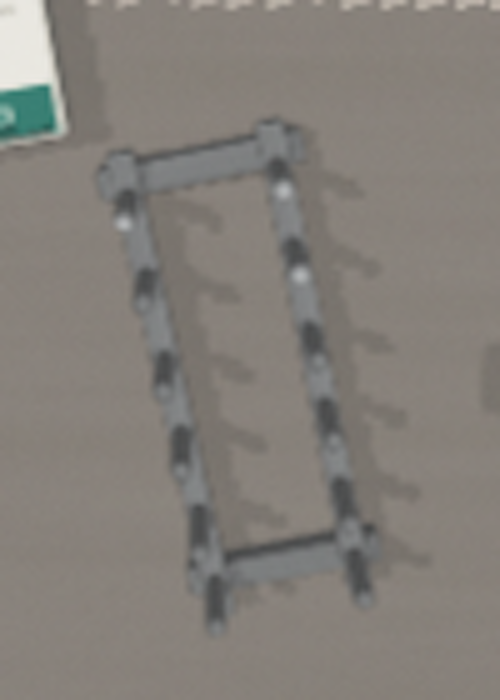

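Run:
```python
from h import *
st=manip.read_state();P=pose('wrist',st)
L=[(123,222),(143,303),(162,393),(180,470),(200,560),(216,628)];Rr=[(284,190),(300,275),(317,360),(331,442),(347,525),(363,598)]
uv=np.array(L+Rr)/5+[280,130]
W=onz(P,uv,54);print(W.round(1))
xs=[-62,-38,-12,12,38,62]
# image top = -x world (near); left= -y
M=np.array([(x,-22) for x in xs]+[(x,22) for x in xs],float)
def fit(M,W):
    a=M-M.mean(0);b=W[:,:2]-W[:,:2].mean(0)
    th=np.arctan2((a[:,0]*b[:,1]-a[:,1]*b[:,0]).sum(),(a*b).sum());c,s=np.cos(th),np.sin(th);R=np.array([[c,-s],[s,c]])
    t=W[:,:2].mean(0)-R@M.mean(0);print('th',np.degrees(th),'t',t,'res',(W[:,:2]-M@R.T-t).round(1).tolist());return th,t
fit(M,W)
M2=M.copy();M2[:,1]*=-1
fit(M2,W)
```

```text
[[436.8  42.8  54. ]
 [459.3  48.   54. ]
 [485.1  53.1  54. ]
 [507.9  58.1  54. ]
 [535.4  63.9  54. ]
 [556.9  68.6  54. ]
 [427.9  85.9  54. ]
 [451.4  90.7  54. ]
 [475.5  95.9  54. ]
 [499.5 100.4  54. ]
 [524.6 105.7  54. ]
 [547.3 111.1  54. ]]
th 11.978896241126868 t [492.30129811  77.03280031] res [[0.6, 0.1], [-0.4, 0.4], [-0.0, 0.1], [-0.7, 0.1], [1.4, 0.5], [-0.6, 0.3], [0.9, 0.2], [0.8, 0.0], [-0.5, -0.1], [-0.0, -0.6], [-0.3, -0.7], [-1.0, -0.4]]
th 11.790693505251374 t [492.30129811  77.03280031] res [[9.7, -43.1], [8.7, -42.8], [9.1, -43.0], [8.4, -42.9], [10.4, -42.4], [8.4, -42.6], [-8.2, 43.1], [-8.2, 43.0], [-9.6, 42.9], [-9.1, 42.5], [-9.4, 42.4], [-10.1, 42.9]]
```

Run:
```python
from h import *
S()
plan([490,197,230],-0.494,pos=([431.5,56.5,300],1.572),dst=0.12)
```

```text
t 1.85 p [429.7  60.  300.1] rpy [-3.141 -0.     1.574] F [0.4 0.2 0. ] gap 93.8 j [ 0.05 -0.02  1.67  0.    1.5  -1.52]
[[1.0, [0.78, 0.33, 0.39], 0.115], [1.0, [0.81, 0.23, 0.39], 0.115], [1.0, [0.84, 0.14, 0.39], 0.115], [1.0, [0.84, 0.04, 0.39], 0.115], [1.0, [0.84, -0.05, 0.38], 0.115]]
[[1.0, [0.84, -0.15, 0.39], 0.115], [1.0, [0.81, -0.25, 0.39], 0.115], [1.0, [0.77, -0.33, 0.39], 0.115], [1.0, [0.73, -0.43, 0.39], 0.115], [1.0, [0.68, -0.5, 0.39], 0.115]]
[[1.0, [0.62, -0.58, 0.39], 0.115], [1.0, [0.54, -0.65, 0.39], 0.115], [1.0, [0.47, -0.7, 0.39], 0.115], [1.0, [0.39, -0.75, 0.38], 0.115], [1.0, [0.29, -0.8, 0.39], 0.115]]
[[1.0, [0.2, -0.82, 0.39], 0.115], [1.0, [0.11, -0.84, 0.39], 0.115], [1.0, [0.01, -0.84, 0.39], 0.115]]
```

{"op": "arm_command", "data": {
  "steps": [
    [1.0, [0.8, 0.3, 0.39], 0.115],
    [1.0, [0.8, 0.2, 0.39], 0.115],
    [1.0, [0.8, 0.1, 0.39], 0.115],
    [1.0, [0.8, 0, 0.39], 0.115],
    [1.0, [0.8, 0, 0.39], 0.115]
  ]
}}

```text
clock: 2.27
eef_pos: [443.9, 100.3, 280.9]
eef_rot: [3.142, -0.0, 0.997]
wrist_force: [-0.6, 0.5, -0.3]
finger_gap: 94.0
```

{"op": "arm_command", "data": {
  "steps": [
    [1.0, [0.8, -0.1, 0.39], 0.115],
    [1.0, [0.8, -0.2, 0.39], 0.115],
    [1.0, [0.8, -0.3, 0.39], 0.115],
    [1.0, [0.7, -0.4, 0.39], 0.115],
    [1.0, [0.7, -0.5, 0.39], 0.115]
  ]
}}

```text
clock: 2.68
eef_pos: [461.0, 138.1, 261.4]
eef_rot: [-3.142, -0.0, 0.422]
wrist_force: [-0.1, 0.6, -1.1]
finger_gap: 94.1
```

{"op": "arm_command", "data": {
  "steps": [
    [1.0, [0.6, -0.6, 0.39], 0.115],
    [1.0, [0.5, -0.6, 0.39], 0.115],
    [1.0, [0.5, -0.7, 0.39], 0.115],
    [1.0, [0.4, -0.7, 0.39], 0.115],
    [1.0, [0.3, -0.8, 0.39], 0.115]
  ]
}}

```text
clock: 3.1
eef_pos: [477.0, 176.3, 241.9]
eef_rot: [-3.141, -0.0, -0.153]
wrist_force: [0.2, -0.2, -0.3]
finger_gap: 94.1
```

{"op": "arm_command", "data": {
  "steps": [
    [1.0, [0.2, -0.8, 0.39], 0.115],
    [1.0, [0.1, -0.8, 0.39], 0.115],
    [1.0, [0, -0.8, 0.39], 0.115],
    [1, [0, 0, 0], 0],
    [1, [0, 0, 0], 0]
  ]
}}

```text
clock: 3.52
eef_pos: [486.2, 198.0, 230.2]
eef_rot: [3.141, 0.0, -0.488]
wrist_force: [1.1, -0.0, -0.9]
finger_gap: 94.2
```

Run:
```python
from h import *
st=S()
p,d=manip.camera('wrist'); cv2.imwrite('pics/w3.png',p[:,:,::-1])
S();P=pose('wrist',st);X=cloud(P,d)
m=np.all((X>[440,150,160])&(X<[540,250,180]),-1);q=X[m];print(len(q),cv2.minAreaRect(q[:,:2].astype(np.float32)))
```

```text
t 3.52 p [486.2 198.  230.2] rpy [ 3.141  0.    -0.488] F [ 1.1 -0.  -0.9] gap 94.2 j [0.32 0.23 1.56 0.   1.36 0.81]
t 3.57 p [486.4 197.7 230.5] rpy [-3.142 -0.    -0.488] F [0.1 0.3 0.1] gap 94.0 j [ 0.32  0.23  1.56 -0.    1.36  0.8 ]
1079 ((491.47174072265625, 198.5609893798828), (30.675748825073242, 21.930278778076172), 60.655548095703125)
```

View pics/w3.png

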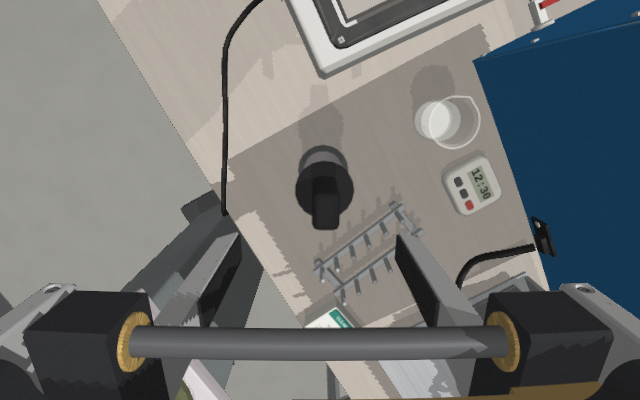

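{"op": "arm_command", "data": {
  "steps": [
    [1.0, [0.42, -0.2, 2], 0.012],
    [1.0, [0, 0, 2.5], 0],
    [1.0, [0, 0, 2.5], 0],
    [1, [0, 0, 2.5], 0],
    [1, [0, 0, 1.6], 0]
  ]
}}

```text
clock: 3.98
eef_pos: [490.6, 196.5, 117.4]
eef_rot: [3.14, 0.001, -0.502]
wrist_force: [0.0, -0.3, -1.0]
finger_gap: 94.2
```

{"op": "arm_command", "data": {
  "steps": [
    [1.0, [0, 0, 0], 0],
    [0.3, [0, 0, 0], 0],
    [0.15, [0, 0, 0], 0],
    [0.1, [0, 0, 0], 0],
    [0.1, [0, 0, 0], 0]
  ],
  "force": 40
}}

```text
clock: 4.4
eef_pos: [492.1, 196.9, 120.5]
eef_rot: [-3.14, -0.001, -0.505]
wrist_force: [-0.8, -0.7, -0.6]
finger_gap: 71.1
```

{"op": "arm_command", "data": {
  "steps": [
    [0, [0, 0, 0], 0],
    [0, [0, 0, 0], 0],
    [0, [0, 0, 0], 0],
    [0, [0, 0, 0], 0]
  ]
}}

```text
clock: 4.73
eef_pos: [491.7, 196.8, 119.3]
eef_rot: [-3.142, -0.0, -0.506]
wrist_force: [-0.7, 0.1, 0.3]
finger_gap: 44.2
```

{"op": "arm_command", "data": {
  "steps": [
    [0, [0, 0, 0], 0],
    [0, [0, 0, 0], 0],
    [0, [0, 0, 0], 0],
    [0, [0, 0, 0], 0],
    [0, [0, 0, 0], 0]
  ],
  "force": 50
}}

```text
clock: 5.15
eef_pos: [491.7, 196.8, 119.2]
eef_rot: [-3.142, -0.0, -0.506]
wrist_force: [-0.3, 0.2, 0.3]
finger_gap: 21.4
```

{"op": "arm_command", "data": {
  "steps": [
    [0, [0, 0, 0], 0],
    [0, [0, 0, 0], 0],
    [0, [0, 0, 0], 0]
  ]
}}

```text
clock: 5.4
eef_pos: [491.7, 196.8, 119.2]
eef_rot: [3.142, 0.0, -0.506]
wrist_force: [0.8, -0.5, -0.3]
finger_gap: 22.1
```

{"op": "arm_command", "data": {
  "steps": [
    [0, [0, 0, -2], 0],
    [0, [0, 0, -2.5], 0],
    [0, [0, 0, -2.5], 0],
    [0, [0, 0, -2.5], 0],
    [0, [0, 0, -2.5], 0]
  ]
}}

```text
clock: 5.82
eef_pos: [491.4, 196.7, 240.4]
eef_rot: [3.141, 0.0, -0.506]
wrist_force: [-0.8, -0.1, -1.0]
finger_gap: 21.5
```

{"op": "arm_command", "data": {
  "steps": [
    [0, [0, 0, -1], 0],
    [0, [0, 0, 0], 0],
    [0, [0, 0, 0], 0]
  ]
}}

```text
clock: 6.07
eef_pos: [491.4, 196.7, 248.2]
eef_rot: [3.141, 0.001, -0.506]
wrist_force: [-0.2, -0.4, -2.4]
finger_gap: 21.8
```

Run:
```python
from h import *
st=S()
p,d=manip.camera('scene'); np.save('pics/s4.npy',d);cv2.imwrite('pics/s4.png',p[:,:,::-1])
uv=proj(pose('scene'),[[491.7,196.8,130]])[0];print(uv)
u,v=map(int,uv);crop(p,(u-50,v-60,u+50,v+50),6,'pics/s4c.png')
```

```text
t 6.07 p [491.4 196.7 248.2] rpy [ 3.141e+00  1.000e-03 -5.060e-01] F [-0.2 -0.4 -2.4] gap 21.8 j [0.31 0.22 1.52 0.   1.4  0.82]
[248.53314794 149.26348251]
```

View pics/s4c.png

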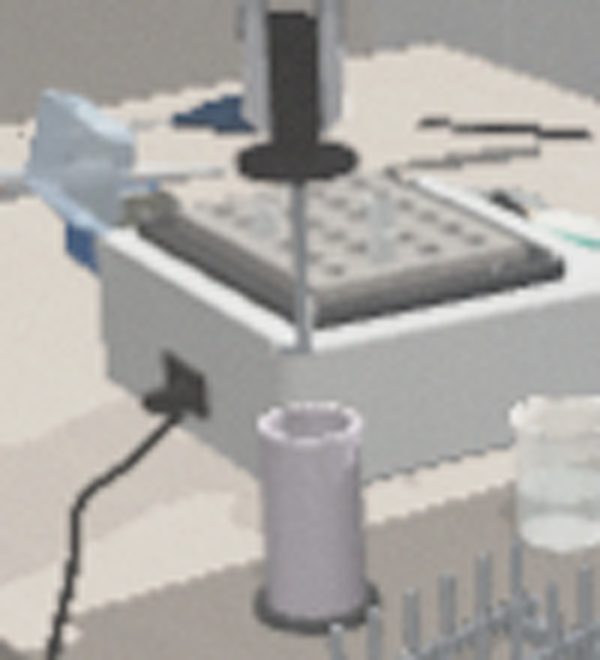

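Run:
```python
from h import *
p=cv2.imread('pics/s4.png')[:,:,::-1]
crop(p,(235,125,265,155),20,'pics/s4d.png')
```

```text
(no output)
```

View pics/s4d.png

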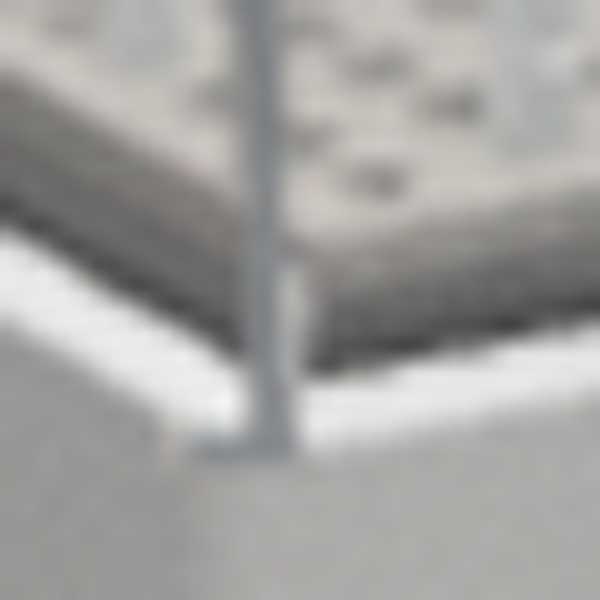

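Run:
```python
from h import *
P=pose('top')
c=lambda L:np.array(L)/3+[190,110]
print('ring',onz(P,c([(566,225)]),46))
e=onz(P,c([(424,198),(705,180)]),72);print('front edge',e, np.degrees(np.arctan2(*(e[0]-e[1])[[0,1]])))
e=onz(P,c([(421,375),(729,357)]),18);print('deck front',e, np.degrees(np.arctan2(*(e[0]-e[1])[[0,1]])),np.linalg.norm(e[0]-e[1]))
e=onz(P,c([(413,152),(731,134)]),93);print('roof front',e, np.degrees(np.arctan2(*(e[0]-e[1])[[0,1]])),np.linalg.norm(e[0]-e[1]))
st={'eef_pos':np.array([431.2,57,299.8]),'eef_rot':np.array([-3.141,.001,1.572])}
Pw=pose('wrist',st);p=cv2.imread('pics/w2.png')[:,:,::-1];crop(p,(50,150,250,300),4,'pics/w2s.png')
```

```text
ring [[ 550.57892369 -200.20730736   46.        ]]
front edge [[ 571.74049351  -78.95113486   72.        ]
 [ 581.30638429 -313.20823179   72.        ]] -2.3383745333225336
deck front [[ 427.89189601  -74.3191394    18.        ]
 [ 436.77782621 -339.75847552   18.        ]] -1.9173354118856045 265.5880285631609
roof front [[ 606.01893299  -70.10443034   93.        ]
 [ 614.79313028 -330.71870054   93.        ]] -1.9282699186909045 260.7619304532077
```

View pics/w2s.png

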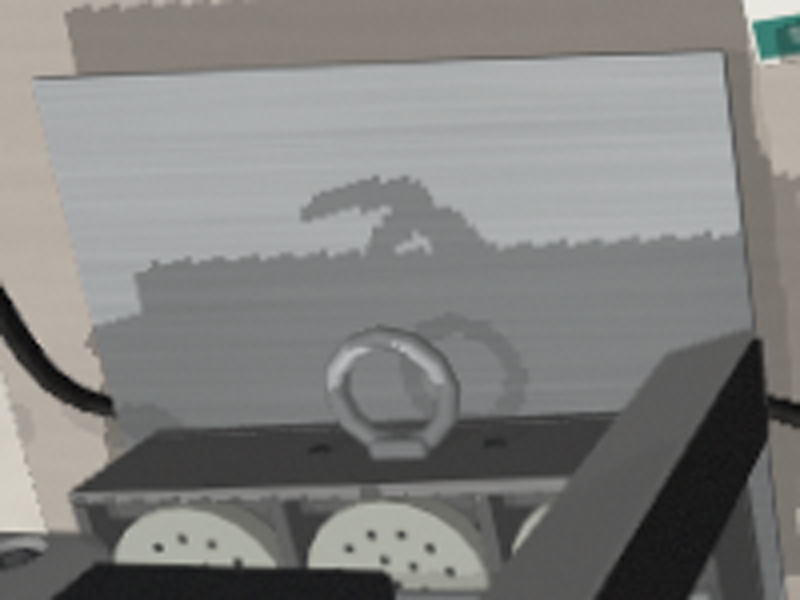

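Run:
```python
from h import *
plan([545,-200,248],0.036,op=0,pos=([491.5,196.7,248],-0.506))
```

```text
[[0, [2.17, 2.92, 0.0], -0.049], [0, [2.03, 3.02, 0.0], -0.049], [0, [1.88, 3.12, 0.0], -0.049], [0, [1.72, 3.2, 0.0], -0.049], [0, [1.56, 3.29, 0.0], -0.049]]
[[0, [1.4, 3.36, 0.0], -0.049], [0, [1.24, 3.42, 0.0], -0.049], [0, [1.06, 3.48, 0.0], -0.049], [0, [0.9, 3.53, 0.0], -0.049], [0, [0.72, 3.57, 0.0], -0.049]]
[[0, [0.54, 3.59, 0.0], -0.049]]
```

Run:
```python
from h import *
plan([545,-200,248],0.036,op=0,step=27,pos=([491.5,196.7,248],-0.506))
```

```text
[[0, [1.59, 2.14, 0.0], -0.036], [0, [1.52, 2.2, 0.0], -0.036], [0, [1.44, 2.25, 0.0], -0.036], [0, [1.35, 2.3, 0.0], -0.036], [0, [1.27, 2.34, 0.0], -0.036]]
[[0, [1.18, 2.39, 0.0], -0.036], [0, [1.1, 2.44, 0.0], -0.036], [0, [1.01, 2.47, 0.0], -0.036], [0, [0.92, 2.5, 0.0], -0.036], [0, [0.83, 2.54, 0.0], -0.036]]
[[0, [0.74, 2.56, 0.0], -0.036], [0, [0.64, 2.59, 0.0], -0.036], [0, [0.56, 2.61, 0.0], -0.036], [0, [0.45, 2.63, 0.0], -0.036], [0, [0.36, 2.65, 0.0], -0.036]]
```

{"op": "arm_command", "data": {
  "steps": [
    [0, [1.6, 2.1, 0], -0.036],
    [0, [1.5, 2.2, 0], -0.036],
    [0, [1.4, 2.3, 0], -0.036],
    [0, [1.4, 2.3, 0], -0.036],
    [0, [1.3, 2.3, 0], -0.036]
  ]
}}

```text
clock: 6.53
eef_pos: [509.4, 63.5, 247.4]
eef_rot: [3.141, 0.003, -0.324]
wrist_force: [0.3, 0.3, -0.7]
finger_gap: 21.8
```

{"op": "arm_command", "data": {
  "steps": [
    [0, [1.2, 2.4, 0], -0.036],
    [0, [1.1, 2.4, 0], -0.036],
    [0, [1, 2.5, 0], -0.036],
    [0, [0.9, 2.5, 0], -0.036],
    [0, [0.8, 2.5, 0], -0.036]
  ]
}}

```text
clock: 6.95
eef_pos: [526.9, -68.3, 247.3]
eef_rot: [-3.141, 0.003, -0.144]
wrist_force: [0.1, 0.7, -1.1]
finger_gap: 21.6
```

{"op": "arm_command", "data": {
  "steps": [
    [0, [0.7, 2.6, 0], -0.036],
    [0, [0.6, 2.6, 0], -0.036],
    [0, [0.6, 2.6, 0], -0.036],
    [0, [0.4, 2.6, 0], -0.036],
    [0, [0.4, 2.6, 0], -0.036]
  ]
}}

```text
clock: 7.37
eef_pos: [544.2, -200.0, 247.2]
eef_rot: [-3.14, 0.003, 0.036]
wrist_force: [-0.0, -0.3, -0.2]
finger_gap: 21.6
```

{"op": "arm_command", "data": {
  "steps": [
    [0, [0, 0, 0], 0],
    [0, [0, 0, 0], 0],
    [0, [0, 0, 0], 0]
  ]
}}

```text
clock: 7.62
eef_pos: [544.3, -198.3, 247.8]
eef_rot: [-3.14, 0.002, 0.033]
wrist_force: [0.2, -0.4, -1.2]
finger_gap: 22.1
```

Run:
```python
from h import *
st=S()
p,d=manip.camera('wrist');np.save('pics/w5.npy',d);cv2.imwrite('pics/w5.png',p[:,:,::-1])
p,d=manip.camera('top');cv2.imwrite('pics/t5.png',p[:,:,::-1]);crop(p,(310,120,450,250),5,'pics/t5c.png')
```

```text
t 7.62 p [ 544.3 -198.3  247.8] rpy [-3.14e+00  2.00e-03  3.30e-02] F [ 0.2 -0.4 -1.2] gap 22.1 j [-0.41  0.34  1.37  0.    1.43 -0.45]
```

View pics/w5.png

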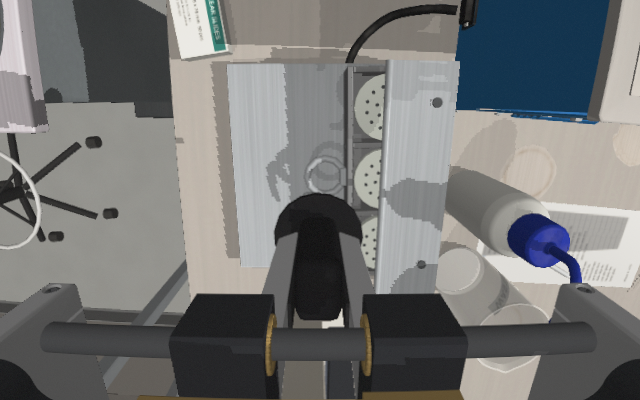

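View pics/t5c.png

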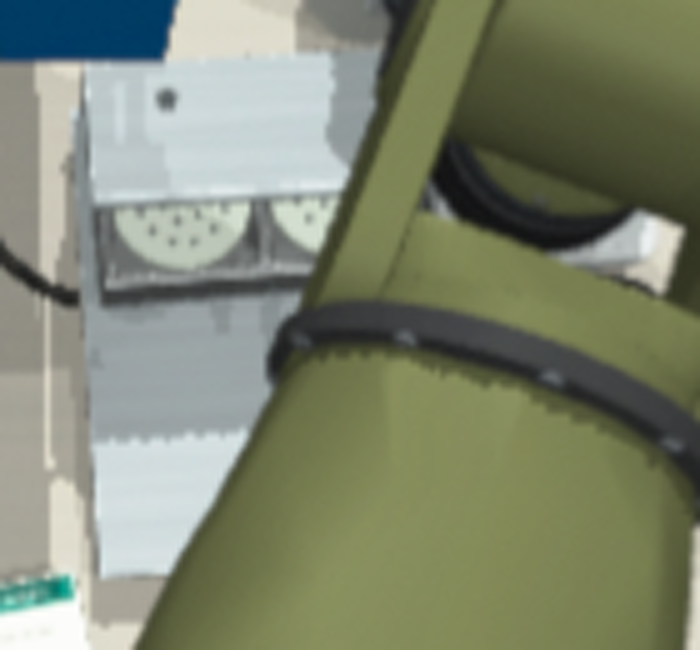

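Run:
```python
from h import *
p=cv2.imread('pics/w5.png')[:,:,::-1];crop(p,(215,50,395,200),4,'pics/w5c.png')
```

View pics/w5c.png

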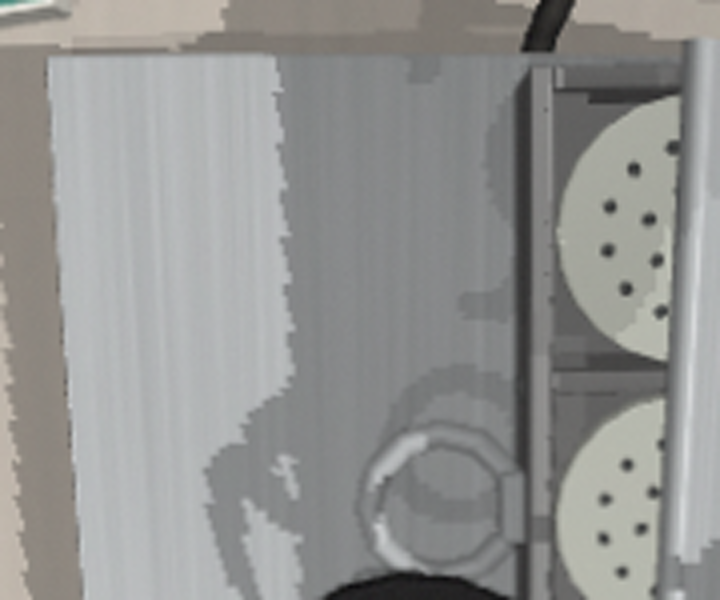

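Run:
```python
from h import *
st={'eef_pos':np.array([544.3,-198.3,247.8]),'eef_rot':np.array([-3.14,.002,.033])}
P=pose('wrist',st)
c=lambda L:np.array(L)/4+[215,50]
r=onz(P,c([(438,499),(358,499),(438,420),(438,578)]),46);print('ring',r.round(1))
e=onz(P,c([(531,70),(530,400)]),72);print(e.round(1),np.degrees(np.arctan2(*(e[0]-e[1])[[0,1]])))
e=onz(P,c([(50,58),(85,600)]),18);print(e.round(1),np.degrees(np.arctan2(*(e[0]-e[1])[[0,1]])))
e=onz(P,c([(687,40),(665,560)]),93);print(e.round(1))
print(R2T(r[0],st))
```

```text
ring [[ 550.8 -196.1   46. ]
 [ 526.7 -196.9   46. ]
 [ 549.9 -172.2   46. ]
 [ 551.7 -220.8   46. ]]
[[ 570.   -76.3   72. ]
 [ 574.4 -161.9   72. ]] -2.9659302128717915
[[ 430.4  -71.    18. ]
 [ 435.4 -240.    18. ]] -1.6885240169849933
[[ 605.8  -70.2   93. ]
 [ 611.1 -200.7   93. ]]
[  6.93824909  -1.69097186 201.78947614]
```

{"op": "arm_command", "data": {
  "steps": [
    [0, [0.66, 0, 1.5], 0],
    [0, [0.66, 0, 1.5], 0],
    [0, [0, 0, 2], 0],
    [0, [0, 0, 1.7], 0],
    [0, [0, 0, 0], 0]
  ]
}}

```text
clock: 8.13
eef_pos: [556.7, -196.9, 178.8]
eef_rot: [-3.139, 0.005, 0.035]
wrist_force: [-0.7, 0.7, -1.8]
finger_gap: 21.7
```

{"op": "arm_command", "data": {
  "steps": [
    [0, [0, 0, 0], 0],
    [0, [0, 0, 0], 0],
    [0, [0, 0, 0], 0]
  ]
}}

```text
clock: 8.38
eef_pos: [558.3, -198.3, 183.7]
eef_rot: [3.141, -0.002, 0.034]
wrist_force: [0.7, 0.2, -0.6]
finger_gap: 21.9
```

Run:
```python
from h import *
st=S()
p,d=manip.camera('scene');np.save('pics/s6.npy',d);cv2.imwrite('pics/s6.png',p[:,:,::-1])
e=np.array(st['eef_pos']);print(proj(pose('scene'),[e-[0,0,113.7],[552,-197.5,46]]))
crop(p,(310,180,400,250),8,'pics/s6c.png')
```

```text
t 8.38 p [ 558.3 -198.3  183.7] rpy [ 3.141e+00 -2.000e-03  3.400e-02] F [ 0.7  0.2 -0.6] gap 21.9 j [-0.4   0.41  1.42 -0.    1.31 -0.44]
[[359.56491395 211.84157864]
 [356.95929952 220.9408478 ]]
```

View pics/s6c.png

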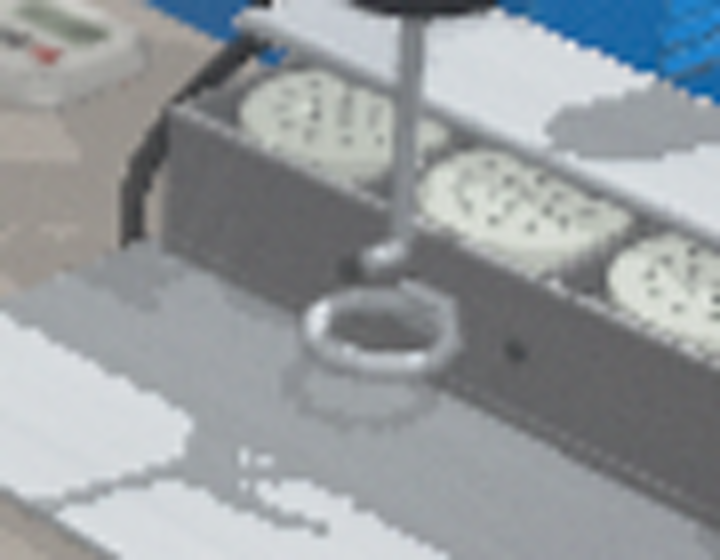

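{"op": "arm_command", "data": {
  "steps": [
    [0, [0, 0, 1], 0],
    [0, [0, 0, 1], 0],
    [0, [0, 0, 1], 0],
    [0, [0, 0, 1], 0],
    [0, [0, 0, 0], 0]
  ]
}}

```text
clock: 8.85
eef_pos: [556.8, -198.0, 139.3]
eef_rot: [-3.14, 0.004, 0.034]
wrist_force: [-0.3, 0.2, -1.4]
finger_gap: 22.0
```

{"op": "arm_command", "data": {
  "steps": [
    [0, [0, 0, 0], 0],
    [0, [0, 0, 0], 0],
    [0, [0, 0, 0], 0]
  ]
}}

```text
clock: 9.1
eef_pos: [558.1, -198.5, 142.8]
eef_rot: [3.141, -0.001, 0.034]
wrist_force: [-0.1, 0.1, -1.1]
finger_gap: 21.6
```

Run:
```python
from h import *
st=S()
p,d=manip.camera('scene');cv2.imwrite('pics/s7.png',p[:,:,::-1])
crop(p,(310,180,400,250),8,'pics/s7c.png')
```

```text
t 9.1 p [ 558.1 -198.5  142.8] rpy [ 3.141e+00 -1.000e-03  3.400e-02] F [-0.1  0.1 -1.1] gap 21.6 j [-0.4   0.45  1.47  0.    1.22 -0.44]
```

View pics/s7c.png

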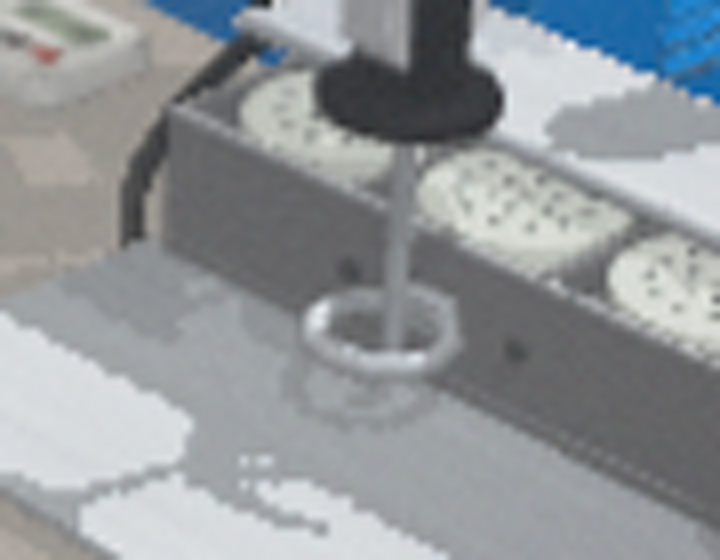

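{"op": "arm_command", "data": {
  "steps": [
    [0, [-0.5, 0, 0], 0],
    [0, [-0.5, 0, 0], 0],
    [0, [-0.5, 0, 0], 0],
    [0, [-0.4, 0, 0], 0],
    [0, [-0.4, 0, 0], 0]
  ]
}}

```text
clock: 9.57
eef_pos: [534.7, -199.2, 142.5]
eef_rot: [3.141, -0.001, 0.034]
wrist_force: [3.4, -0.4, -2.0]
finger_gap: 22.1
```

{"op": "arm_command", "data": {
  "steps": [
    [0, [-0.5, 0, 0], 0],
    [0, [-0.5, 0, 0], 0],
    [0, [-0.5, 0, 0], 0],
    [0, [-0.5, 0, 0], 0],
    [0, [-0.5, 0, 0], 0]
  ]
}}

```text
clock: 9.98
eef_pos: [509.6, -200.0, 142.4]
eef_rot: [3.141, -0.001, 0.034]
wrist_force: [5.1, -0.2, -1.3]
finger_gap: 21.9
```

{"op": "arm_command", "data": {
  "steps": [
    [0, [-0.6, 0, 0], 0],
    [0, [-0.6, 0, 0], 0],
    [0, [-0.6, 0, 0], 0],
    [0, [-0.6, 0, 0], 0],
    [0, [-0.6, 0, 0], 0]
  ]
}}

```text
clock: 10.4
eef_pos: [479.4, -201.1, 142.4]
eef_rot: [3.141, -0.0, 0.034]
wrist_force: [4.9, 0.2, -0.7]
finger_gap: 21.9
```

{"op": "arm_command", "data": {
  "steps": [
    [0, [-0.6, 0, 0], 0],
    [0, [-0.6, 0, 0], 0],
    [0, [-0.6, 0, 0], 0],
    [0, [-0.6, 0, 0], 0],
    [0, [-0.4, 0, 0], 0]
  ]
}}

```text
clock: 10.82
eef_pos: [451.3, -202.0, 142.3]
eef_rot: [3.142, -0.0, 0.034]
wrist_force: [5.4, 0.6, -1.7]
finger_gap: 21.9
```

{"op": "arm_command", "data": {
  "steps": [
    [0, [-0.2, 0, 0], 0],
    [0, [0, 0, 0], 0],
    [0, [0, 0, 0], 0]
  ]
}}

```text
clock: 11.07
eef_pos: [449.5, -202.1, 142.2]
eef_rot: [-3.141, 0.001, 0.034]
wrist_force: [1.4, 0.5, 0.2]
finger_gap: 21.5
```

Run:
```python
from h import *
st=S()
p,d=manip.camera('scene');cv2.imwrite('pics/s8.png',p[:,:,::-1])
crop(p,(270,160,430,280),5,'pics/s8c.png')
```

```text
t 11.07 p [ 449.5 -202.1  142.2] rpy [-3.141e+00  1.000e-03  3.400e-02] F [1.4 0.5 0.2] gap 21.5 j [-0.5   0.24  1.75 -0.    1.15 -0.53]
```

View pics/s8c.png

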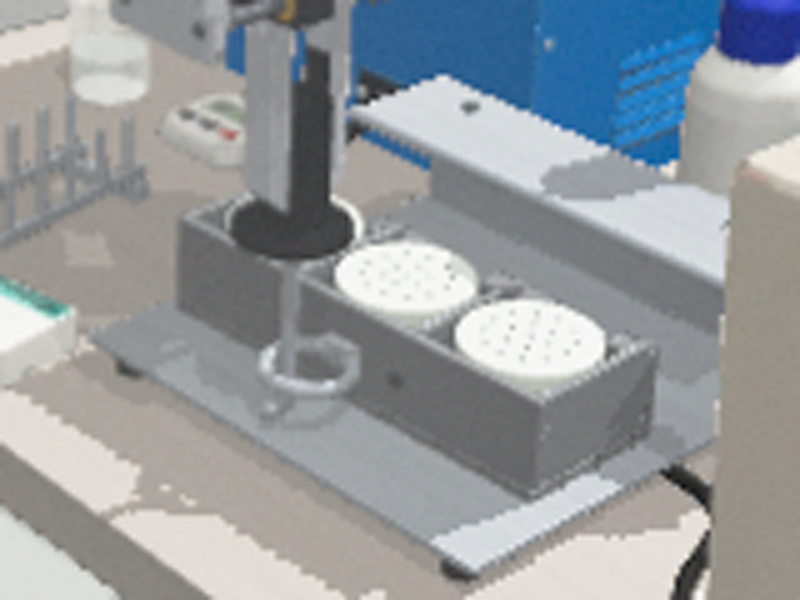

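{"op": "arm_command", "data": {
  "steps": [
    [0, [0.5, 0, 0], 0],
    [0, [0.5, 0, 0], 0],
    [0, [0.5, 0, 0], 0],
    [0, [0.3, 0, 0], 0],
    [0, [0, 0, 0], 0]
  ]
}}

```text
clock: 11.53
eef_pos: [468.4, -201.3, 142.0]
eef_rot: [-3.141, 0.0, 0.034]
wrist_force: [0.4, 0.4, -0.8]
finger_gap: 21.5
```

{"op": "arm_command", "data": {
  "steps": [
    [0, [0, 0, -1], 0],
    [0, [0, 0, -1.5], 0],
    [0, [0, 0, -2], 0],
    [0, [0, 0, -2.5], 0],
    [0, [0, 0, -2.5], 0]
  ]
}}

```text
clock: 11.95
eef_pos: [467.5, -201.3, 238.9]
eef_rot: [-3.141, 0.0, 0.034]
wrist_force: [0.8, 0.3, -0.6]
finger_gap: 22.0
```

{"op": "arm_command", "data": {
  "steps": [
    [0, [0, 0, -1.5], 0],
    [0, [0, 0, 0], 0],
    [0, [0, 0, 0], 0]
  ]
}}

```text
clock: 12.2
eef_pos: [467.8, -201.4, 252.6]
eef_rot: [3.141, -0.001, 0.034]
wrist_force: [-0.8, -0.2, -1.3]
finger_gap: 22.1
```

Run:
```python
from h import *
st=S()
p,d=manip.camera('scene');cv2.imwrite('pics/s9.png',p[:,:,::-1])
crop(p,(270,130,430,250),5,'pics/s9c.png')
e=np.array(st['eef_pos']);print((proj(pose('scene'),[e-[0,0,113.7]])-[270,130])*5)
plan([491.7,196.8,250],-0.506,op=0,step=27)
```

```text
t 12.2 p [ 467.8 -201.4  252.6] rpy [ 3.141e+00 -1.000e-03  3.400e-02] F [-0.8 -0.2 -1.3] gap 22.1 j [-0.48  0.17  1.57  0.    1.4  -0.51]
[[320.70208193 337.30004459]]
[[0, [0.25, -2.65, 0.01], 0.036], [0, [0.16, -2.65, 0.01], 0.036], [0, [0.06, -2.66, 0.01], 0.036], [0, [-0.04, -2.66, 0.01], 0.036], [0, [-0.13, -2.65, 0.01], 0.036]]
[[0, [-0.23, -2.65, 0.01], 0.036], [0, [-0.32, -2.64, 0.02], 0.036], [0, [-0.42, -2.63, 0.01], 0.036], [0, [-0.51, -2.61, 0.01], 0.036], [0, [-0.6, -2.59, 0.01], 0.036]]
[[0, [-0.7, -2.56, 0.01], 0.036], [0, [-0.79, -2.54, 0.01], 0.036], [0, [-0.88, -2.51, 0.01], 0.036], [0, [-0.97, -2.48, 0.01], 0.036], [0, [-1.06, -2.43, 0.01], 0.036]]
```

View pics/s9c.png

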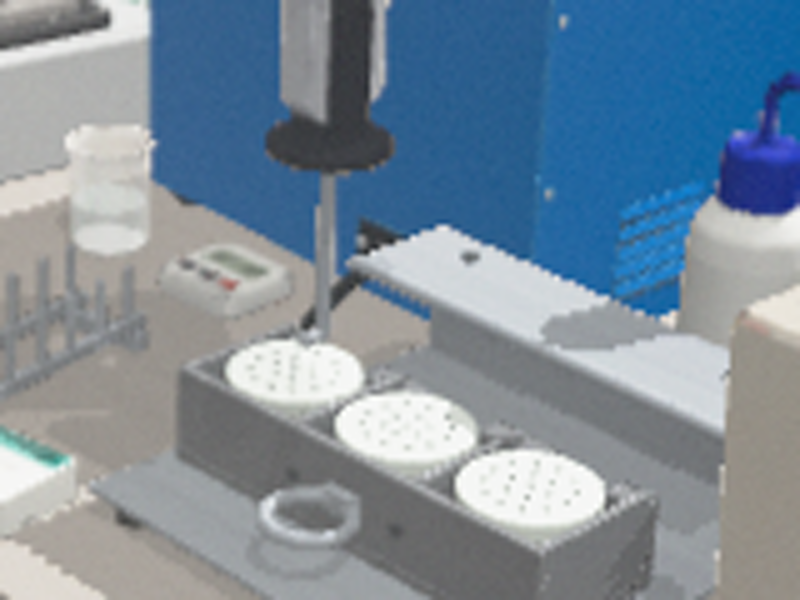

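{"op": "arm_command", "data": {
  "steps": [
    [0, [0.2, -2.6, 0], 0.036],
    [0, [0.2, -2.7, 0], 0.036],
    [0, [0, -2.7, 0], 0.036],
    [0, [0, -2.7, 0], 0.036],
    [0, [-0.1, -2.6, 0], 0.036]
  ]
}}

```text
clock: 12.67
eef_pos: [475.3, -67.1, 250.8]
eef_rot: [-3.141, 0.002, -0.148]
wrist_force: [0.8, 0.2, -1.3]
finger_gap: 21.8
```

{"op": "arm_command", "data": {
  "steps": [
    [0, [-0.2, -2.7, 0], 0.036],
    [0, [-0.3, -2.6, 0], 0.036],
    [0, [-0.4, -2.6, 0], 0.036],
    [0, [-0.5, -2.6, 0], 0.036],
    [0, [-0.6, -2.6, 0], 0.036]
  ]
}}

```text
clock: 13.08
eef_pos: [484.1, 65.1, 250.8]
eef_rot: [3.141, 0.002, -0.328]
wrist_force: [0.6, -0.5, 0.1]
finger_gap: 21.4
```

{"op": "arm_command", "data": {
  "steps": [
    [0, [-0.7, -2.6, 0], 0.036],
    [0, [-0.8, -2.5, 0], 0.036],
    [0, [-0.9, -2.5, 0], 0.036],
    [0, [-1, -2.4, 0], 0.036],
    [0, [-1.0, -2.2, 0], 0.036]
  ]
}}

```text
clock: 13.5
eef_pos: [490.6, 195.0, 250.7]
eef_rot: [3.14, 0.002, -0.508]
wrist_force: [0.4, -0.1, -1.8]
finger_gap: 21.7
```

{"op": "arm_command", "data": {
  "steps": [
    [0, [0, 0, 0], 0],
    [0, [0, 0, 0], 0],
    [0, [0, 0, 0], 0]
  ]
}}

```text
clock: 13.75
eef_pos: [491.0, 193.1, 251.2]
eef_rot: [3.14, 0.001, -0.505]
wrist_force: [0.3, -0.1, -1.9]
finger_gap: 21.9
```

Run:
```python
from h import *
st=S()
p,d=manip.camera('scene');cv2.imwrite('pics/s10.png',p[:,:,::-1])
crop(p,(210,90,290,190),6,'pics/s10c.png')
st=S()
plan([491.7,196.8,250],-0.506,op=0)
```

```text
t 13.75 p [491.  193.1 251.2] rpy [ 3.14e+00  1.00e-03 -5.05e-01] F [ 0.3 -0.1 -1.9] gap 21.9 j [ 0.31  0.22  1.52 -0.    1.41  0.81]
t 13.8 p [491.1 192.9 251.6] rpy [ 3.141e+00  1.000e-03 -5.060e-01] F [-0.4 -0.1 -1.1] gap 21.9 j [ 0.3   0.22  1.52 -0.    1.41  0.81]
[[0, [-0.14, -0.37, 0.16], -0.0]]
```

View pics/s10c.png

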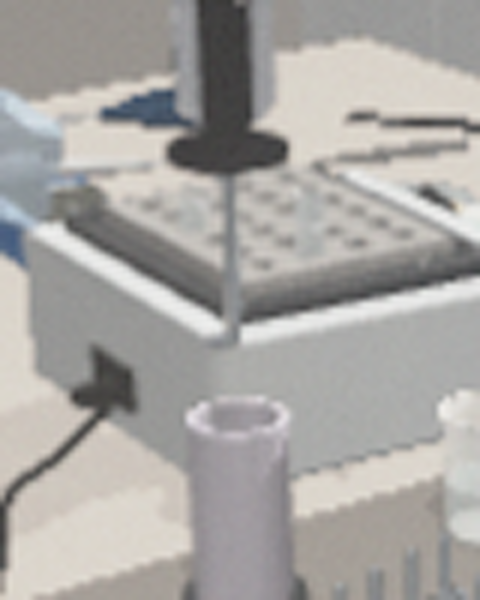

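{"op": "arm_command", "data": {
  "steps": [
    [0, [-0.13, -0.36, 0], 0],
    [0, [0, 0, 1], 0],
    [0, [0, 0, 1.5], 0],
    [0, [0, 0, 1.5], 0],
    [0, [0, 0, 0], 0]
  ]
}}

```text
clock: 14.22
eef_pos: [490.8, 196.7, 208.9]
eef_rot: [3.138, 0.003, -0.506]
wrist_force: [-0.4, 0.5, -2.1]
finger_gap: 21.6
```

{"op": "arm_command", "data": {
  "steps": [
    [0, [0, 0, 1.5], 0],
    [0, [0, 0, 1.5], 0],
    [0, [0, 0, 1.5], 0],
    [0, [0, 0, 1.5], 0],
    [0, [0, 0, 0], 0]
  ]
}}

```text
clock: 14.63
eef_pos: [490.9, 196.8, 150.0]
eef_rot: [3.139, 0.003, -0.506]
wrist_force: [-0.1, -0.3, -1.8]
finger_gap: 21.9
```

{"op": "arm_command", "data": {
  "steps": [
    [0, [0, 0, 1], 0],
    [0, [0, 0, 1], 0],
    [0, [0, 0, 0.5], 0],
    [0, [0, 0, 0], 0],
    [0, [0, 0, 0], 0]
  ]
}}

```text
clock: 15.05
eef_pos: [491.9, 197.4, 127.3]
eef_rot: [3.142, 0.0, -0.506]
wrist_force: [-1.0, 0.4, -0.5]
finger_gap: 22.1
```

Good; 8 mm more, then open.

{"op": "arm_command", "data": {
  "steps": [
    [0, [0, 0, 0.4], 0],
    [0, [0, 0, 0.3], 0],
    [0, [0, 0, 0.1], 0],
    [0, [0, 0, 0], 0],
    [0, [0, 0, 0], 0]
  ]
}}

```text
clock: 15.47
eef_pos: [491.9, 197.4, 119.2]
eef_rot: [-3.142, -0.0, -0.506]
wrist_force: [0.2, 0.6, -1.6]
finger_gap: 21.9
```

{"op": "arm_command", "data": {
  "steps": [
    [0.4, [0, 0, 0], 0],
    [0.4, [0, 0, 0], 0],
    [0.6, [0, 0, 0], 0],
    [1, [0, 0, 0], 0],
    [1, [0, 0, 0], 0]
  ]
}}

```text
clock: 15.88
eef_pos: [491.9, 197.4, 119.3]
eef_rot: [-3.142, -0.0, -0.506]
wrist_force: [0.0, 0.4, 0.0]
finger_gap: 51.3
```

{"op": "arm_command", "data": {
  "steps": [
    [1, [0, 0, 0], 0],
    [1, [0, 0, 0], 0],
    [1, [0, 0, 0], 0],
    [1, [0, 0, 0], 0],
    [1, [0, 0, 0], 0]
  ]
}}

```text
clock: 16.3
eef_pos: [491.9, 197.4, 119.2]
eef_rot: [3.142, 0.0, -0.506]
wrist_force: [-0.0, 0.9, 0.2]
finger_gap: 84.8
```

{"op": "arm_command", "data": {
  "steps": [
    [1, [0, 0, -2], 0],
    [1, [0, 0, -3], 0],
    [1, [0, 0, -3], 0],
    [1, [0, 0, -3], 0],
    [0, [0, 0, -3], 0]
  ]
}}

```text
clock: 16.72
eef_pos: [491.6, 197.3, 260.8]
eef_rot: [-3.142, -0.0, -0.506]
wrist_force: [-0.7, -0.3, -0.1]
finger_gap: 90.2
```

Run:
```python
from h import *
st=S()
p,d=manip.camera('scene');cv2.imwrite('pics/s11.png',p[:,:,::-1])
crop(p,(210,90,330,190),6,'pics/s11c.png')
st=S()
plan([600,-200,280],1.611,op=0,dst=0.12)
```

```text
t 16.72 p [491.6 197.3 260.8] rpy [-3.142 -0.    -0.506] F [-0.7 -0.3 -0.1] gap 90.2 j [ 0.31  0.22  1.5  -0.    1.43  0.82]
t 16.77 p [493.2 197.9 267. ] rpy [-3.136 -0.006 -0.506] F [0.9 0.7 5.3] gap 86.6 j [0.31 0.21 1.49 0.   1.43 0.82]
[[0, [1.59, 1.65, -0.07], -0.118], [0, [1.39, 1.82, -0.07], -0.118], [0, [1.16, 1.97, -0.08], -0.118], [0, [0.92, 2.09, -0.07], -0.118], [0, [0.67, 2.19, -0.07], -0.118]]
[[0, [0.4, 2.25, -0.07], -0.118], [0, [0.14, 2.29, -0.08], -0.118], [0, [-0.13, 2.28, -0.07], -0.118], [0, [-0.4, 2.26, -0.07], -0.118], [0, [-0.66, 2.19, -0.07], -0.118]]
[[0, [-0.92, 2.1, -0.08], -0.118], [0, [-1.16, 1.97, -0.07], -0.118], [0, [-1.38, 1.83, -0.07], -0.118], [0, [-1.58, 1.65, -0.07], -0.118], [0, [-1.77, 1.45, -0.08], -0.118]]
[[0, [-1.93, 1.23, -0.07], -0.118], [0, [-2.06, 1.0, -0.07], -0.118], [0, [-2.16, 0.75, -0.07], -0.118]]
```

View pics/s11c.png

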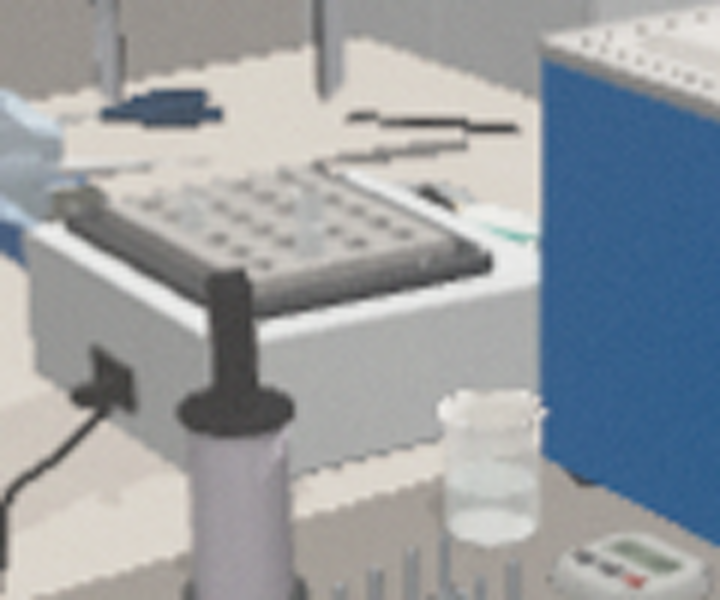

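Hook seated upright in its tube, collar on the rim (235,415). Go to view the carrier.

{"op": "arm_command", "data": {
  "steps": [
    [0, [1.6, 1.6, -0.1], -0.118],
    [0, [1.4, 1.8, -0.1], -0.118],
    [0, [1.2, 2.0, -0.1], -0.118],
    [0, [0.9, 2.1, -0.1], -0.118],
    [0, [0.7, 2.2, -0.1], -0.118]
  ]
}}

```text
clock: 17.18
eef_pos: [522.6, 85.9, 264.2]
eef_rot: [3.142, -0.0, 0.09]
wrist_force: [0.7, 0.3, 0.4]
finger_gap: 53.6
```

{"op": "arm_command", "data": {
  "steps": [
    [0, [0.4, 2.3, 0], -0.118],
    [0, [0.1, 2.3, 0], -0.118],
    [0, [-0.1, 2.3, 0], -0.118],
    [0, [-0.4, 2.3, 0], -0.118],
    [0, [-0.7, 2.2, 0], -0.118]
  ]
}}

```text
clock: 17.6
eef_pos: [552.3, -26.2, 264.1]
eef_rot: [3.142, 0.0, 0.68]
wrist_force: [0.1, 0.4, -0.0]
finger_gap: 20.0
```

{"op": "arm_command", "data": {
  "steps": [
    [0, [-0.9, 2.1, 0], -0.118],
    [0, [-1.2, 2.0, 0], -0.118],
    [0, [-1.4, 1.8, 0], -0.118],
    [0, [-1.6, 1.6, 0], -0.118],
    [0, [-1.8, 1.5, 0], -0.118]
  ]
}}

```text
clock: 18.02
eef_pos: [581.4, -137.4, 264.1]
eef_rot: [-3.142, -0.0, 1.27]
wrist_force: [-0.8, 0.2, 0.4]
finger_gap: 0.4
```

{"op": "arm_command", "data": {
  "steps": [
    [0, [-1.9, 1.2, 0], -0.118],
    [0, [-2.0, 1, 0], -0.118],
    [0, [-2.1, 0.7, 0], -0.118],
    [0, [0, 0, 0], 0],
    [0, [0, 0, 0], 0]
  ]
}}

```text
clock: 18.43
eef_pos: [598.4, -201.7, 263.5]
eef_rot: [-3.141, -0.0, 1.615]
wrist_force: [0.2, -0.4, 0.1]
finger_gap: 0.5
```

Run:
```python
from h import *
manip.camera('scene')
st=S()
p,d=manip.camera('wrist');cv2.imwrite('pics/w12.png',p[:,:,::-1]);np.save('pics/w12.npy',d)
json.dump([list(st['eef_pos']),list(st['eef_rot'])],open('pics/w12.json','w'))
S()
```

```text
t 18.48 p [ 598.4 -200.9  263.8] rpy [-3.141 -0.     1.615] F [ 0.1  0.7 -1.2] gap 0.3 j [-0.38  0.45  1.18  0.    1.51 -2.  ]
t 18.53 p [ 598.4 -200.4  264.1] rpy [-3.141 -0.     1.616] F [-0.5  0.4  0.6] gap 0.7 j [-0.38  0.45  1.18  0.    1.51 -2.  ]
```

View pics/w12.png

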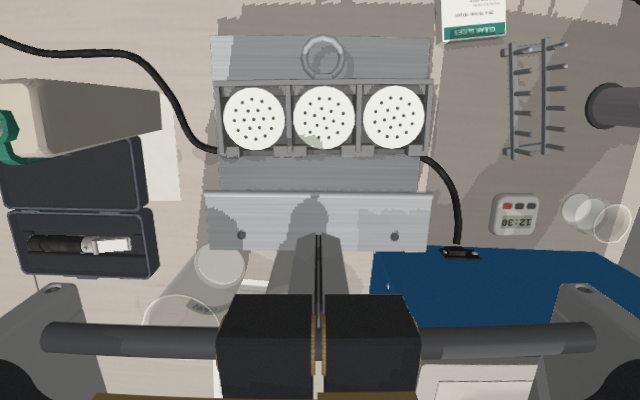

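```bash
cat >> h.py <<'E'
def discs(p,roi,P,z=72,save=None,thr=0.0):
    u0,v0,u1,v1=roi; g=p[v0:v1,u0:u1].astype(int)
    m=((g.min(-1)>150)&(g.max(-1)-g.min(-1)<40)).astype(np.uint8)
    m=cv2.morphologyEx(m,cv2.MORPH_CLOSE,np.ones((5,5)))
    m=cv2.morphologyEx(m,cv2.MORPH_OPEN,np.ones((7,7)))
    cs,_=cv2.findContours(m,cv2.RETR_EXTERNAL,cv2.CHAIN_APPROX_NONE)
    for c in cs:
        if cv2.contourArea(c)<800: continue
        c=c.reshape(-1,2)+[u0,v0]; W=onz(P,c,z)[:,:2].astype(np.float32)
        print('px',c.mean(0).round(1),'world ell',[np.round(x,1) for x in cv2.fitEllipse(W)], 'box',W.min(0),W.max(0))
E
python3 - <<'E'
from h import *
a=json.load(open('pics/w12.json'));st={'eef_pos':np.array(a[0]),'eef_rot':np.array(a[1])}
P=pose('wrist',st);p=cv2.imread('pics/w12.png')[:,:,::-1]
discs(p,(215,80,435,160),P)
crop(p,(200,25,440,200),3.3,'pics/w12c.png')
X=cloud(P,np.load('pics/w12.npy'))
for uv in [(255,118),(323,117),(394,116)]: print(X[uv[1]-3:uv[1]+4,uv[0]-3:uv[0]+4].reshape(-1,3).mean(0))
E
```

```text
px [253.7 118.3] world ell [array([ 533.5, -275.4]), array([68. , 68.8]), np.float64(175.8)] box [ 499.8138  -310.08148] [ 567.5032  -241.01205]
px [323.7 117.1] world ell [array([ 528.9, -196.7]), array([68. , 68.8]), np.float64(150.3)] box [ 494.69394 -231.21007] [ 562.9757  -162.22841]
px [393.1 116.3] world ell [array([ 524.6, -118.5]), array([68.4, 68.6]), np.float64(78.8)] box [ 489.98602 -153.02335] [558.4715   -83.983185]
[ 532.36070317 -273.8234228    71.61081267]
[ 528.14828846 -197.49789215   71.84041815]
[ 523.2478823  -117.84240819   71.88248447]
```

View pics/w12c.png

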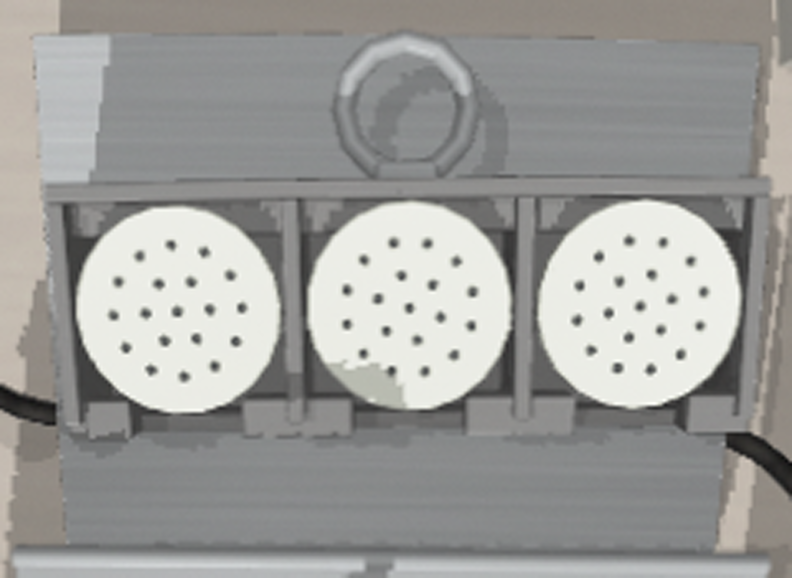

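{"op": "arm_command", "data": {
  "steps": [
    [0, [0.35, -1.7, 2.5], -0.012],
    [0, [0.35, -1.7, 3], 0],
    [0, [0, 0, 3.5], 0],
    [0, [0, 0, 3.5], 0],
    [0, [0, 0, 3.0], 0]
  ]
}}

```text
clock: 18.95
eef_pos: [563.6, -194.6, 107.7]
eef_rot: [3.142, -0.0, 1.629]
wrist_force: [2.0, -1.1, 0.2]
finger_gap: 0.6
```

{"op": "arm_command", "data": {
  "steps": [
    [0, [0, 0, 1.5], 0],
    [0, [0, 0, 0], 0],
    [0, [0, 0, 0], 0],
    [0, [0, 0, 0], 0]
  ]
}}

```text
clock: 19.28
eef_pos: [565.0, -195.6, 96.1]
eef_rot: [3.139, 0.001, 1.63]
wrist_force: [0.0, 0.6, 0.6]
finger_gap: 0.2
```

Run:
```python
from h import *
st=S()
p,d=manip.camera('scene');cv2.imwrite('pics/s13.png',p[:,:,::-1])
crop(p,(320,150,430,240),7,'pics/s13c.png')
plan([564,-195,52],1.6275,op=0)
```

```text
t 19.28 p [ 565.  -195.6   96.1] rpy [3.139e+00 1.000e-03 1.630e+00] F [0.  0.6 0.6] gap 0.2 j [-0.39  0.51  1.49  0.    1.14 -2.02]
[[0, [0.04, -0.05, 2.21], 0.001], [0, [0.05, -0.05, 2.21], 0.001]]
```

View pics/s13c.png

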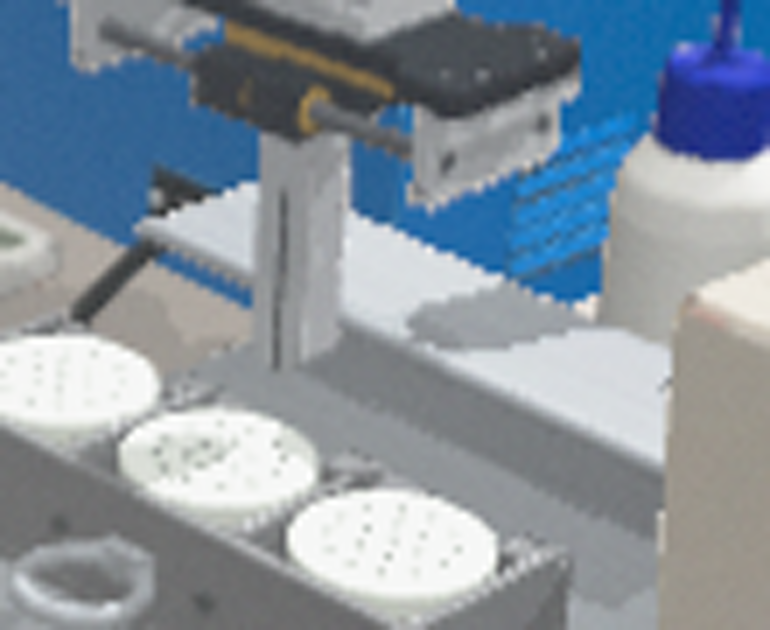

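{"op": "arm_command", "data": {
  "steps": [
    [0, [0, 0, 1], 0],
    [0, [0, 0, 1], 0],
    [0, [0, 0, 0.5], 0],
    [0, [0, 0, 0.5], 0],
    [0, [0, 0, 0.3], 0]
  ]
}}

```text
clock: 19.75
eef_pos: [563.9, -195.8, 60.3]
eef_rot: [-3.141, -0.0, 1.63]
wrist_force: [1.1, 0.5, -0.6]
finger_gap: 0.3
```

{"op": "arm_command", "data": {
  "steps": [
    [0, [0, 0, 0.4], 0],
    [0, [0, 0, 0.3], 0],
    [0, [0, 0, 0.3], 0],
    [0, [0, 0, 0], 0]
  ]
}}

```text
clock: 20.08
eef_pos: [564.2, -195.9, 50.9]
eef_rot: [-3.142, -0.0, 1.63]
wrist_force: [1.2, 0.8, 1.3]
finger_gap: 0.6
```

Run:
```python
from h import *
st=S()
p,d=manip.camera('scene');cv2.imwrite('pics/s14.png',p[:,:,::-1])
crop(p,(320,150,430,240),7,'pics/s14c.png')
```

```text
t 20.08 p [ 564.2 -195.9   50.9] rpy [-3.142 -0.     1.63 ] F [1.2 0.8 1.3] gap 0.6 j [-0.4   0.57  1.52  0.    1.05 -2.03]
```

View pics/s14c.png

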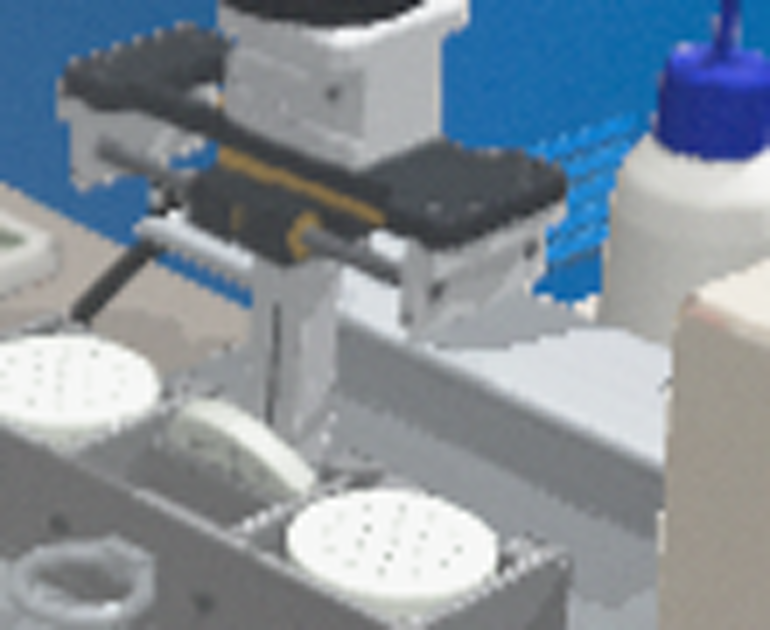

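{"op": "arm_command", "data": {
  "steps": [
    [0, [0, 0, -2], 0],
    [0, [0, 0, -2.5], 0],
    [0, [2, 0, 0], 0],
    [0, [3, 0, 0], 0],
    [0, [2.9, 0, 0], 0]
  ]
}}

```text
clock: 20.55
eef_pos: [559.4, -116.5, 96.8]
eef_rot: [3.141, 0.0, 1.629]
wrist_force: [0.8, 0.4, -0.2]
finger_gap: 0.3
```

{"op": "arm_command", "data": {
  "steps": [
    [0, [0, 0, 0], 0],
    [0, [0, 0, 0], 0],
    [0, [0, 0, 0], 0]
  ]
}}

```text
clock: 20.8
eef_pos: [559.7, -117.4, 96.5]
eef_rot: [3.141, 0.0, 1.63]
wrist_force: [-0.2, -0.5, -0.7]
finger_gap: 0.5
```

Run:
```python
from h import *
st=S()
p,d=manip.camera('scene');cv2.imwrite('pics/s15.png',p[:,:,::-1])
crop(p,(310,150,420,240),7,'pics/s15c.png')
plan([559.4,-116,51],1.6275,op=0)
```

```text
t 20.8 p [ 559.7 -117.4   96.5] rpy [3.141 0.    1.63 ] F [-0.2 -0.5 -0.7] gap 0.5 j [-0.27  0.46  1.57 -0.    1.11 -1.9 ]
[[0, [0.09, -0.01, 2.27], 0.001], [0, [0.08, 0.0, 2.27], 0.001]]
```

View pics/s15c.png

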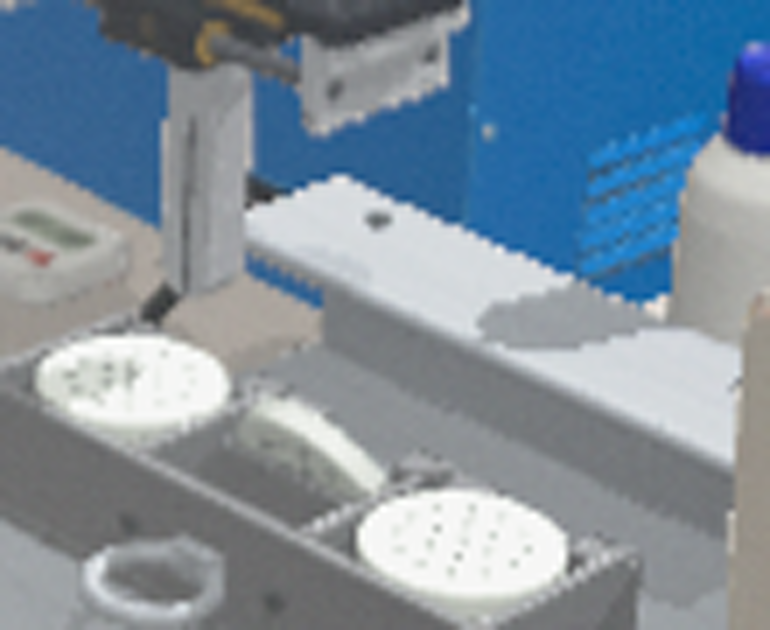

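Middle disc leans. Now pocket 2.

{"op": "arm_command", "data": {
  "steps": [
    [0, [0.1, 0, 1], 0],
    [0, [0, 0, 1], 0],
    [0, [0, 0, 0.5], 0],
    [0, [0, 0, 0.5], 0],
    [0, [0, 0, 0.4], 0]
  ]
}}

```text
clock: 21.27
eef_pos: [559.3, -116.2, 61.3]
eef_rot: [-3.141, -0.0, 1.63]
wrist_force: [0.4, -0.2, 0.3]
finger_gap: 0.3
```

{"op": "arm_command", "data": {
  "steps": [
    [0, [0, 0, 0.4], 0],
    [0, [0, 0, 0.4], 0],
    [0, [0, 0, 0.3], 0],
    [0, [0, 0, 0], 0]
  ]
}}

```text
clock: 21.6
eef_pos: [559.5, -116.0, 50.8]
eef_rot: [-3.142, -0.0, 1.63]
wrist_force: [0.7, 0.5, -0.4]
finger_gap: 0.3
```

{"op": "arm_command", "data": {
  "steps": [
    [0, [0, 0, -2], 0],
    [0, [0, 0, -3], 0],
    [0, [0, 0, -1], 0],
    [0, [-3, 0, 0], 0],
    [0, [-4, 0, 0], 0]
  ]
}}

```text
clock: 22.02
eef_pos: [564.3, -184.8, 112.4]
eef_rot: [3.14, 0.001, 1.634]
wrist_force: [1.4, -0.7, -1.0]
finger_gap: 0.2
```

{"op": "arm_command", "data": {
  "steps": [
    [0, [-4, 0, 0], 0],
    [0, [-3, 0, 0], 0],
    [0, [-1.7, 0, 0], 0],
    [0, [0, 0, 0], 0],
    [0, [0, 0, 0], 0]
  ]
}}

```text
clock: 22.43
eef_pos: [568.4, -273.1, 110.7]
eef_rot: [-3.141, -0.0, 1.629]
wrist_force: [-0.3, -0.1, 0.4]
finger_gap: 0.6
```

Run:
```python
from h import *
manip.camera('scene');st=S()
p,d=manip.camera('scene');cv2.imwrite('pics/s16.png',p[:,:,::-1])
crop(p,(310,150,420,240),7,'pics/s16c.png')
plan([568.4,-274,90],1.6275,op=0)
```

```text
t 22.48 p [ 568.6 -272.2  110.9] rpy [-3.141 -0.     1.63 ] F [0.3 0.8 0.3] gap 0.5 j [-0.5   0.56  1.37  0.    1.21 -2.13]
[[0, [-0.23, -0.05, 2.1], 0.003]]
```

View pics/s16c.png

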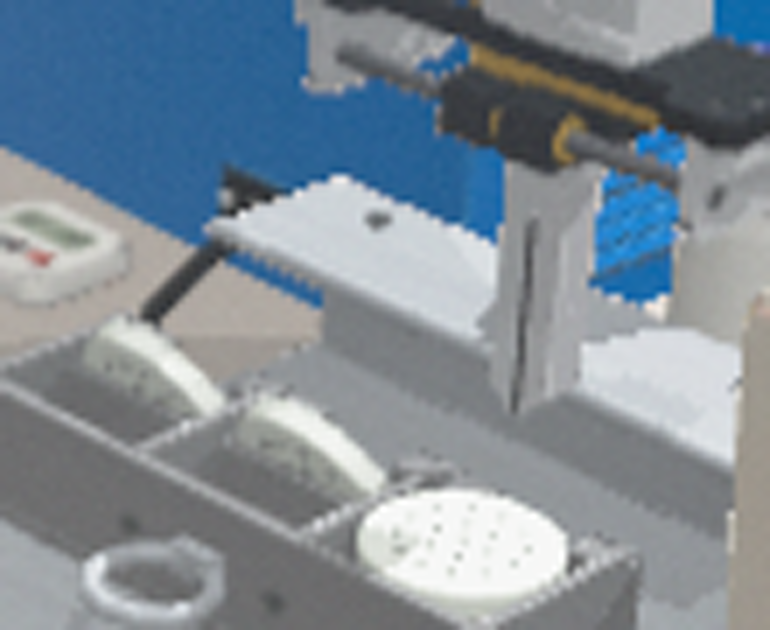

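{"op": "arm_command", "data": {
  "steps": [
    [0, [-0.15, 0, 2], 0],
    [0, [0, 0, 1.5], 0],
    [0, [0, 0, 0.5], 0],
    [0, [0, 0, 0.5], 0],
    [0, [0, 0, 0.5], 0]
  ]
}}

```text
clock: 22.95
eef_pos: [569.4, -273.6, 61.7]
eef_rot: [3.141, 0.0, 1.631]
wrist_force: [0.1, -0.3, -0.5]
finger_gap: 0.3
```

{"op": "arm_command", "data": {
  "steps": [
    [0, [0, 0, 0.4], 0],
    [0, [0, 0, 0.4], 0],
    [0, [0, 0, 0.2], 0],
    [0, [0, 0, 0], 0]
  ]
}}

```text
clock: 23.28
eef_pos: [568.8, -274.2, 51.0]
eef_rot: [-3.141, -0.0, 1.63]
wrist_force: [0.9, 0.2, -0.3]
finger_gap: 0.7
```

{"op": "arm_command", "data": {
  "steps": [
    [0, [0, 0, -2], 0],
    [0, [0, 0, -3.5], 0],
    [0, [0, 0, -4], 0],
    [0, [0, 0, -4], 0],
    [0, [1, 0, -4], 0]
  ]
}}

```text
clock: 23.7
eef_pos: [567.8, -265.2, 228.5]
eef_rot: [3.141, 0.001, 1.629]
wrist_force: [0.7, 0.3, 0.6]
finger_gap: 0.5
```

{"op": "arm_command", "data": {
  "steps": [
    [1, [3, 1, -3], 0],
    [1, [3, 1, 0], 0],
    [1, [1, 1.5, 0], 0],
    [1, [0, 0, 0], 0],
    [1, [0, 0, 0], 0]
  ]
}}

```text
clock: 24.12
eef_pos: [598.8, -193.3, 254.9]
eef_rot: [-3.141, 0.0, 1.631]
wrist_force: [-0.6, -1.1, -0.9]
finger_gap: 30.4
```

Run:
```python
from h import *
manip.camera('scene');st=S()
p,d=manip.camera('wrist');cv2.imwrite('pics/w17.png',p[:,:,::-1]);np.save('pics/w17.npy',d)
json.dump([list(st['eef_pos']),list(st['eef_rot'])],open('pics/w17.json','w'))
p,d=manip.camera('scene');cv2.imwrite('pics/s17.png',p[:,:,::-1])
crop(p,(310,150,420,240),7,'pics/s17c.png')
S()
```

```text
t 24.17 p [ 598.4 -194.   254.7] rpy [-3.141  0.     1.63 ] F [ 0.  -0.6  0.5] gap 34.4 j [-0.37  0.45  1.2  -0.    1.49 -2.  ]
t 24.27 p [ 598.2 -194.5  254.7] rpy [-3.141 -0.     1.629] F [-0.6  0.1 -0.4] gap 42.2 j [-0.37  0.45  1.2  -0.    1.49 -2.  ]
```

View pics/w17.png

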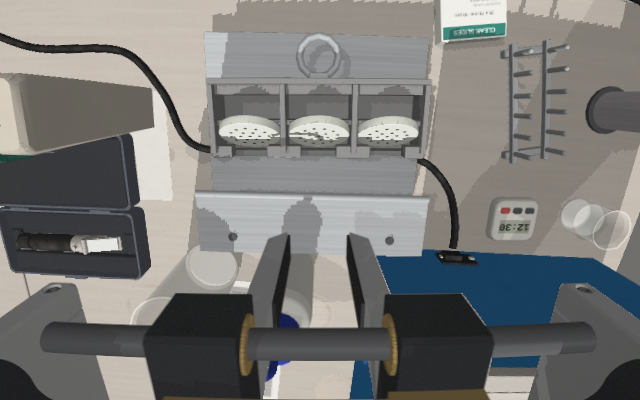

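View pics/s17c.png

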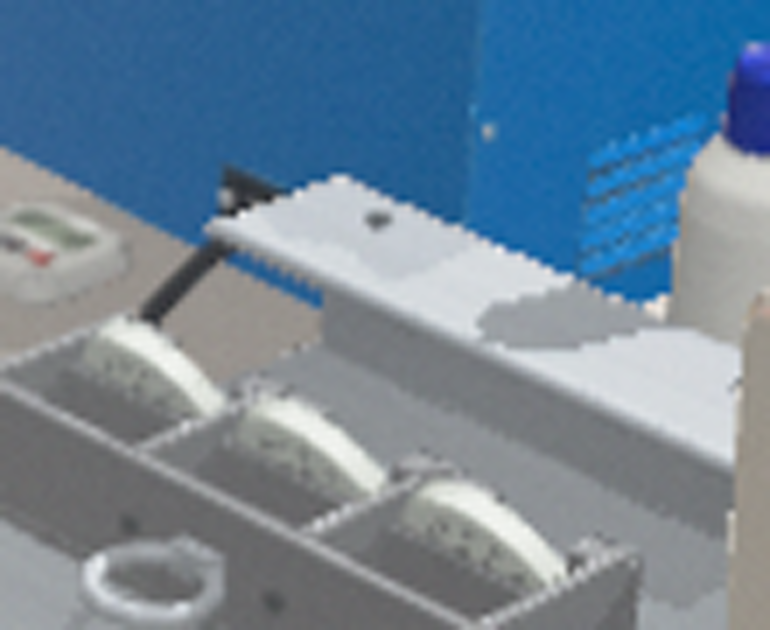

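Run:
```python
from h import *
a=json.load(open('pics/w17.json'));st={'eef_pos':np.array(a[0]),'eef_rot':np.array(a[1])}
P=pose('wrist',st);p=cv2.imread('pics/w17.png')[:,:,::-1];X=cloud(P,np.load('pics/w17.npy'))
th=.0567;ex=np.array([np.cos(th),np.sin(th)]);ey=np.array([-np.sin(th),np.cos(th)])
c=np.array([530,-196.8]);d=X[...,:2]-c;cx=d@ex;cy=d@ey;cz=X[...,2]-18
for k in(-79,0,79):
    m=(abs(cy-k)<8)&(abs(cx)<45)&(cz>0)
    o=np.argsort(cx[m]);xs=cx[m][o];zs=cz[m][o]
    for b in range(-44,44,4):
        s=(xs>=b)&(xs<b+4)
        if s.any(): print(k,b+2,np.median(zs[s]).round(1),zs[s].max().round(1))
crop(p,(200,25,440,200),3.3,'pics/w17c.png')
```

```text
-79 -42 53.8 55.4
-79 -38 52.8 55.4
-79 -34 43.7 45.4
-79 -30 43.6 45.5
-79 -26 6.7 45.3
-79 -22 5.7 7.3
-79 -18 5.7 7.4
-79 -14 5.4 7.3
-79 -10 5.7 7.3
-79 -6 6.0 68.5
-79 -2 68.0 71.0
-79 2 70.6 72.6
-79 6 67.4 70.9
-79 10 60.0 64.7
-79 14 50.7 55.2
-79 18 43.6 47.7
-79 22 37.0 40.5
-79 26 30.0 33.4
-79 30 21.1 24.7
-79 34 348.4 361.6
-79 38 349.8 362.9
-79 42 350.9 361.0
0 -42 53.5 54.8
0 -38 53.4 56.3
0 -34 43.9 46.9
0 -30 43.9 45.3
0 -26 6.6 44.8
0 -22 5.8 8.4
0 -18 5.7 7.3
0 -14 5.8 7.7
0 -10 5.5 7.2
0 -6 5.7 68.2
0 -2 68.2 71.0
0 2 70.6 72.8
0 6 68.6 71.9
0 10 61.0 65.5
0 14 51.6 55.7
0 18 43.8 48.5
0 22 37.7 40.5
0 26 30.2 34.3
0 30 22.2 25.4
0 34 14.3 18.0
0 38 348.1 351.5
0 42 350.5 353.0
79 -42 53.7 55.1
79 -38 52.8 55.6
79 -34 43.9 46.6
79 -30 43.8 45.4
79 -26 25.1 45.7
79 -22 6.1 7.6
79 -18 5.9 7.6
79 -14 5.8 7.5
79 -10 5.6 7.3
79 -6 5.7 7.7
79 -2 68.6 71.8
79 2 70.7 73.1
79 6 68.0 73.0
79 10 60.5 64.1
79 14 52.6 55.8
79 18 44.7 48.4
79 22 35.6 40.2
79 26 28.5 31.3
79 30 20.8 26.1
79 34 349.0 362.6
79 38 350.2 363.3
79 42 351.5 360.8
```

View pics/w17c.png

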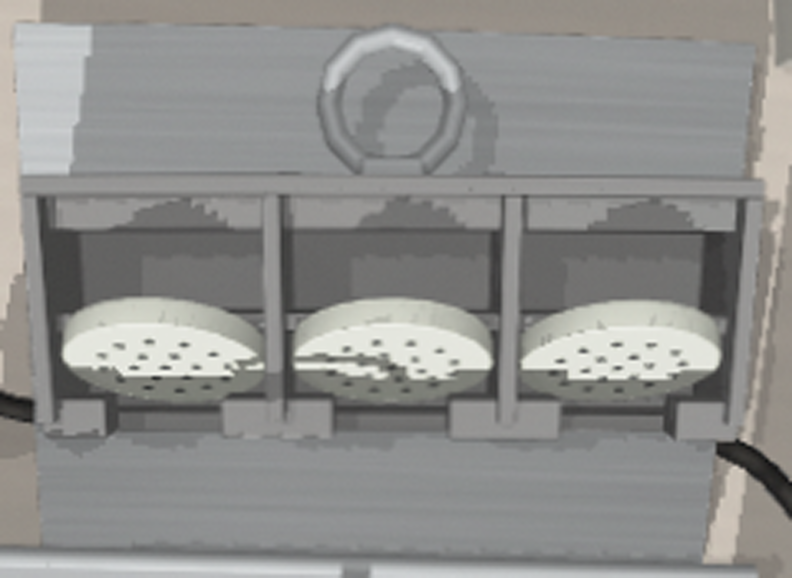

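Run:
```python
from h import *
plan([544,-196,150],0.0567,op=0.55,dst=0.12)
```

```text
[[0.55, [0.01, -0.39, 0.75], 0.112], [0.55, [-0.03, -0.38, 0.75], 0.112], [0.55, [-0.07, -0.38, 0.74], 0.112], [0.55, [-0.12, -0.37, 0.75], 0.112], [0.55, [-0.16, -0.36, 0.75], 0.112]]
[[0.55, [-0.19, -0.33, 0.75], 0.112], [0.55, [-0.23, -0.31, 0.75], 0.112], [0.55, [-0.27, -0.28, 0.74], 0.112], [0.55, [-0.29, -0.25, 0.75], 0.112], [0.55, [-0.32, -0.22, 0.75], 0.112]]
[[0.55, [-0.35, -0.18, 0.75], 0.112], [0.55, [-0.36, -0.14, 0.74], 0.112], [0.55, [-0.37, -0.1, 0.75], 0.112], [0.55, [-0.38, -0.05, 0.75], 0.112]]
```

{"op": "arm_command", "data": {
  "steps": [
    [0.55, [0, -0.4, 0.7], 0.112],
    [0.55, [0, -0.4, 0.7], 0.112],
    [0.55, [-0.1, -0.4, 0.7], 0.112],
    [0.55, [-0.1, -0.4, 0.7], 0.112],
    [0.55, [-0.2, -0.4, 0.7], 0.112]
  ]
}}

```text
clock: 24.68
eef_pos: [577.3, -195.1, 219.5]
eef_rot: [-3.141, 0.0, 1.063]
wrist_force: [0.2, 0.4, 0.2]
finger_gap: 51.4
```

{"op": "arm_command", "data": {
  "steps": [
    [0.55, [-0.2, -0.3, 0.7], 0.112],
    [0.55, [-0.2, -0.3, 0.7], 0.112],
    [0.55, [-0.3, -0.3, 0.7], 0.112],
    [0.55, [-0.3, -0.3, 0.7], 0.112],
    [0.55, [-0.3, -0.2, 0.7], 0.112]
  ]
}}

```text
clock: 25.1
eef_pos: [557.9, -195.5, 184.5]
eef_rot: [-3.141, 0.0, 0.503]
wrist_force: [0.1, -0.1, 0.1]
finger_gap: 51.9
```

{"op": "arm_command", "data": {
  "steps": [
    [0.55, [-0.4, -0.2, 0.7], 0.112],
    [0.55, [-0.4, -0.1, 0.7], 0.112],
    [0.55, [-0.4, -0.1, 0.7], 0.112],
    [0.55, [-0.4, 0, 0.7], 0.112],
    [0.55, [0, 0, 0], 0]
  ]
}}

```text
clock: 25.52
eef_pos: [540.8, -197.0, 155.7]
eef_rot: [-3.141, 0.002, 0.055]
wrist_force: [0.4, -0.7, -1.0]
finger_gap: 51.7
```

{"op": "arm_command", "data": {
  "steps": [
    [0.55, [0, 0, 0], 0],
    [0.55, [0, 0, 0], 0],
    [0.55, [0, 0, 0], 0]
  ]
}}

```text
clock: 25.77
eef_pos: [542.4, -196.6, 157.4]
eef_rot: [3.141, -0.001, 0.064]
wrist_force: [-0.0, -0.6, -0.7]
finger_gap: 51.7
```

Run:
```python
from h import *
st=S()
p,d=manip.camera('wrist');cv2.imwrite('pics/w18.png',p[:,:,::-1]);np.save('pics/w18.npy',d)
P=pose('wrist',st)
X=cloud(P,d)
th=.0567;ex=np.array([np.cos(th),np.sin(th)]);ey=np.array([-np.sin(th),np.cos(th)])
dd=X[...,:2]-[530,-196.8];cx=dd@ex;cy=dd@ey;cz=X[...,2]-18
for k in(0,79):
  for b in range(-44,44,4):
    m=(abs(cy-k)<10)&(cx>=b)&(cx<b+4)&(cz>-10)&(cz<78)
    if m.sum()>3: print(k,b+2,np.median(cz[m]).round(1),cz[m].max().round(1))
plan([544,-196,66],0.0567,op=0.55)
```

```text
t 25.77 p [ 542.4 -196.6  157.4] rpy [ 3.141e+00 -1.000e-03  6.400e-02] F [-0.  -0.6 -0.7] gap 51.7 j [-0.41  0.4   1.5  -0.    1.24 -0.48]
0 -42 53.8 55.2
0 -38 53.1 55.6
0 -34 43.9 45.7
0 -30 43.9 45.6
0 -26 24.8 45.2
0 -22 5.7 7.3
0 -18 5.8 7.6
0 -14 5.8 8.3
0 -10 5.8 7.6
0 -6 5.9 7.0
0 -2 68.1 70.6
0 2 70.5 72.4
0 6 67.0 71.5
0 10 59.4 63.9
0 14 51.7 55.3
0 18 44.1 48.3
0 22 35.7 39.9
0 26 27.6 32.0
0 30 20.3 24.3
0 34 13.2 17.4
0 38 28.8 31.3
0 42 29.6 31.2
79 -42 53.8 55.7
79 -38 52.8 55.6
79 -34 43.7 45.5
79 -30 43.9 45.4
79 -26 26.5 45.4
79 -22 5.7 7.4
79 -18 5.7 7.4
79 -14 5.8 7.0
79 -10 5.7 7.8
79 -6 6.1 6.8
79 -2 68.6 70.7
79 2 70.5 72.8
79 6 69.9 73.0
79 10 61.7 66.3
79 14 52.0 57.4
79 18 44.6 48.7
79 22 35.9 40.7
79 26 28.4 32.7
79 30 20.0 24.0
79 34 11.9 16.5
79 38 28.5 31.1
79 42 29.7 31.7
[[0.55, [0.06, -0.01, 3.05], 0.002], [0.55, [0.05, -0.02, 3.04], 0.002], [0.55, [0.06, -0.01, 3.05], 0.002]]
```

View pics/w18.png

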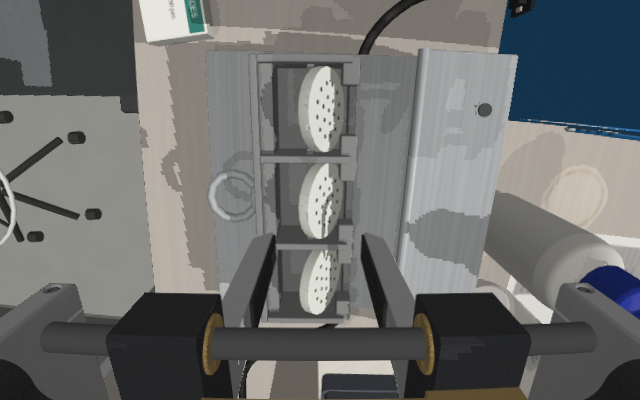

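{"op": "arm_command", "data": {
  "steps": [
    [0.55, [0.17, -0.03, 2], 0.006],
    [0.55, [0, 0, 2], 0],
    [0.55, [0, 0, 2], 0],
    [0.55, [0, 0, 1], 0],
    [0.55, [0, 0, 1], 0]
  ],
  "force": 20
}}

```text
clock: 26.23
eef_pos: [543.8, -195.9, 76.3]
eef_rot: [-3.141, 0.0, 0.057]
wrist_force: [-0.7, -0.1, 0.5]
finger_gap: 51.6
```

{"op": "arm_command", "data": {
  "steps": [
    [0.55, [0, 0, 0.7], 0],
    [0.55, [0, 0, 0.4], 0],
    [0.55, [0, 0, 0], 0],
    [0.55, [0, 0, 0], 0]
  ]
}}

```text
clock: 26.57
eef_pos: [544.1, -196.0, 66.5]
eef_rot: [3.141, -0.001, 0.056]
wrist_force: [-0.3, -0.4, -0.3]
finger_gap: 51.7
```

Run:
```python
from h import *
st=S()
p,d=manip.camera('scene');cv2.imwrite('pics/s19.png',p[:,:,::-1])
crop(p,(320,150,430,240),7,'pics/s19c.png')
```

```text
t 26.57 p [ 544.1 -196.    66.5] rpy [ 3.141e+00 -1.000e-03  5.600e-02] F [-0.3 -0.4 -0.3] gap 51.7 j [-0.41  0.51  1.57 -0.    1.06 -0.47]
```

View pics/s19c.png

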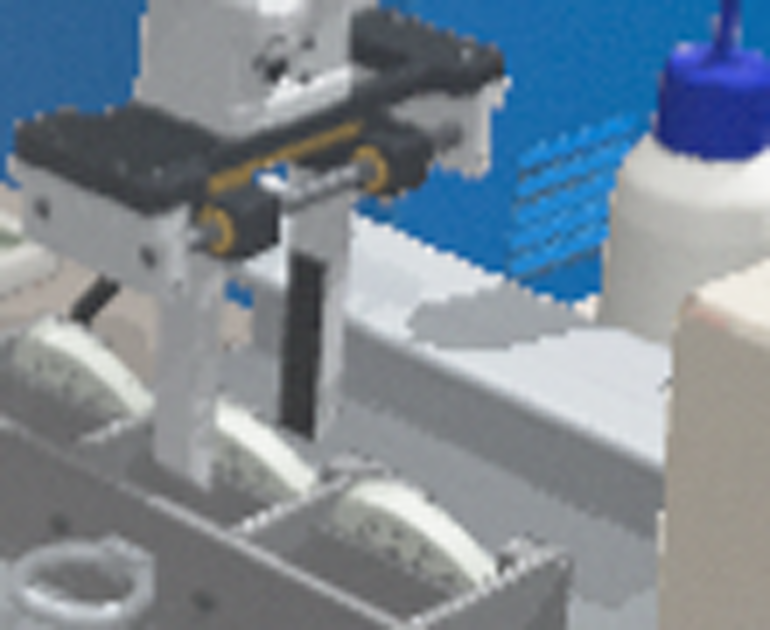

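{"op": "arm_command", "data": {
  "steps": [
    [0.45, [0, 0, 0], 0],
    [0.4, [0, 0, 0], 0],
    [0.35, [0, 0, 0], 0],
    [0.3, [0, 0, 0], 0],
    [0.25, [0, 0, 0], 0]
  ],
  "force": 15
}}

```text
clock: 27.03
eef_pos: [543.8, -195.9, 66.1]
eef_rot: [3.142, -0.0, 0.056]
wrist_force: [-0.7, -0.2, 0.7]
finger_gap: 25.3
```

{"op": "arm_command", "data": {
  "steps": [
    [0.22, [0, 0, 0], 0],
    [0.2, [0, 0, 0], 0],
    [0.18, [0, 0, 0], 0],
    [0.16, [0, 0, 0], 0],
    [0.14, [0, 0, 0], 0]
  ]
}}

```text
clock: 27.45
eef_pos: [544.4, -196.0, 66.4]
eef_rot: [3.141, -0.002, 0.056]
wrist_force: [3.3, 0.7, 3.1]
finger_gap: 17.0
```

{"op": "arm_command", "data": {
  "steps": [
    [0.12, [0, 0, 0], 0],
    [0.11, [0, 0, 0], 0],
    [0.1, [0, 0, 0], 0],
    [0.08, [0, 0, 0], 0],
    [0.05, [0, 0, 0], 0]
  ]
}}

```text
clock: 27.87
eef_pos: [544.0, -195.9, 66.2]
eef_rot: [3.141, -0.001, 0.056]
wrist_force: [3.0, 0.2, 4.6]
finger_gap: 17.0
```

Run:
```python
from h import *
st=S()
p,d=manip.camera('scene');cv2.imwrite('pics/s20.png',p[:,:,::-1])
crop(p,(320,150,430,240),7,'pics/s20c.png')
```

```text
t 27.87 p [ 544.  -195.9   66.2] rpy [ 3.141e+00 -1.000e-03  5.600e-02] F [3.  0.2 4.6] gap 17.0 j [-0.41  0.51  1.57  0.    1.06 -0.47]
```

View pics/s20c.png

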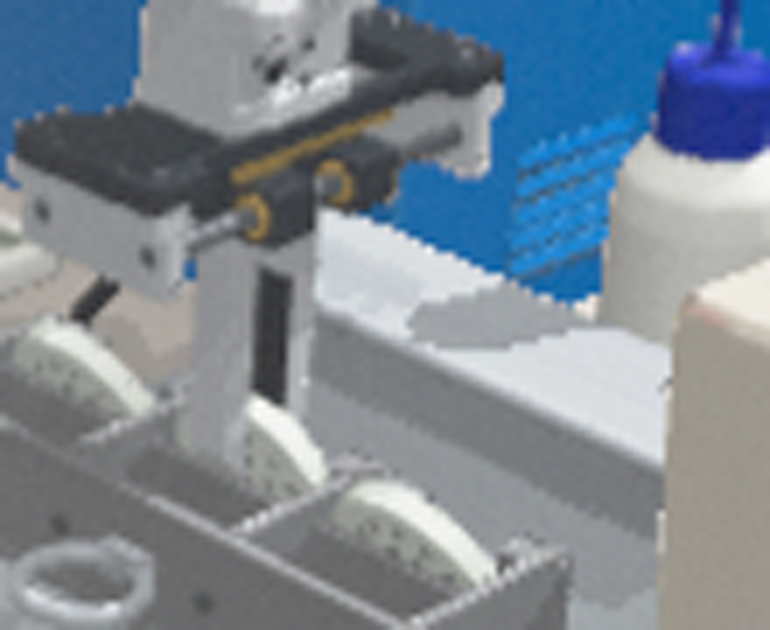

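{"op": "arm_command", "data": {
  "steps": [
    [0.1, [0, 0, -0.2], 0],
    [0.1, [0, 0, -0.2], 0],
    [0.1, [0, 0, -0.2], 0],
    [0.08, [0, 0, 0], 0],
    [0.08, [0, 0, 0], 0]
  ]
}}

```text
clock: 28.33
eef_pos: [543.4, -195.8, 71.6]
eef_rot: [-3.141, 0.001, 0.056]
wrist_force: [0.4, -1.4, -0.5]
finger_gap: 10.2
```

Run:
```python
from h import *
st=S()
p,d=manip.camera('scene');cv2.imwrite('pics/s21.png',p[:,:,::-1])
crop(p,(320,150,430,240),7,'pics/s21c.png')
```

```text
t 28.33 p [ 543.4 -195.8   71.6] rpy [-3.141e+00  1.000e-03  5.600e-02] F [ 0.4 -1.4 -0.5] gap 10.2 j [-0.41  0.5   1.57 -0.    1.07 -0.47]
```

View pics/s21c.png

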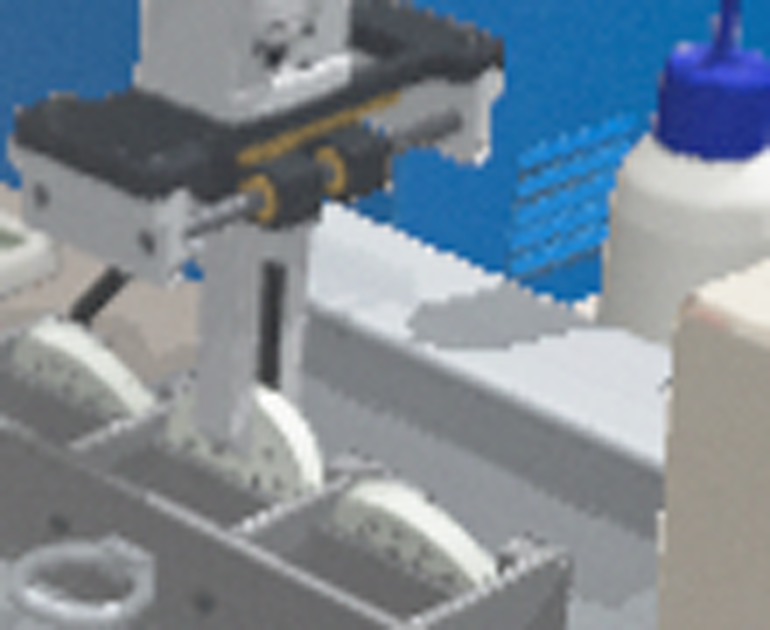

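{"op": "arm_command", "data": {
  "steps": [
    [0, [0, 0, 0], 0],
    [0, [0, 0, 0], 0],
    [0, [0, 0, -0.5], 0],
    [0, [0, 0, -1], 0],
    [0, [0, 0, -1], 0]
  ],
  "force": 30
}}

```text
clock: 28.8
eef_pos: [543.8, -195.9, 97.9]
eef_rot: [-3.142, 0.0, 0.056]
wrist_force: [0.6, -0.4, -0.7]
finger_gap: 10.0
```

{"op": "arm_command", "data": {
  "steps": [
    [0, [0, 0, -1.5], 0],
    [0, [0, 0, -2], 0],
    [0, [0, 0, -2], 0],
    [0, [0, 0, -2], 0],
    [0, [0, 0, -1], 0]
  ]
}}

```text
clock: 29.22
eef_pos: [544.5, -196.2, 185.7]
eef_rot: [3.14, -0.004, 0.056]
wrist_force: [0.7, -0.5, -0.3]
finger_gap: 9.6
```

{"op": "arm_command", "data": {
  "steps": [
    [0, [0, 0, -0.5], 0],
    [0, [0, 0, 0], 0],
    [0, [0, 0, 0], 0]
  ]
}}

```text
clock: 29.47
eef_pos: [543.6, -195.8, 186.3]
eef_rot: [-3.141, 0.001, 0.056]
wrist_force: [-0.1, -0.8, -2.4]
finger_gap: 9.5
```

Run:
```python
from h import *
st=S()
p,d=manip.camera('scene');cv2.imwrite('pics/s22.png',p[:,:,::-1])
e=np.array(st['eef_pos']);uv=proj(pose('scene'),[e])[0];print(uv);u,v=map(int,uv)
crop(p,(u-55,v-45,u+55,v+45),7,'pics/s22c.png')
th=np.radians(12);s=lambda x:[492.3+x*np.cos(th),77+x*np.sin(th),175]
print(s(50),s(0),s(-50))
plan([541.2,87.4,175],0.209,op=0,step=25)
```

```text
t 29.47 p [ 543.6 -195.8  186.3] rpy [-3.141e+00  1.000e-03  5.600e-02] F [-0.1 -0.8 -2.4] gap 9.5 j [-0.41  0.38  1.46 -0.    1.3  -0.47]
[357.18042259 169.82287057]
[np.float64(541.2073800366903), np.float64(87.39558454088797), 175] [np.float64(492.3), np.float64(77.0), 175] [np.float64(443.3926199633097), np.float64(66.60441545911203), 175]
[[0, [0.11, -2.36, 0.09], -0.013], [0, [0.15, -2.35, 0.09], -0.013], [0, [0.17, -2.35, 0.09], -0.013], [0, [0.21, -2.35, 0.09], -0.013], [0, [0.23, -2.35, 0.09], -0.013]]
[[0, [0.27, -2.35, 0.09], -0.013], [0, [0.3, -2.34, 0.09], -0.013], [0, [0.32, -2.33, 0.1], -0.013], [0, [0.36, -2.34, 0.09], -0.013], [0, [0.39, -2.32, 0.09], -0.013]]
[[0, [0.42, -2.32, 0.09], -0.013], [0, [0.45, -2.32, 0.09], -0.013]]
```

View pics/s22c.png

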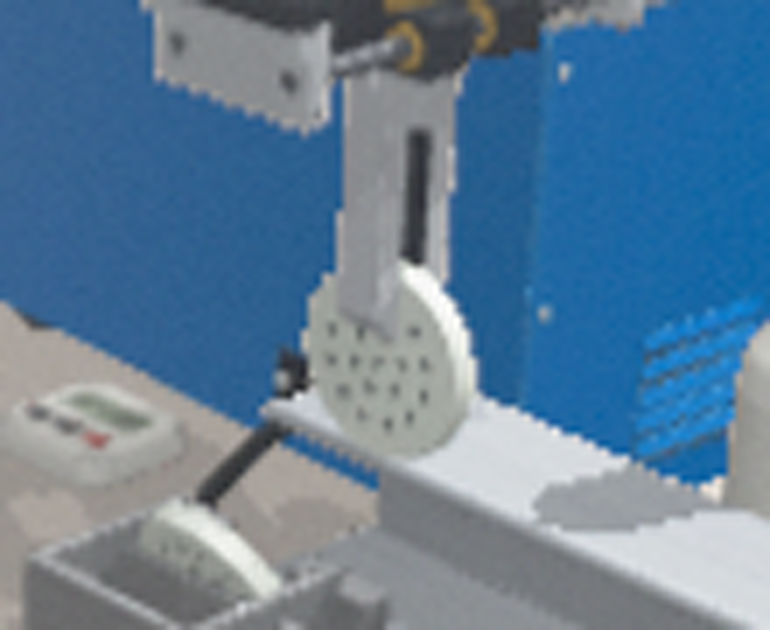

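Run:
```python
from h import *
e=np.array([543.6,-195.8,186.3]);p=cv2.imread('pics/s22.png').copy()
P=pose('scene');th=.056
ex=np.array([np.cos(th),np.sin(th),0]);ey=np.array([-np.sin(th),np.cos(th),0]);ez=np.array([0,0,1.])
u,v=357,169
t=np.linspace(0,2*np.pi,80)
im=cv2.resize(p[v-45:v+45,u-55:u+55],None,fx=7,fy=7,interpolation=cv2.INTER_CUBIC)
for dz,col in [(8,(0,0,255)),(14,(0,200,0))]:
    C=e-[0,0,dz]-5*ex+35*(np.cos(t)[:,None]*ey+np.sin(t)[:,None]*ez)
    q=(proj(P,C)-[u-55,v-45])*7+3
    cv2.polylines(im,[q.astype(np.int32)],True,col,1)
cv2.imwrite('pics/s22o.png',im)
```

```text
(no output)
```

View pics/s22o.png

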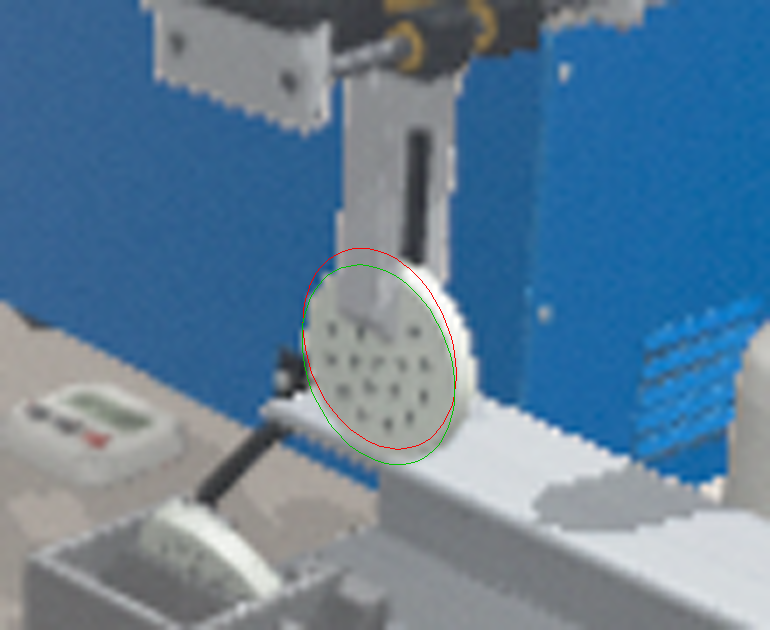

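{"op": "arm_command", "data": {
  "steps": [
    [0, [0.1, -1.5, 0], -0.013],
    [0, [0.1, -2.4, 0.1], -0.013],
    [0, [0.2, -2.4, 0.1], -0.013],
    [0, [0.2, -2.4, 0.1], -0.013],
    [0, [0.2, -2.4, 0.1], -0.013]
  ]
}}

```text
clock: 29.93
eef_pos: [541.9, -82.7, 182.0]
eef_rot: [-3.141, 0.001, 0.122]
wrist_force: [-0.3, -0.4, -0.6]
finger_gap: 9.7
```

{"op": "arm_command", "data": {
  "steps": [
    [0, [0.3, -2.4, 0.1], -0.013],
    [0, [0.3, -2.4, 0.1], -0.013],
    [0, [0.3, -2.4, 0.1], -0.013],
    [0, [0.4, -2.4, 0.1], -0.013],
    [0, [0.4, -2.3, 0.1], -0.013]
  ]
}}

```text
clock: 30.35
eef_pos: [541.1, 37.6, 177.1]
eef_rot: [-3.141, 0.001, 0.187]
wrist_force: [1.3, -0.8, -0.4]
finger_gap: 9.9
```

{"op": "arm_command", "data": {
  "steps": [
    [0, [0.4, -2.3, 0.1], -0.013],
    [0, [0.4, -2, 0], -0.013],
    [0, [0.1, -0.6, 0], 0],
    [0, [0, 0, 0], 0],
    [0, [0, 0, 0], 0]
  ]
}}

```text
clock: 30.77
eef_pos: [540.9, 85.4, 176.5]
eef_rot: [3.142, 0.001, 0.213]
wrist_force: [-0.2, 0.1, -0.6]
finger_gap: 9.6
```

Run:
```python
from h import *
manip.camera('top')
st=S()
p,d=manip.camera('wrist');cv2.imwrite('pics/w23.png',p[:,:,::-1])
S()
plan([541.2,87.4,175],0.209,op=0)
```

```text
t 30.82 p [541.   84.9 176.6] rpy [3.141e+00 1.000e-03 2.120e-01] F [ 0.8  0.1 -1.5] gap 9.9 j [ 0.09  0.32  1.56 -0.    1.26 -0.12]
t 30.87 p [541.1  84.6 176.7] rpy [3.141 0.    0.211] F [-0.4  0.4 -0.2] gap 10.0 j [ 0.09  0.32  1.56 -0.    1.26 -0.12]
[[0, [0.06, -0.27, 0.17], 0.002]]
```

View pics/w23.png

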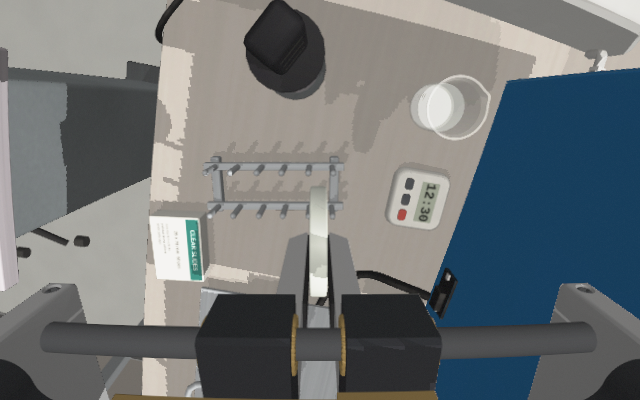

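Run:
```python
from h import *
st={'eef_pos':np.array([541,84.9,176.6]),'eef_rot':np.array([3.141,.001,.212])}
P=pose('wrist',st);th=np.radians(12);c,s=np.cos(th),np.sin(th)
p=cv2.imread('pics/w23.png')
im=cv2.resize(p[140:230,195:355],None,fx=5,fy=5,interpolation=cv2.INTER_CUBIC)
for y in(-22,22):
  for x in[-62,-38,-12,12,38,62]:
    for z,col in((54,(0,0,255)),(20,(255,0,0))):
      q=(proj(P,[[492.3+c*x-s*y,77+s*x+c*y,z]])[0]-[195,140])*5+2
      cv2.circle(im,tuple(int(a) for a in q),3,col,-1)
cv2.imwrite('pics/w23o.png',im)
```

```text
(no output)
```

View pics/w23o.png

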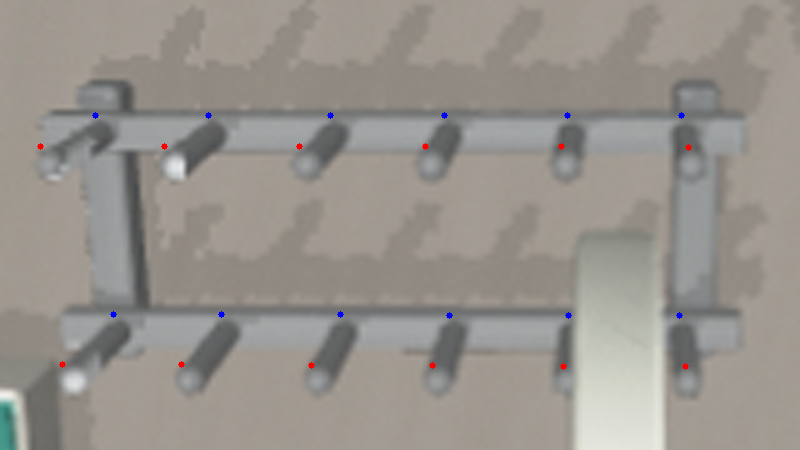

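{"op": "arm_command", "data": {
  "steps": [
    [0, [0.15, -0.1, 1], 0],
    [0, [0, 0, 2], 0],
    [0, [0, 0, 2], 0],
    [0, [0, 0, 1.5], 0],
    [0, [0, 0, 0.5], 0]
  ]
}}

```text
clock: 31.28
eef_pos: [541.3, 86.0, 103.9]
eef_rot: [-3.141, 0.004, 0.211]
wrist_force: [-0.6, -0.5, -0.2]
finger_gap: 9.9
```

{"op": "arm_command", "data": {
  "steps": [
    [0, [0, 0, 0], 0],
    [0, [0, 0, 0], 0],
    [0, [0, 0, 0], 0]
  ]
}}

```text
clock: 31.53
eef_pos: [543.0, 86.6, 107.9]
eef_rot: [3.141, -0.002, 0.212]
wrist_force: [-0.6, -0.8, -0.6]
finger_gap: 9.6
```

Run:
```python
from h import *
st=S()
p,d=manip.camera('wrist');cv2.imwrite('pics/w24.png',p[:,:,::-1]);crop(p,(195,150,355,270),5,'pics/w24c.png')
p,d=manip.camera('scene');cv2.imwrite('pics/s24.png',p[:,:,::-1]);crop(p,(235,130,335,220),7,'pics/s24c.png')
```

```text
t 31.53 p [543.   86.6 107.9] rpy [ 3.141e+00 -2.000e-03  2.120e-01] F [-0.6 -0.8 -0.6] gap 9.6 j [ 0.09  0.4   1.63 -0.    1.11 -0.12]
```

View pics/w24c.png

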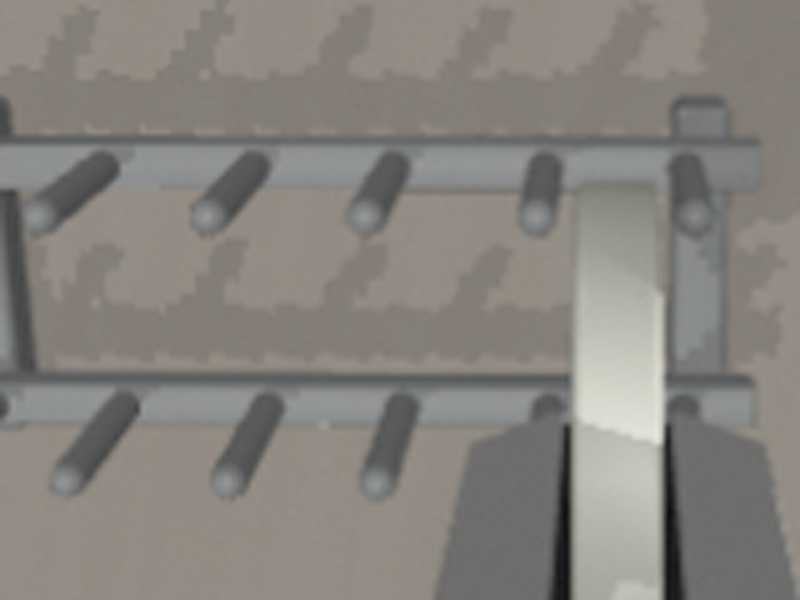

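View pics/s24c.png

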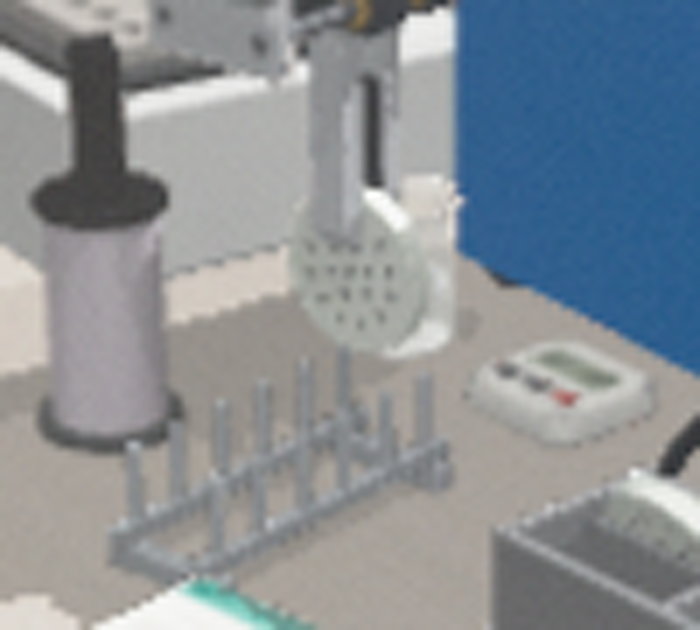

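{"op": "arm_command", "data": {
  "steps": [
    [0, [0, 0, 1], 0],
    [0, [0, 0, 1], 0],
    [0, [0, 0, 0.8], 0],
    [0, [0, 0, 0.5], 0],
    [0, [0, 0, 0.3], 0]
  ]
}}

```text
clock: 32.05
eef_pos: [542.0, 86.7, 69.6]
eef_rot: [-3.141, 0.002, 0.212]
wrist_force: [0.6, 0.0, -0.5]
finger_gap: 10.1
```

{"op": "arm_command", "data": {
  "steps": [
    [0, [0, 0, 0.2], 0],
    [0, [0, 0, 0.2], 0],
    [0, [0, 0, 0], 0],
    [0, [0, 0, 0], 0]
  ]
}}

```text
clock: 32.38
eef_pos: [542.6, 86.8, 67.1]
eef_rot: [3.142, -0.0, 0.212]
wrist_force: [0.5, 0.6, 0.4]
finger_gap: 9.9
```

Run:
```python
from h import *
st=S()
p,d=manip.camera('scene');cv2.imwrite('pics/s25.png',p[:,:,::-1]);crop(p,(235,130,335,220),7,'pics/s25c.png')
```

```text
t 32.38 p [542.6  86.8  67.1] rpy [ 3.142 -0.     0.212] F [0.5 0.6 0.4] gap 9.9 j [ 0.09  0.45  1.66 -0.    1.03 -0.12]
```

View pics/s25c.png

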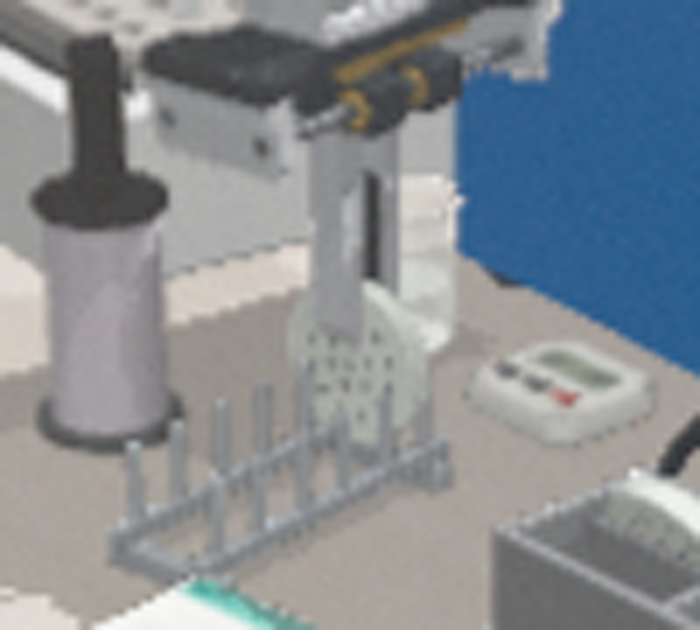

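{"op": "arm_command", "data": {
  "steps": [
    [0, [0, 0, 0.2], 0],
    [0, [0, 0, 0.1], 0],
    [0, [0, 0, 0], 0]
  ]
}}

```text
clock: 32.68
eef_pos: [542.4, 86.8, 63.7]
eef_rot: [-3.142, 0.0, 0.212]
wrist_force: [-0.7, 0.2, -1.4]
finger_gap: 9.5
```

{"op": "arm_command", "data": {
  "steps": [
    [0, [0, 0, 0.1], 0],
    [0, [0, 0, 0.1], 0],
    [0, [0, 0, 0], 0]
  ]
}}

```text
clock: 32.93
eef_pos: [542.7, 86.8, 62.4]
eef_rot: [3.142, -0.001, 0.212]
wrist_force: [-1.6, 0.6, 6.4]
finger_gap: 9.6
```

{"op": "arm_command", "data": {
  "steps": [
    [0.13, [0, 0, 0], 0],
    [0.15, [0, 0, 0], 0],
    [0.2, [0, 0, 0], 0],
    [0.25, [0, 0, 0], 0],
    [0.3, [0, 0, 0], 0]
  ]
}}

```text
clock: 33.35
eef_pos: [542.5, 86.7, 61.8]
eef_rot: [-3.142, 0.0, 0.212]
wrist_force: [0.8, 0.8, -0.2]
finger_gap: 26.2
```

{"op": "arm_command", "data": {
  "steps": [
    [0.3, [0, 0, 0], 0],
    [0.3, [0, 0, -0.5], 0],
    [0.3, [0, 0, -1], 0],
    [0.3, [0, 0, -2], 0],
    [0.3, [0, 0, -3], 0]
  ]
}}

```text
clock: 33.77
eef_pos: [541.5, 86.6, 126.7]
eef_rot: [-3.141, 0.003, 0.212]
wrist_force: [-0.0, -0.0, -0.2]
finger_gap: 28.0
```

{"op": "arm_command", "data": {
  "steps": [
    [0.3, [0, 0, -3], 0],
    [0.4, [0, 0, -3], 0],
    [0.55, [0, 0, 0], 0],
    [0.55, [0, 0, 0], 0]
  ]
}}

```text
clock: 34.1
eef_pos: [543.1, 86.8, 189.2]
eef_rot: [3.141, -0.004, 0.212]
wrist_force: [0.5, -1.3, -1.0]
finger_gap: 45.0
```

Run:
```python
from h import *
st=S()
p,d=manip.camera('scene');cv2.imwrite('pics/s26.png',p[:,:,::-1]);crop(p,(235,130,400,240),4.8,'pics/s26c.png')
p,d=manip.camera('wrist');cv2.imwrite('pics/w26.png',p[:,:,::-1])
```

```text
t 34.1 p [543.1  86.8 189.2] rpy [ 3.141 -0.004  0.212] F [ 0.5 -1.3 -1. ] gap 45.0 j [ 0.09  0.31  1.55 -0.    1.28 -0.12]
```

View pics/s26c.png

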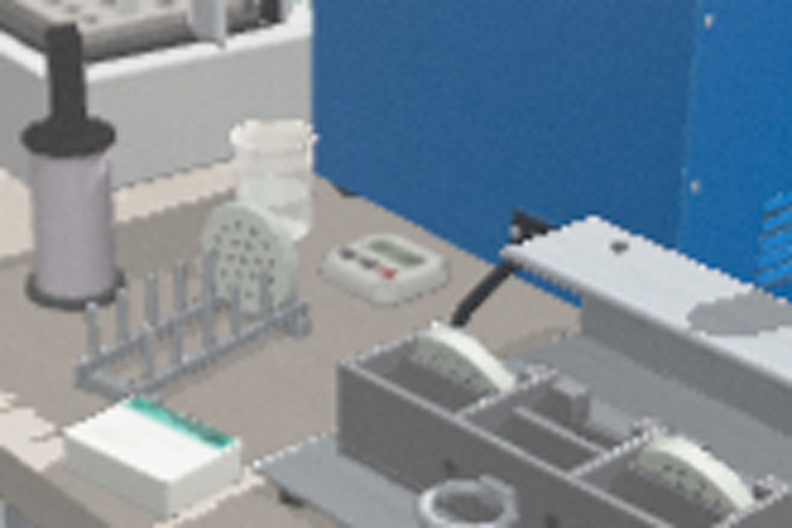

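View pics/w26.png

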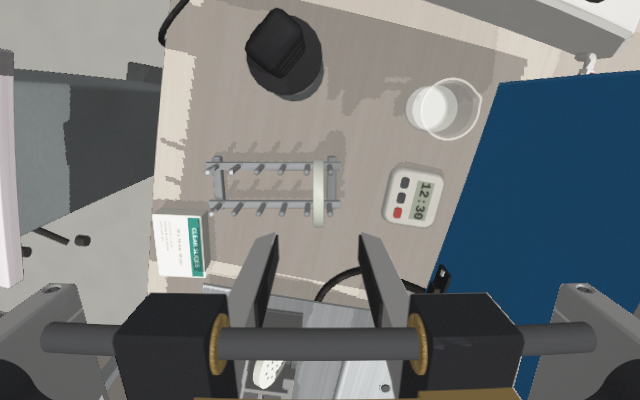

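```bash
cat >> h.py <<'E'
def carrier_check(st,p,d,c=(530,-196.8),th=.0567,ks=(-79,0,79)):
    P=pose('wrist',st);X=cloud(P,d)
    ex=np.array([np.cos(th),np.sin(th)]);ey=np.array([-np.sin(th),np.cos(th)])
    dd=X[...,:2]-c;cx=dd@ex;cy=dd@ey;cz=X[...,2]-18
    for k in ks:
        o=[]
        for b in range(-44,44,4):
            m=(abs(cy-k)<10)&(cx>=b)&(cx<b+4)&(cz>-10)&(cz<78)
            if m.sum()>3:o.append((b+2,float(np.median(cz[m]).round(1))))
        print(k,o)
    m=(cz>62)&(cz<80)&(abs(cx)<15)
    for k in ks:
        mm=m&(abs(cy-k)<38)
        if mm.any(): print('disc',k,'n',mm.sum(),'cy range',cy[mm].min().round(1),cy[mm].max().round(1),'mean',cy[mm].mean().round(1))
E
python3 - <<'E'
from h import *
plan([539.5,-117,157],.0567,op=0.55,step=35)
E
```

```text
[[0.55, [-0.76, 3.31, 0.49], 0.026], [0.55, [-0.67, 3.33, 0.49], 0.026], [0.55, [-0.58, 3.34, 0.5], 0.026], [0.55, [-0.5, 3.36, 0.49], 0.026], [0.55, [-0.41, 3.37, 0.49], 0.026]]
[[0.55, [-0.32, 3.38, 0.49], 0.026]]
```

{"op": "arm_command", "data": {
  "steps": [
    [0.55, [-0.7, 3, 0.5], 0.026],
    [0.55, [-0.7, 3.3, 0.5], 0.026],
    [0.55, [-0.6, 3.3, 0.5], 0.026],
    [0.55, [-0.5, 3.4, 0.5], 0.026],
    [0.55, [-0.4, 3.4, 0.5], 0.026]
  ]
}}

```text
clock: 34.62
eef_pos: [538.9, -81.3, 160.5]
eef_rot: [-3.141, 0.002, 0.081]
wrist_force: [-0.0, -0.1, -0.7]
finger_gap: 51.5
```

{"op": "arm_command", "data": {
  "steps": [
    [0.55, [-0.3, 3.4, 0.5], 0.026],
    [0.55, [0, 0.3, 0], 0],
    [0.55, [0, 0, 0], 0],
    [0.55, [0, 0, 0], 0],
    [0.55, [0, 0, 0], 0]
  ]
}}

```text
clock: 35.03
eef_pos: [539.7, -116.0, 156.7]
eef_rot: [-3.141, 0.001, 0.057]
wrist_force: [0.0, 0.0, -0.7]
finger_gap: 51.5
```

Run:
```python
from h import *
manip.camera('top')
st=S()
p,d=manip.camera('wrist');cv2.imwrite('pics/w27.png',p[:,:,::-1])
carrier_check(st,p,d)
S();plan([539.5,-117,66],.0567,op=0.55)
```

```text
t 35.08 p [ 539.8 -115.9  156.9] rpy [-3.141  0.     0.058] F [ 0.2  0.3 -0.8] gap 51.5 j [-0.28  0.35  1.57  0.    1.22 -0.34]
-79 [(-10, 67.8), (-6, 69.4), (-2, 69.2), (2, 62.3), (6, 56.0), (42, -0.4)]
0 [(-34, 20.2), (-30, 5.4), (-26, 5.6), (-22, 5.7), (-18, 5.7), (-14, 5.5), (-10, 5.9), (-6, 43.7), (-2, 43.0), (2, 5.7), (6, 5.7), (10, 5.5), (14, 5.3), (18, 5.3), (22, 5.8), (30, 29.5), (34, 29.5), (38, -0.0), (42, -0.6)]
79 [(-42, 43.9), (-38, 43.9), (-34, 23.4), (-30, 5.9), (-26, 5.8), (-22, 6.0), (-18, 5.9), (-14, 6.0), (-10, 68.1), (-6, 70.0), (-2, 68.2), (2, 59.7), (6, 51.3), (10, 42.9), (14, 34.6), (18, 27.0), (22, 20.0), (26, 11.6), (30, 29.5), (34, 29.8), (38, -0.1), (42, -0.2)]
disc -79 n 316 cy range -109.2 -71.6 mean -87.6
disc 79 n 766 cy range 46.1 95.4 mean 72.5
t 35.13 p [ 539.9 -115.9  156.9] rpy [-3.142  0.     0.058] F [ 0.2  1.  -0.6] gap 51.6 j [-0.28  0.35  1.57  0.    1.22 -0.34]
[[0.55, [-0.01, 0.04, 3.03], 0.0], [0.55, [-0.02, 0.03, 3.03], 0.0], [0.55, [-0.01, 0.04, 3.03], 0.0]]
```

View pics/w27.png

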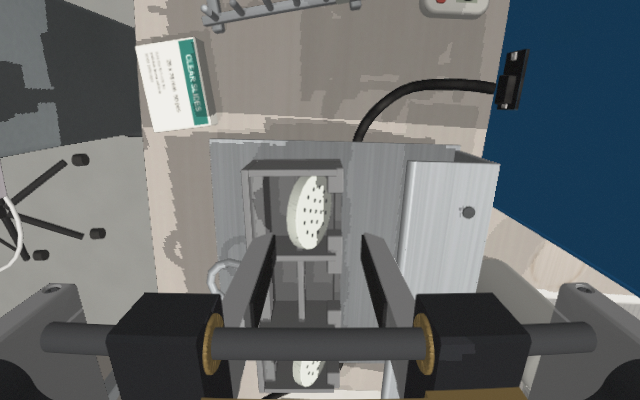

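```bash
cat >> h.py <<'E'
from scipy.optimize import least_squares
def carrier_fit(st,d,c0=(530,-196.8),th0=.0567):
    P=pose('wrist',st);X=cloud(P,d).reshape(-1,3)
    X=X[(abs(X[:,2]-72)<1.5)&(abs(X[:,0]-c0[0])<90)&(abs(X[:,1]-c0[1])<170)][:,:2]
    rects=[(-43.5,-37.5,-121.5,121.5)]+[(-37.5,30,y-1.5 if abs(y)<100 else y-2.5,y+1.5 if abs(y)<100 else y+2.5) for y in(-119,-39.5,39.5,119)]
    def sd(v):
        ex=np.array([np.cos(v[2]),np.sin(v[2])]);ey=np.array([-ex[1],ex[0]]);q=X-v[:2];x=q@ex;y=q@ey
        D=[np.hypot(np.maximum(0,np.maximum(a-x,x-b)),np.maximum(0,np.maximum(e-y,y-f))) for a,b,e,f in rects]
        return np.min(D,0)
    best=None
    for dx in(-15,0,15):
      for dy in(-20,-7,7,20):
        for dt in(-.06,0,.06):
          r=least_squares(sd,[c0[0]+dx,c0[1]+dy,th0+dt],loss='soft_l1',f_scale=1.5,x_scale=[1,1,.01])
          if best is None or r.cost<best.cost:best=r
    print('carrier',best.x.round(4),'n',len(X),'med',np.median(sd(best.x)).round(2),'p80',np.percentile(sd(best.x),80).round(2));return best.x
E
python3 - <<'E'
from h import *
a=json.load(open('pics/w17.json'));s={'eef_pos':np.array(a[0]),'eef_rot':np.array(a[1])}
print('old image');carrier_fit(s,np.load('pics/w17.npy'))
st=S();p,d=manip.camera('wrist');np.save('pics/w28.npy',d)
c=carrier_fit(st,d); carrier_check(st,p,d,c[:2],c[2])
E
```

```text
old image
carrier [ 5.315987e+02 -1.985658e+02  5.770000e-02] n 2881 med 0.0 p80 0.9
t 35.13 p [ 539.9 -115.9  156.9] rpy [-3.142  0.     0.058] F [ 0.2  1.  -0.6] gap 51.6 j [-0.28  0.35  1.57  0.    1.22 -0.34]
carrier [ 5.249933e+02 -2.062442e+02  6.360000e-02] n 2182 med 0.0 p80 1.22
-79 [(-42, 54.0), (-38, 49.5), (-34, 43.7), (-30, 43.8), (-6, 67.4), (-2, 69.2), (2, 70.1), (6, 63.9), (10, 56.3), (14, 49.1)]
0 [(-30, 30.3), (-26, 5.6), (-22, 5.8), (-18, 5.5), (-14, 5.5), (-10, 5.6), (-6, 5.6), (-2, 42.6), (2, 43.7), (6, 15.4), (10, 5.4), (14, 5.4), (18, 5.5), (22, 5.5), (26, 5.7), (30, 5.8), (34, 27.2), (38, 29.6), (42, 29.3)]
79 [(-42, 53.9), (-38, 44.7), (-34, 43.8), (-30, 36.0), (-26, 5.9), (-22, 5.9), (-18, 5.9), (-14, 5.9), (-10, 5.9), (-6, 68.4), (-2, 69.8), (2, 71.0), (6, 65.1), (10, 55.6), (14, 47.4), (18, 39.5), (22, 30.6), (26, 23.2), (30, 15.4), (34, 14.3), (38, 29.8), (42, 28.8)]
disc -79 n 315 cy range -100.2 -62.6 mean -78.7
disc 79 n 771 cy range 55.1 105.4 mean 82.1
```

{"op": "arm_command", "data": {
  "steps": [
    [0.55, [-0.94, 0.86, 0.5], -0.005],
    [0.55, [0, 0, 2], 0],
    [0.55, [0, 0, 1.5], 0],
    [0.55, [0, 0, 0], 0],
    [0.55, [0, 0, 0], 0]
  ],
  "force": 15
}}

```text
clock: 35.6
eef_pos: [530.7, -125.6, 116.9]
eef_rot: [-3.141, 0.001, 0.062]
wrist_force: [0.1, 0.0, 0.1]
finger_gap: 51.6
```

Run:
```python
from h import *
manip.camera('top')
st=S()
p,d=manip.camera('wrist');cv2.imwrite('pics/w29.png',p[:,:,::-1])
carrier_check(st,p,d,(521.9,-204.7),.0625,ks=(79,))
p,d=manip.camera('scene');cv2.imwrite('pics/s29.png',p[:,:,::-1]);crop(p,(300,150,400,240),7,'pics/s29c.png')
S();plan([531,-125,66],.0625,op=0.55)
```

```text
t 35.65 p [ 531.2 -125.8  117.7] rpy [ 3.141e+00 -1.000e-03  6.200e-02] F [-0.5  1.2  0.2] gap 51.6 j [-0.3   0.38  1.63  0.    1.13 -0.36]
79 [(-42, 53.9), (-38, 53.4), (-34, 43.9), (-30, 43.7), (-26, 30.6), (-22, 5.8), (-18, 5.8), (-14, 5.9), (-10, 5.8), (-6, 5.7), (-2, 68.3), (2, 70.3), (6, 70.2), (10, 61.4), (14, 53.4), (18, 44.7), (22, 37.0), (26, 29.0), (30, 21.3), (34, 14.0), (38, 25.7), (42, 29.8)]
disc 79 n 1039 cy range 53.1 103.7 mean 80.3
t 35.75 p [ 531.4 -126.   118.1] rpy [ 3.141e+00 -2.000e-03  6.100e-02] F [-0.2  0.3 -0.4] gap 51.6 j [-0.3   0.38  1.63  0.    1.13 -0.36]
[[0.55, [-0.02, -0.05, 2.6], -0.001], [0.55, [-0.01, -0.05, 2.61], -0.001]]
```

View pics/w29.png

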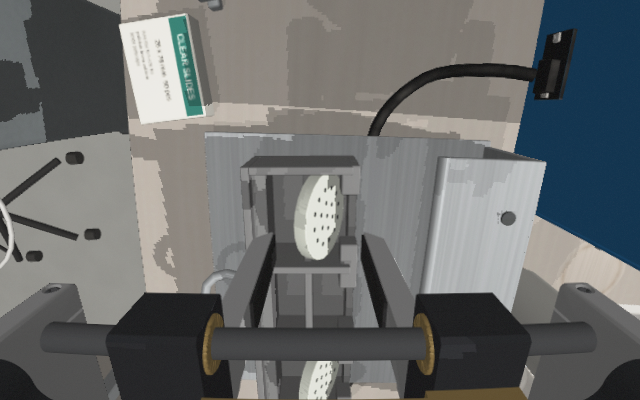

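View pics/s29c.png

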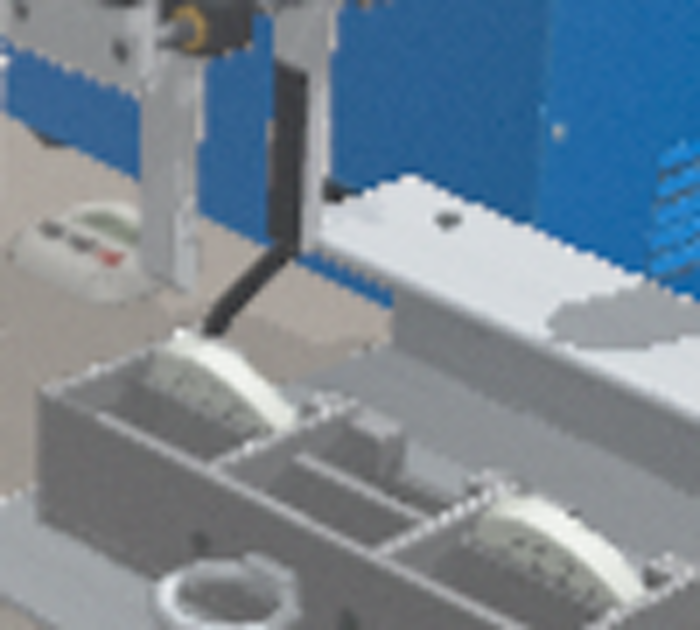

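{"op": "arm_command", "data": {
  "steps": [
    [0.55, [-0.03, -0.15, 1.5], 0],
    [0.55, [0, 0, 1.5], 0],
    [0.55, [0, 0, 1], 0],
    [0.55, [0, 0, 0.7], 0],
    [0.55, [0, 0, 0.5], 0]
  ]
}}

```text
clock: 36.17
eef_pos: [530.5, -124.7, 64.7]
eef_rot: [3.142, -0.0, 0.061]
wrist_force: [0.6, 0.0, -0.2]
finger_gap: 51.7
```

{"op": "arm_command", "data": {
  "steps": [
    [0.5, [0, 0, 0], 0],
    [0.45, [0, 0, 0], 0],
    [0.4, [0, 0, 0], 0],
    [0.35, [0, 0, 0], 0],
    [0.3, [0, 0, 0], 0]
  ]
}}

```text
clock: 36.58
eef_pos: [530.6, -124.7, 65.4]
eef_rot: [3.141, -0.001, 0.061]
wrist_force: [-0.4, -0.3, 0.2]
finger_gap: 29.9
```

{"op": "arm_command", "data": {
  "steps": [
    [0.25, [0, 0, 0], 0],
    [0.22, [0, 0, 0], 0],
    [0.19, [0, 0, 0], 0],
    [0.16, [0, 0, 0], 0],
    [0.13, [0, 0, 0], 0]
  ]
}}

```text
clock: 37.0
eef_pos: [531.2, -124.8, 65.5]
eef_rot: [3.141, -0.002, 0.061]
wrist_force: [2.2, 0.2, 4.0]
finger_gap: 17.1
```

{"op": "arm_command", "data": {
  "steps": [
    [0.1, [0, 0, -0.2], 0],
    [0.1, [0, 0, -0.2], 0],
    [0.1, [0, 0, -0.2], 0],
    [0.08, [0, 0, 0], 0],
    [0.08, [0, 0, 0], 0]
  ]
}}

```text
clock: 37.42
eef_pos: [530.1, -124.6, 70.7]
eef_rot: [-3.141, 0.001, 0.061]
wrist_force: [0.3, 0.0, -0.8]
finger_gap: 9.9
```

Run:
```python
from h import *
st=S()
p,d=manip.camera('scene');cv2.imwrite('pics/s30.png',p[:,:,::-1]);crop(p,(290,150,390,240),7,'pics/s30c.png')
```

```text
t 37.42 p [ 530.1 -124.6   70.7] rpy [-3.141e+00  1.000e-03  6.100e-02] F [ 0.3  0.  -0.8] gap 9.9 j [-0.3   0.44  1.67 -0.    1.03 -0.36]
```

View pics/s30c.png

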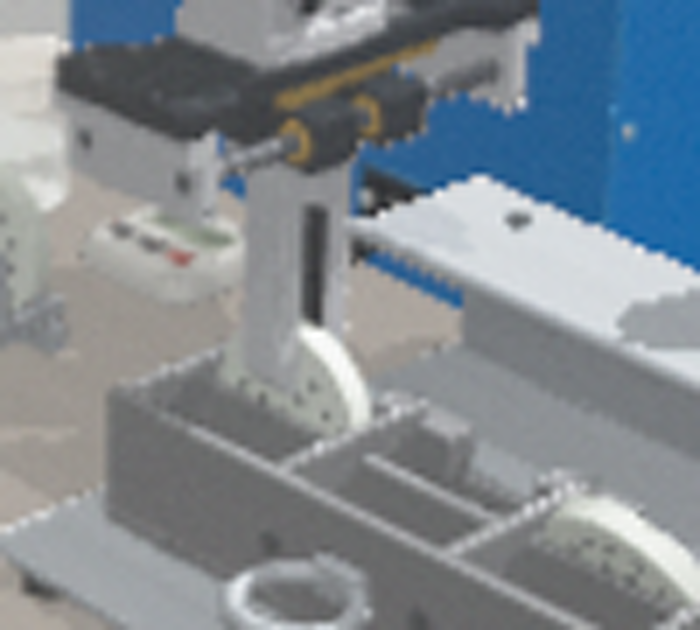

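{"op": "arm_command", "data": {
  "steps": [
    [0, [0, 0, 0], 0],
    [0, [0, 0, 0], 0],
    [0, [0, 0, -0.5], 0],
    [0, [0, 0, -1], 0],
    [0, [0, 0, -1], 0]
  ],
  "force": 30
}}

```text
clock: 37.88
eef_pos: [530.4, -124.6, 96.9]
eef_rot: [-3.141, 0.0, 0.061]
wrist_force: [-0.2, 0.1, -2.1]
finger_gap: 9.6
```

{"op": "arm_command", "data": {
  "steps": [
    [0, [0, 0, -1.5], 0],
    [0, [0, 0, -2], 0],
    [0, [0, 0, -2], 0],
    [0, [0, 0, -2], 0],
    [0, [0, 0, -1.5], 0]
  ]
}}

```text
clock: 38.3
eef_pos: [530.7, -124.8, 189.0]
eef_rot: [3.141, -0.002, 0.061]
wrist_force: [0.5, 0.1, -1.7]
finger_gap: 9.7
```

Run:
```python
from h import *
st=S()
plan([493.6,76.4,180],0.212,op=0,step=24)
```

```text
t 38.3 p [ 530.7 -124.8  189. ] rpy [ 3.141e+00 -2.000e-03  6.100e-02] F [ 0.5  0.1 -1.7] gap 9.7 j [-0.3   0.3   1.56 -0.    1.28 -0.36]
[[0, [-0.28, -2.26, 0.1], -0.017], [0, [-0.23, -2.26, 0.1], -0.017], [0, [-0.2, -2.26, 0.1], -0.017], [0, [-0.16, -2.27, 0.1], -0.017], [0, [-0.12, -2.27, 0.1], -0.017]]
[[0, [-0.09, -2.27, 0.1], -0.017], [0, [-0.04, -2.27, 0.1], -0.017], [0, [-0.01, -2.27, 0.1], -0.017], [0, [0.04, -2.28, 0.1], -0.017]]
```

{"op": "arm_command", "data": {
  "steps": [
    [0, [-0.2, -1.5, 0], -0.017],
    [0, [-0.3, -2.3, 0.1], -0.017],
    [0, [-0.2, -2.3, 0.1], -0.017],
    [0, [-0.2, -2.3, 0.1], -0.017],
    [0, [-0.2, -2.3, 0.1], -0.017]
  ]
}}

```text
clock: 38.72
eef_pos: [508.2, -17.5, 181.9]
eef_rot: [-3.141, 0.0, 0.148]
wrist_force: [-0.0, 0.6, -1.3]
finger_gap: 9.7
```

{"op": "arm_command", "data": {
  "steps": [
    [0, [-0.1, -2.3, 0.1], -0.017],
    [0, [-0.1, -2.3, 0.1], -0.017],
    [0, [0, -2.3, 0.1], -0.017],
    [0, [0, -2, 0], -0.015],
    [0, [0, -0.7, 0], 0]
  ]
}}

```text
clock: 39.13
eef_pos: [489.4, 77.5, 178.9]
eef_rot: [-3.141, 0.0, 0.215]
wrist_force: [0.1, -0.5, -1.2]
finger_gap: 9.9
```

{"op": "arm_command", "data": {
  "steps": [
    [0, [0, 0, 1], 0],
    [0, [0, 0, 0], 0],
    [0, [0, 0, 0], 0],
    [0, [0, 0, 0], 0],
    [0, [0, 0, 0], 0]
  ]
}}

```text
clock: 39.55
eef_pos: [490.7, 74.3, 168.9]
eef_rot: [3.142, 0.0, 0.211]
wrist_force: [0.6, 0.2, -0.4]
finger_gap: 9.7
```

Run:
```python
from h import *
manip.camera('scene')
st=S()
p,d=manip.camera('wrist');cv2.imwrite('pics/w31.png',p[:,:,::-1]);crop(p,(200,120,400,260),4,'pics/w31c.png')
S();plan([493.6,76.4,107],0.212,op=0)
```

```text
t 39.6 p [490.7  74.4 169. ] rpy [ 3.142 -0.     0.211] F [-0.3 -1.4 -0.9] gap 10.0 j [ 0.08  0.22  1.72 -0.    1.21 -0.13]
t 39.65 p [490.7  74.5 169. ] rpy [ 3.142 -0.     0.211] F [-0.1 -0.1 -0.9] gap 9.9 j [ 0.08  0.22  1.72 -0.    1.21 -0.13]
[[0, [0.16, -0.06, 3.1], -0.0], [0, [0.16, -0.06, 3.1], -0.0]]
```

View pics/w31c.png

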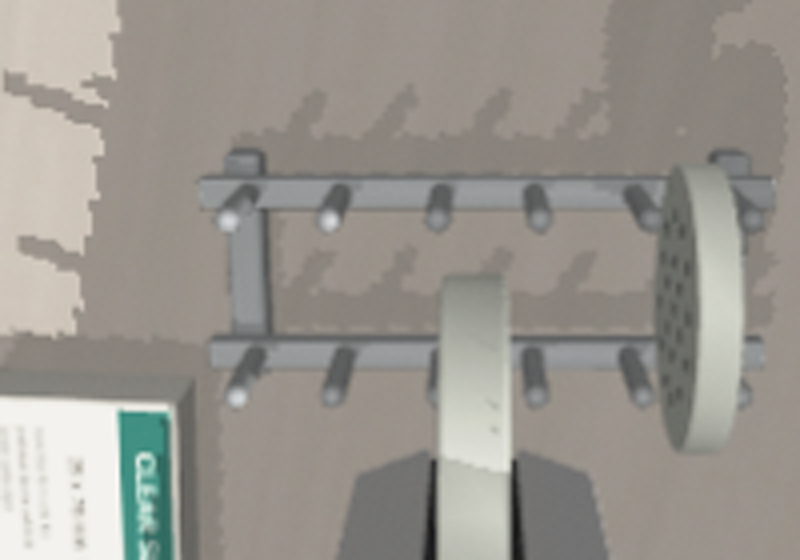

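{"op": "arm_command", "data": {
  "steps": [
    [0, [0.32, -0.12, 1], 0],
    [0, [0, 0, 2], 0],
    [0, [0, 0, 2], 0],
    [0, [0, 0, 1], 0],
    [0, [0, 0, 0.2], 0]
  ]
}}

```text
clock: 40.07
eef_pos: [492.5, 76.8, 104.8]
eef_rot: [-3.141, 0.003, 0.212]
wrist_force: [-0.6, -0.5, -1.1]
finger_gap: 9.5
```

{"op": "arm_command", "data": {
  "steps": [
    [0, [0, 0, 0], 0],
    [0, [0, 0, 0], 0],
    [0, [0, 0, 0], 0]
  ]
}}

```text
clock: 40.32
eef_pos: [493.9, 76.9, 107.9]
eef_rot: [3.141, -0.002, 0.212]
wrist_force: [0.1, 0.0, -1.3]
finger_gap: 10.1
```

Run:
```python
from h import *
st=S()
p,d=manip.camera('wrist');cv2.imwrite('pics/w32.png',p[:,:,::-1]);crop(p,(200,130,400,270),4,'pics/w32c.png')
S()
```

```text
t 40.32 p [493.9  76.9 107.9] rpy [ 3.141e+00 -2.000e-03  2.120e-01] F [ 0.1  0.  -1.3] gap 10.1 j [ 0.08  0.3   1.77  0.    1.07 -0.13]
t 40.37 p [493.9  76.9 107.9] rpy [ 3.141e+00 -2.000e-03  2.120e-01] F [ 0.1 -1.  -1.4] gap 10.0 j [ 0.08  0.3   1.77  0.    1.07 -0.13]
```

View pics/w32c.png

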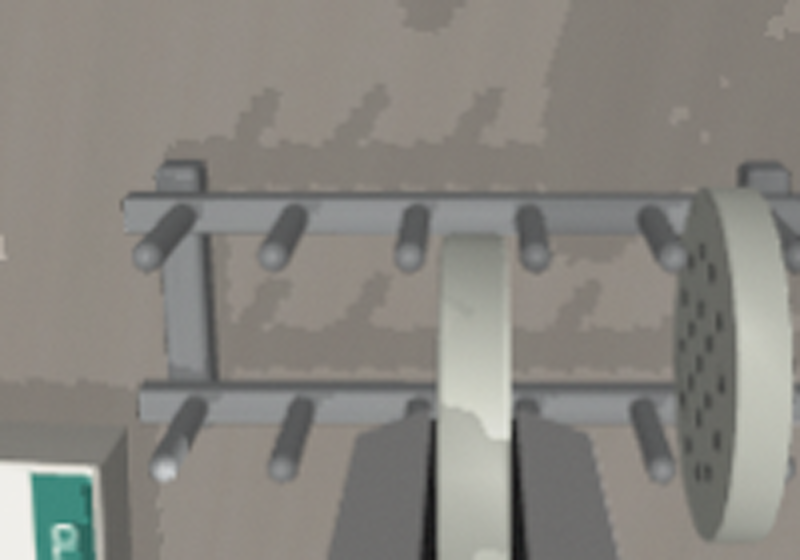

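{"op": "arm_command", "data": {
  "steps": [
    [0, [0, 0, 1], 0],
    [0, [0, 0, 1], 0],
    [0, [0, 0, 1], 0],
    [0, [0, 0, 0.7], 0],
    [0, [0, 0, 0.3], 0]
  ]
}}

```text
clock: 40.78
eef_pos: [492.7, 76.8, 65.2]
eef_rot: [-3.141, 0.002, 0.212]
wrist_force: [0.1, 0.6, -1.1]
finger_gap: 9.8
```

{"op": "arm_command", "data": {
  "steps": [
    [0, [0, 0, 0.2], 0],
    [0, [0, 0, 0.1], 0],
    [0, [0, 0, 0], 0],
    [0, [0, 0, 0], 0]
  ]
}}

```text
clock: 41.12
eef_pos: [493.6, 76.9, 64.2]
eef_rot: [3.142, -0.001, 0.212]
wrist_force: [-0.5, -1.1, -1.3]
finger_gap: 10.0
```

{"op": "arm_command", "data": {
  "steps": [
    [0, [0, 0, 0.1], 0],
    [0, [0, 0, 0.1], 0],
    [0, [0, 0, 0], 0],
    [0, [0, 0, 0], 0]
  ]
}}

```text
clock: 41.45
eef_pos: [493.4, 76.8, 62.0]
eef_rot: [3.142, -0.0, 0.212]
wrist_force: [0.6, 1.0, -1.2]
finger_gap: 9.5
```

{"op": "arm_command", "data": {
  "steps": [
    [0, [0, 0, 0.1], 0],
    [0, [0, 0, 0], 0],
    [0, [0, 0, 0], 0]
  ]
}}

```text
clock: 41.7
eef_pos: [493.5, 76.9, 61.1]
eef_rot: [-3.142, -0.0, 0.212]
wrist_force: [-0.4, 0.5, 1.2]
finger_gap: 10.1
```

{"op": "arm_command", "data": {
  "steps": [
    [0, [0, 0, 0.05], 0],
    [0.13, [0, 0, 0], 0],
    [0.16, [0, 0, 0], 0],
    [0.2, [0, 0, 0], 0],
    [0.25, [0, 0, 0], 0]
  ]
}}

```text
clock: 42.12
eef_pos: [493.3, 76.8, 60.3]
eef_rot: [3.142, 0.0, 0.212]
wrist_force: [0.0, 0.7, 0.7]
finger_gap: 21.9
```

{"op": "arm_command", "data": {
  "steps": [
    [0.28, [0, 0, 0], 0],
    [0.28, [0, 0, 0], 0],
    [0.28, [0, 0, -0.5], 0],
    [0.28, [0, 0, -1.5], 0],
    [0.28, [0, 0, -3], 0]
  ]
}}

```text
clock: 42.53
eef_pos: [491.9, 76.7, 108.8]
eef_rot: [-3.141, 0.005, 0.212]
wrist_force: [0.2, 0.3, -0.2]
finger_gap: 26.1
```

{"op": "arm_command", "data": {
  "steps": [
    [0.28, [0, 0, -3], 0],
    [0.3, [0, 0, -3], 0],
    [0.55, [0, 0, -1.5], 0],
    [0.55, [0, 0, 0], 0]
  ]
}}

```text
clock: 42.87
eef_pos: [494.7, 77.0, 189.3]
eef_rot: [3.141, -0.006, 0.212]
wrist_force: [-0.1, 0.0, -0.7]
finger_gap: 38.5
```

Run:
```python
from h import *
st=S()
p,d=manip.camera('scene');cv2.imwrite('pics/s33.png',p[:,:,::-1]);crop(p,(235,130,400,240),4.8,'pics/s33c.png')
th=.0625;c=[521.9,-203.9]
t=[c[0]+14+79*th,c[1]+14*th-79,160];print(t)
plan(t,.0625,op=0.55,step=35)
```

```text
t 42.87 p [494.7  77.  189.3] rpy [ 3.141 -0.006  0.212] F [-0.1  0.  -0.7] gap 38.5 j [ 0.08  0.2   1.68  0.    1.25 -0.13]
[540.8375, -282.025, 160]
[[0.55, [-0.27, 3.28, 0.24], 0.014], [0.55, [-0.22, 3.28, 0.25], 0.014], [0.55, [-0.18, 3.29, 0.24], 0.014], [0.55, [-0.13, 3.29, 0.25], 0.014], [0.55, [-0.09, 3.29, 0.24], 0.014]]
[[0.55, [-0.04, 3.29, 0.25], 0.014], [0.55, [0.01, 3.29, 0.24], 0.014], [0.55, [0.05, 3.29, 0.25], 0.014], [0.55, [0.1, 3.29, 0.24], 0.014], [0.55, [0.14, 3.29, 0.25], 0.014]]
[[0.55, [0.19, 3.28, 0.24], 0.014]]
```

View pics/s33c.png

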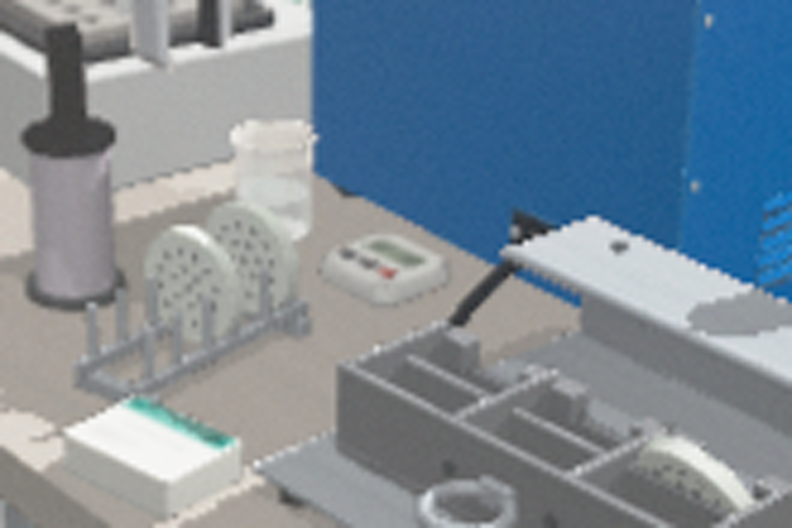

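{"op": "arm_command", "data": {
  "steps": [
    [0.55, [-0.3, 2.5, 0.2], 0.014],
    [0.55, [-0.2, 3.3, 0.2], 0.014],
    [0.55, [-0.2, 3.3, 0.2], 0.014],
    [0.55, [-0.1, 3.3, 0.3], 0.014],
    [0.55, [-0.1, 3.3, 0.3], 0.014]
  ]
}}

```text
clock: 43.33
eef_pos: [512.5, -80.6, 171.9]
eef_rot: [-3.141, 0.002, 0.142]
wrist_force: [0.6, 0.1, 0.2]
finger_gap: 51.5
```

{"op": "arm_command", "data": {
  "steps": [
    [0.55, [0, 3.3, 0.3], 0.014],
    [0.55, [0, 3.3, 0.2], 0.014],
    [0.55, [0.1, 3.3, 0.2], 0.014],
    [0.55, [0.1, 3.3, 0.2], 0.014],
    [0.55, [0.1, 3.3, 0.2], 0.014]
  ]
}}

```text
clock: 43.75
eef_pos: [534.2, -244.2, 160.6]
eef_rot: [-3.14, 0.002, 0.071]
wrist_force: [0.1, 0.6, 0.5]
finger_gap: 51.9
```

{"op": "arm_command", "data": {
  "steps": [
    [0.55, [0.2, 3.0, 0.2], 0.01],
    [0.55, [0, 1, 0], 0],
    [0.55, [0, 0, 0], 0],
    [0.55, [0, 0, 0], 0],
    [0.55, [0, 0, 0], 0]
  ]
}}

```text
clock: 44.17
eef_pos: [539.5, -281.1, 160.1]
eef_rot: [-3.141, 0.001, 0.063]
wrist_force: [-0.5, 0.5, -0.0]
finger_gap: 51.8
```

Run:
```python
from h import *
manip.camera('top')
st=S()
p,d=manip.camera('wrist');cv2.imwrite('pics/w34.png',p[:,:,::-1])
carrier_check(st,p,d,(521.9,-203.9),.0625)
carrier_fit(st,d,(521.9,-203.9),.0625)
S();plan([540.8,-282,66],.0625,op=0.55)
```

```text
t 44.22 p [ 539.7 -281.1  160.4] rpy [-3.141  0.     0.064] F [1.2 0.9 0.2] gap 51.9 j [-0.54  0.47  1.4   0.    1.28 -0.6 ]
-79 [(-42, 53.7), (-38, 53.4), (-34, 43.9), (-30, 43.8), (-26, 30.2), (-22, 5.9), (-18, 5.9), (-14, 5.8), (-10, 5.9), (-6, 5.7), (-2, 68.2), (2, 70.1), (6, 68.8), (10, 61.2), (14, 53.7), (18, 45.4), (22, 38.2), (26, 30.2), (30, 21.9), (34, 14.6), (38, 28.2), (42, 29.7)]
0 [(-42, 53.7), (-38, 53.1), (-34, 43.8), (-30, 43.9), (-26, 25.6), (-22, 5.8), (-18, 5.8), (-14, 5.8), (-10, 5.8), (-6, 5.8), (-2, 5.9), (2, 43.6), (6, 43.5), (10, 5.8), (14, 5.8), (18, 5.7), (22, 5.8), (26, 6.0), (30, 5.8), (34, 5.8), (38, 27.7), (42, 29.7)]
79 [(-42, 53.8), (-38, 50.8), (-34, 43.8), (-30, 43.9), (-26, 21.1), (-22, 5.9), (-18, 6.0), (-14, 5.8), (-10, 5.9), (-6, 5.7), (-2, 6.0), (2, 43.6), (6, 43.3), (10, 5.8), (14, 5.9), (18, 5.7), (22, 5.8), (26, 5.7), (30, 5.9), (34, 5.8), (38, 25.9), (42, 29.6)]
disc -79 n 728 cy range -105.4 -56.3 mean -78.5
carrier [ 5.239522e+02 -2.065931e+02  7.400000e-02] n 3598 med 0.0 p80 0.73
t 44.27 p [ 539.8 -281.2  160.6] rpy [-3.141 -0.     0.064] F [-0.1 -0.3 -0.5] gap 51.9 j [-0.54  0.47  1.4   0.    1.28 -0.6 ]
[[0.55, [0.03, 0.03, 3.15], 0.0], [0.55, [0.04, 0.03, 3.15], 0.0], [0.55, [0.03, 0.03, 3.16], 0.0]]
```

View pics/w34.png

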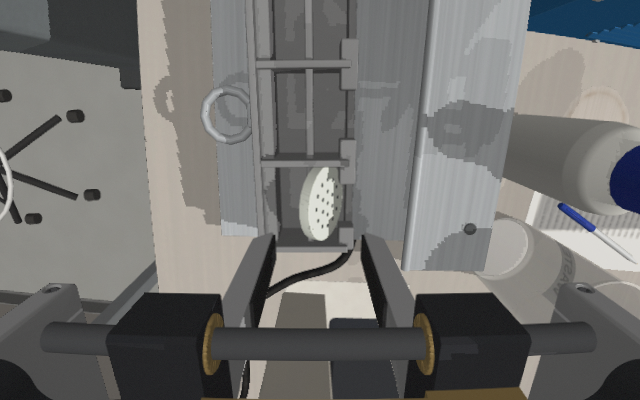

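Carrier pose model fits well. Descend and grip.

{"op": "arm_command", "data": {
  "steps": [
    [0.55, [0.1, 0.08, 1.5], 0],
    [0.55, [0, 0, 2.5], 0],
    [0.55, [0, 0, 2], 0],
    [0.55, [0, 0, 1.5], 0],
    [0.55, [0, 0, 1], 0]
  ],
  "force": 15
}}

```text
clock: 44.68
eef_pos: [540.3, -282.0, 74.0]
eef_rot: [-3.141, 0.001, 0.063]
wrist_force: [-0.5, -1.1, 0.1]
finger_gap: 51.6
```

{"op": "arm_command", "data": {
  "steps": [
    [0.55, [0, 0, 0.6], 0],
    [0.55, [0, 0, 0.3], 0],
    [0.5, [0, 0, 0], 0],
    [0.45, [0, 0, 0], 0],
    [0.4, [0, 0, 0], 0]
  ]
}}

```text
clock: 45.1
eef_pos: [541.0, -283.5, 67.4]
eef_rot: [3.141, -0.001, 0.062]
wrist_force: [0.2, 0.3, -0.7]
finger_gap: 39.2
```

{"op": "arm_command", "data": {
  "steps": [
    [0.35, [0, 0, 0], 0],
    [0.3, [0, 0, 0], 0],
    [0.25, [0, 0, 0], 0],
    [0.22, [0, 0, 0], 0],
    [0.19, [0, 0, 0], 0]
  ]
}}

```text
clock: 45.52
eef_pos: [540.7, -283.4, 66.5]
eef_rot: [3.142, -0.0, 0.062]
wrist_force: [1.6, -0.9, 0.8]
finger_gap: 18.5
```

{"op": "arm_command", "data": {
  "steps": [
    [0.16, [0, 0, 0], 0],
    [0.13, [0, 0, 0], 0],
    [0.1, [0, 0, 0], 0]
  ]
}}

```text
clock: 45.77
eef_pos: [541.2, -283.5, 66.9]
eef_rot: [3.141, -0.001, 0.062]
wrist_force: [2.4, -0.4, 4.0]
finger_gap: 16.8
```

{"op": "arm_command", "data": {
  "steps": [
    [0.1, [0, 0, -0.2], 0],
    [0.1, [0, 0, -0.2], 0],
    [0.1, [0, 0, -0.2], 0],
    [0.08, [0, 0, 0], 0],
    [0.08, [0, 0, 0], 0]
  ]
}}

```text
clock: 46.18
eef_pos: [540.3, -283.3, 72.1]
eef_rot: [-3.141, 0.001, 0.062]
wrist_force: [0.2, 0.2, -0.8]
finger_gap: 9.5
```

{"op": "arm_command", "data": {
  "steps": [
    [0, [0, 0, 0], 0],
    [0, [0, 0, 0], 0],
    [0, [0, 0, -0.5], 0],
    [0, [0, 0, -1], 0],
    [0, [0, 0, -1], 0]
  ],
  "force": 30
}}

```text
clock: 46.6
eef_pos: [540.6, -283.3, 98.4]
eef_rot: [-3.141, 0.0, 0.062]
wrist_force: [-0.2, 0.1, -1.3]
finger_gap: 9.6
```

{"op": "arm_command", "data": {
  "steps": [
    [0, [0, 0, -1.5], 0],
    [0, [0, 0, -2], 0],
    [0, [0, 0, -2], 0],
    [0, [0, 0, -2], 0],
    [0, [0, 0, -1.5], 0]
  ]
}}

```text
clock: 47.02
eef_pos: [540.9, -283.5, 190.7]
eef_rot: [3.14, -0.002, 0.062]
wrist_force: [0.0, -0.1, 0.0]
finger_gap: 10.0
```

Run:
```python
from h import *
st=S()
p,d=manip.camera('scene');cv2.imwrite('pics/s35.png',p[:,:,::-1]);crop(p,(320,110,450,240),4.5,'pics/s35c.png')
plan([444.7,66.2,180],0.212,op=0,step=24)
```

```text
t 47.02 p [ 540.9 -283.5  190.7] rpy [ 3.14e+00 -2.00e-03  6.20e-02] F [ 0.  -0.1  0. ] gap 10.0 j [-0.54  0.45  1.36  0.    1.34 -0.6 ]
[[0, [-0.47, -2.22, 0.08], -0.009], [0, [-0.45, -2.23, 0.09], -0.009], [0, [-0.43, -2.23, 0.08], -0.009], [0, [-0.41, -2.23, 0.09], -0.009], [0, [-0.39, -2.24, 0.08], -0.009]]
[[0, [-0.37, -2.24, 0.08], -0.009], [0, [-0.34, -2.24, 0.09], -0.009], [0, [-0.33, -2.25, 0.08], -0.009], [0, [-0.31, -2.25, 0.08], -0.009], [0, [-0.29, -2.25, 0.09], -0.009]]
[[0, [-0.27, -2.25, 0.08], -0.009], [0, [-0.25, -2.26, 0.09], -0.009], [0, [-0.22, -2.26, 0.08], -0.009], [0, [-0.21, -2.26, 0.08], -0.009], [0, [-0.19, -2.26, 0.09], -0.009]]
[[0, [-0.16, -2.27, 0.08], -0.009]]
```

View pics/s35c.png

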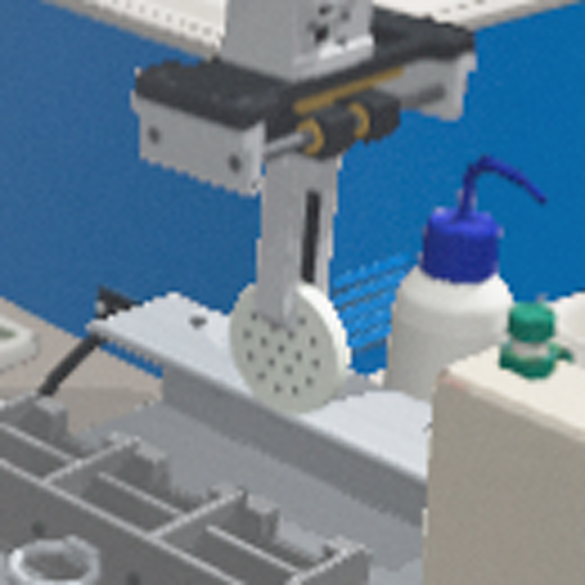

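{"op": "arm_command", "data": {
  "steps": [
    [0, [-0.3, -1.5, 0], -0.009],
    [0, [-0.5, -2.2, 0.1], -0.009],
    [0, [-0.5, -2.2, 0.1], -0.009],
    [0, [-0.4, -2.2, 0.1], -0.009],
    [0, [-0.4, -2.2, 0.1], -0.009]
  ]
}}

```text
clock: 47.48
eef_pos: [510.9, -181.4, 183.7]
eef_rot: [3.141, -0.0, 0.107]
wrist_force: [-0.2, 0.5, -0.6]
finger_gap: 10.2
```

{"op": "arm_command", "data": {
  "steps": [
    [0, [-0.4, -2.2, 0.1], -0.009],
    [0, [-0.4, -2.3, 0.1], -0.009],
    [0, [-0.3, -2.3, 0.1], -0.009],
    [0, [-0.3, -2.3, 0.1], -0.009],
    [0, [-0.3, -2.3, 0.1], -0.009]
  ]
}}

```text
clock: 47.9
eef_pos: [479.8, -70.3, 178.8]
eef_rot: [3.141, -0.001, 0.152]
wrist_force: [0.7, -1.1, -0.0]
finger_gap: 10.0
```

{"op": "arm_command", "data": {
  "steps": [
    [0, [-0.3, -2.3, 0.1], -0.009],
    [0, [-0.3, -2.3, 0.1], -0.009],
    [0, [-0.2, -2.3, 0.1], -0.009],
    [0, [-0.2, -2.3, 0.1], -0.009],
    [0, [-0.2, -2.2, 0], -0.012]
  ]
}}

```text
clock: 48.32
eef_pos: [448.6, 40.1, 174.7]
eef_rot: [3.142, -0.001, 0.2]
wrist_force: [0.9, -0.0, -0.6]
finger_gap: 9.9
```

{"op": "arm_command", "data": {
  "steps": [
    [0, [-0.2, -2, 0], -0.012],
    [0, [0, -0.8, 0], 0],
    [0, [0, 0, 0.5], 0],
    [0, [0, 0, 0], 0],
    [0, [0, 0, 0], 0]
  ]
}}

```text
clock: 48.73
eef_pos: [441.6, 65.3, 169.2]
eef_rot: [3.142, 0.001, 0.211]
wrist_force: [0.3, -0.2, -0.8]
finger_gap: 9.7
```

Run:
```python
from h import *
manip.camera('scene');manip.camera('scene')
st=S()
p,d=manip.camera('wrist');cv2.imwrite('pics/w36.png',p[:,:,::-1]);crop(p,(200,120,400,260),4,'pics/w36c.png')
S();plan([444.7,66.2,107],0.212,op=0)
```

```text
t 48.83 p [441.8  65.2 169.4] rpy [3.142 0.    0.211] F [-0.1 -0.3 -1.6] gap 9.3 j [ 0.06  0.1   1.84 -0.    1.19 -0.15]
t 48.88 p [441.8  65.3 169.4] rpy [3.142 0.    0.211] F [ 0.2  0.  -1.6] gap 10.2 j [ 0.06  0.1   1.84 -0.    1.19 -0.15]
[[0, [0.15, -0.01, 3.12], -0.001], [0, [0.16, -0.02, 3.12], -0.001]]
```

View pics/w36c.png

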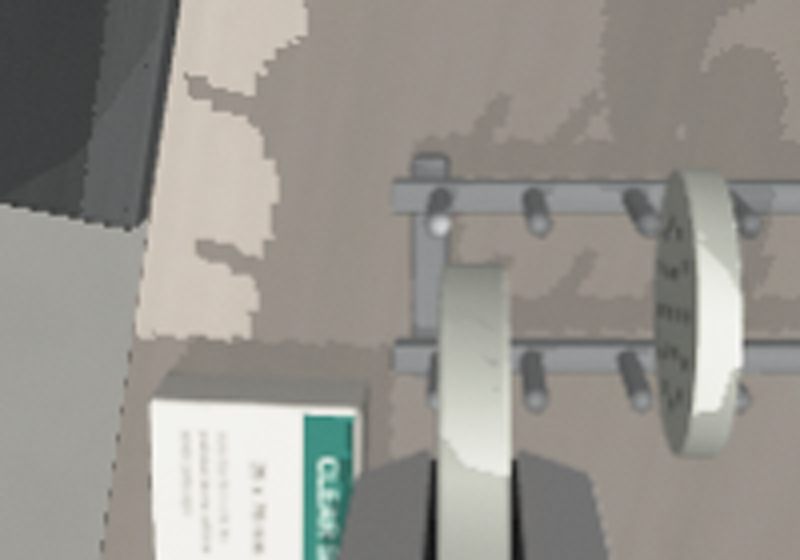

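{"op": "arm_command", "data": {
  "steps": [
    [0, [0.31, -0.03, 1], 0],
    [0, [0, 0, 2], 0],
    [0, [0, 0, 2], 0],
    [0, [0, 0, 1], 0],
    [0, [0, 0, 0.2], 0]
  ]
}}

```text
clock: 49.3
eef_pos: [443.7, 66.7, 105.4]
eef_rot: [-3.141, 0.003, 0.212]
wrist_force: [-0.1, 0.2, 0.1]
finger_gap: 9.8
```

{"op": "arm_command", "data": {
  "steps": [
    [0, [0, 0, 0], 0],
    [0, [0, 0, 0], 0],
    [0, [0, 0, 0], 0]
  ]
}}

```text
clock: 49.55
eef_pos: [445.1, 67.0, 108.3]
eef_rot: [3.141, -0.002, 0.212]
wrist_force: [-0.2, -0.1, -0.7]
finger_gap: 9.8
```

Run:
```python
from h import *
st=S()
p,d=manip.camera('wrist');cv2.imwrite('pics/w37.png',p[:,:,::-1]);crop(p,(200,130,400,270),4,'pics/w37c.png')
S()
```

```text
t 49.55 p [445.1  67.  108.3] rpy [ 3.141e+00 -2.000e-03  2.120e-01] F [-0.2 -0.1 -0.7] gap 9.8 j [ 0.07  0.19  1.9  -0.    1.05 -0.14]
t 49.6 p [445.   67.  108.3] rpy [ 3.141e+00 -1.000e-03  2.120e-01] F [ 0.1  0.2 -0.8] gap 9.6 j [ 0.07  0.19  1.9  -0.    1.05 -0.14]
```

View pics/w37c.png

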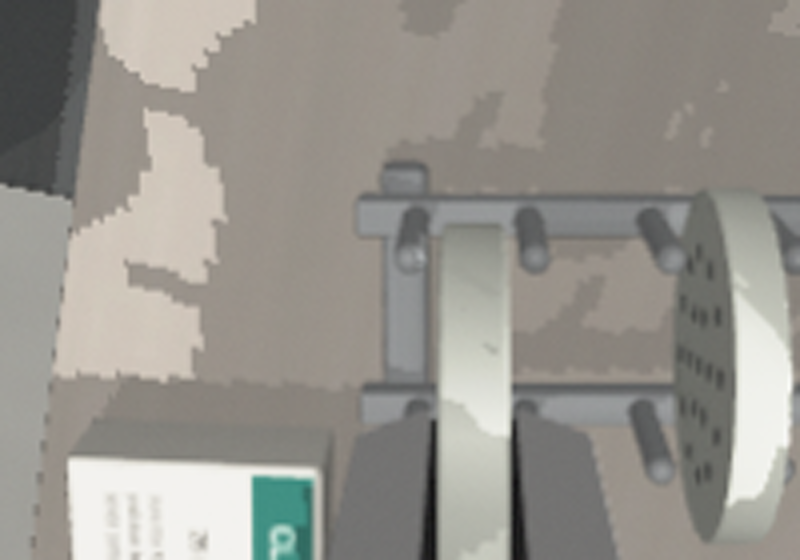

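Aligned (disc 440–511, pegs at 410/535). Lower.

{"op": "arm_command", "data": {
  "steps": [
    [0, [0, 0, 1], 0],
    [0, [0, 0, 1], 0],
    [0, [0, 0, 1], 0],
    [0, [0, 0, 0.7], 0],
    [0, [0, 0, 0.3], 0]
  ]
}}

```text
clock: 50.02
eef_pos: [443.8, 66.9, 65.8]
eef_rot: [-3.141, 0.002, 0.212]
wrist_force: [-1.2, -0.7, -0.4]
finger_gap: 9.8
```

{"op": "arm_command", "data": {
  "steps": [
    [0, [0, 0, 0.2], 0],
    [0, [0, 0, 0.1], 0],
    [0, [0, 0, 0.1], 0],
    [0, [0, 0, 0], 0],
    [0, [0, 0, 0], 0]
  ]
}}

```text
clock: 50.43
eef_pos: [444.8, 66.9, 63.8]
eef_rot: [3.141, -0.001, 0.212]
wrist_force: [-0.6, -2.0, 1.1]
finger_gap: 9.7
```

{"op": "arm_command", "data": {
  "steps": [
    [0, [0, 0, 0.1], 0],
    [0, [0, 0, 0], 0],
    [0, [0, 0, 0], 0]
  ]
}}

```text
clock: 50.68
eef_pos: [445.0, 66.9, 63.3]
eef_rot: [3.141, -0.001, 0.212]
wrist_force: [-2.5, -1.0, 10.4]
finger_gap: 9.8
```

{"op": "arm_command", "data": {
  "steps": [
    [0.13, [0, 0, -0.05], 0],
    [0.16, [0, 0, 0], 0],
    [0.2, [0, 0, 0], 0],
    [0.25, [0, 0, 0], 0],
    [0.28, [0, 0, 0], 0]
  ]
}}

```text
clock: 51.1
eef_pos: [444.5, 67.0, 62.8]
eef_rot: [-3.142, 0.0, 0.212]
wrist_force: [-0.3, 0.2, 0.6]
finger_gap: 25.2
```

{"op": "arm_command", "data": {
  "steps": [
    [0.28, [0, 0, 0], 0],
    [0.28, [0, 0, -0.5], 0],
    [0.28, [0, 0, -1.5], 0],
    [0.28, [0, 0, -3], 0],
    [0.28, [0, 0, -3], 0]
  ]
}}

```text
clock: 51.52
eef_pos: [443.9, 66.9, 143.7]
eef_rot: [-3.141, 0.002, 0.212]
wrist_force: [0.2, 0.0, -0.4]
finger_gap: 25.9
```

{"op": "arm_command", "data": {
  "steps": [
    [0.28, [0, 0, -3], 0],
    [0.28, [0, 0, -3], 0],
    [0.5, [0, 1.5, -2], 0],
    [0.5, [0, 1.5, -1], 0],
    [0.5, [0, 0, 0], 0]
  ]
}}

```text
clock: 51.93
eef_pos: [451.8, 36.3, 235.5]
eef_rot: [3.14, -0.004, 0.211]
wrist_force: [1.1, 0.6, 0.5]
finger_gap: 42.8
```

Run:
```python
from h import *
manip.camera('top')
st=S()
p,d=manip.camera('scene');cv2.imwrite('pics/s38.png',p[:,:,::-1]);crop(p,(225,120,430,260),3.9,'pics/s38c.png')
p,d=manip.camera('wrist');cv2.imwrite('pics/w38.png',p[:,:,::-1])
```

```text
t 51.98 p [451.1  37.1 233.8] rpy [ 3.141e+00 -2.000e-03  2.110e-01] F [-0.6  1.  -0.2] gap 45.5 j [ 0.    0.06  1.74 -0.    1.34 -0.21]
```

View pics/s38c.png

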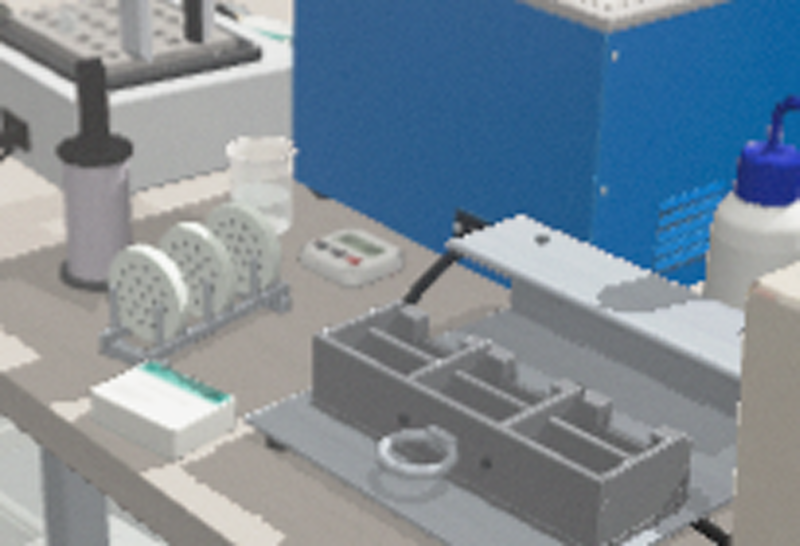

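View pics/w38.png

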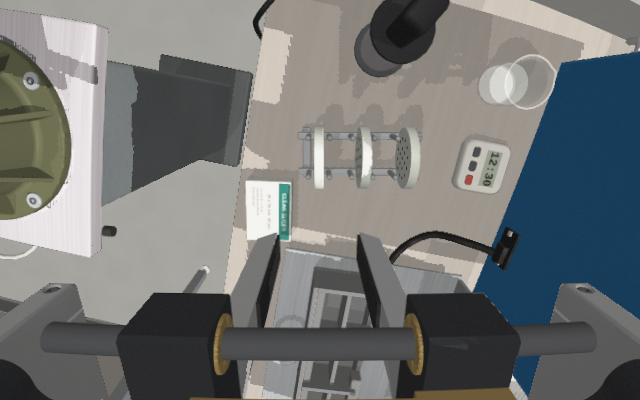

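{"op": "arm_command", "data": {
  "steps": [
    [0.5, [0, 0, 0], 0],
    [0.5, [0, 0, 0], 0],
    [0.5, [0, 0, 0], 0],
    [0.5, [0, 0, 0], 0],
    [0.5, [0, 0, 0], 0]
  ]
}}

```text
clock: 52.5
eef_pos: [450.7, 37.8, 232.7]
eef_rot: [-3.142, 0.0, 0.212]
wrist_force: [0.2, 0.2, -0.0]
finger_gap: 46.8
```

Run:
```python
from h import *
S();print(manip.sign_off())
```

```text
t 52.5 p [450.7  37.8 232.7] rpy [-3.142  0.     0.212] F [ 0.2  0.2 -0. ] gap 46.8 j [ 0.    0.06  1.74 -0.    1.34 -0.21]
the job is handed in; nothing more can be done
None
```

The job is done and handed in at 52.5 s. I pulled the carrier out with the hook and put the hook back in its tube. I then tipped all three discs and stood them in the rack, one to each slot.

- **Last pictures:** all three discs stand upright in separate slots, the hook sits with its collar on the rim, and the carrier's back edge is about 45 mm in front of the hood. I saw no change in the beaker, slide box or timer. No disc was dropped, and the arm was touching nothing.
- **Carrier knocked:** it shifted about 8 mm on each axis during the first placing. I re-measured it before the other two picks.
- **Jammed grips:** each disc stuck at a grip opening of about 17 mm until a 6 mm lift let it turn upright between the pads.
- **Disagreements:** the two wrist-camera measurements of the rack differed by about 1–3 mm, so I set the placings by the pegs seen beside the disc. The carrier fit from the walls was about 2 mm off the pocket profile, so I used the profile.

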